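# Pin the storage rail, plug the tube stubs and stand them on it

## Task

Take the locking pin from its block and push it through the fork and lug of the blue rail's anchor until its head seats, and push a block plug fully home into the upper end of every steel tube stub, flange down on the tube's rim, while the tubes stand on the bench. Once the rail is pinned and all tubes are plugged, stand every tube upright on top of the narrow blue rail, centred across its width and with its long side along the rail, plugs still fully home. Leave the bottle, the wrench and the carton as they are.

Things in the scene. Friction and masses are not known exactly. Their poses are not given: they have to be found in the camera images.
- tube0: Short stub of plain steel rectangular tube standing upright and open at both ends: 64 mm along its x, 50 mm along its y, 70 mm tall; inside 54 x 40 mm with a 1.5 mm chamfer. Origin: centre of its lower end; z up. None if this start has no such tube. All tubes are alike, about 0.55 kg.
- tube0_mouth (a point): Centre of the mouth at the upper end of tube0, 70 mm above its origin, same axes.
- tube1: Short stub of plain steel rectangular tube standing upright and open at both ends: 64 mm along its x, 50 mm along its y, 70 mm tall; inside 54 x 40 mm with a 1.5 mm chamfer. Origin: centre of its lower end; z up. None if this start has no such tube. All tubes are alike, about 0.55 kg.
- tube1_mouth (a point): Centre of the mouth at the upper end of tube1, 70 mm above its origin, same axes.
- tube2: Short stub of plain steel rectangular tube standing upright and open at both ends: 64 mm along its x, 50 mm along its y, 70 mm tall; inside 54 x 40 mm with a 1.5 mm chamfer. Origin: centre of its lower end; z up. None if this start has no such tube. All tubes are alike, about 0.55 kg.
- tube2_mouth (a point): Centre of the mouth at the upper end of tube2, 70 mm above its origin, same axes.
- tube3: Short stub of plain steel rectangular tube standing upright and open at both ends: 64 mm along its x, 50 mm along its y, 70 mm tall; inside 54 x 40 mm with a 1.5 mm chamfer. Origin: centre of its lower end; z up. None if this start has no such tube. All tubes are alike, about 0.55 kg.
- tube3_mouth (a point): Centre of the mouth at the upper end of tube3, 70 mm above its origin, same axes.
- plug0: Black block plug, 49 mm tall, all alike. From below: spigot 52.5 (x) x 38.5 (y) mm, z 0 to 22 mm (lowest 6 mm taper to 50 x 36); flange 64 x 50 mm, z 22 to 27; grip block 36 (x) x 24 (y) mm, z 27 to 49. Origin: centre of the spigot's lower end, z up. Fits any tube, either way round by a half turn; a loose fit, it lifts out again if pulled.
- plug0_flange (a point): Centre of the underside of plug0's flange, 22 mm above its origin; it meets the tube's mouth when the plug is fully home.
- plug1: Black block plug, 49 mm tall, all alike. From below: spigot 52.5 (x) x 38.5 (y) mm, z 0 to 22 mm (lowest 6 mm taper to 50 x 36); flange 64 x 50 mm, z 22 to 27; grip block 36 (x) x 24 (y) mm, z 27 to 49. Origin: centre of the spigot's lower end, z up. Fits any tube, either way round by a half turn; a loose fit, it lifts out again if pulled.
- plug1_flange (a point): Centre of the underside of plug1's flange, 22 mm above its origin; it meets the tube's mouth when the plug is fully home.
- plug2: Black block plug, 49 mm tall, all alike. From below: spigot 52.5 (x) x 38.5 (y) mm, z 0 to 22 mm (lowest 6 mm taper to 50 x 36); flange 64 x 50 mm, z 22 to 27; grip block 36 (x) x 24 (y) mm, z 27 to 49. Origin: centre of the spigot's lower end, z up. Fits any tube, either way round by a half turn; a loose fit, it lifts out again if pulled.
- plug2_flange (a point): Centre of the underside of plug2's flange, 22 mm above its origin; it meets the tube's mouth when the plug is fully home.
- plug3: Black block plug, 49 mm tall, all alike. From below: spigot 52.5 (x) x 38.5 (y) mm, z 0 to 22 mm (lowest 6 mm taper to 50 x 36); flange 64 x 50 mm, z 22 to 27; grip block 36 (x) x 24 (y) mm, z 27 to 49. Origin: centre of the spigot's lower end, z up. Fits any tube, either way round by a half turn; a loose fit, it lifts out again if pulled.
- plug3_flange (a point): Centre of the underside of plug3's flange, 22 mm above its origin; it meets the tube's mouth when the plug is fully home.
- rail: Blue painted steel storage rail, fixed to the bench: a straight bar 340 mm long (its x), 30 mm wide (its y), its flat top 60 mm above the bench, on two foot plates 80 mm wide (y) and 8 mm thick, 120 mm either side of its middle. Origin: on the bench under its middle; x along the bar. It stands left or right of the tubes.
- fork_seat (a point): Middle of the bore of the rail's anchor, on top of its upper cheek, 38 mm above the bench, 75 mm to the rail's +y side of its middle; same axes as the rail. The anchor: two blue fork cheeks (44 x 44 mm) with a steel lug between them, one upright 12 mm bore through all three, open down to the bench.
- pin: Steel locking pin standing in the parking block: shank 10 mm across, 34 mm long, with a round head 20 mm across and 14 mm tall on top. Origin: lower end of the shank; z up.
- pin_seat (a point): Middle of the underside of the pin's head, 34 mm above its origin; it meets fork_seat when the pin is seated.
- pinblock: Aluminium parking block 32 x 32 x 40 mm with an upright 12 mm hole, fixed in the middle of the flat grey mat (290 x 230 x 3 mm) that the plugs stand on; the pin stands in it, head on the block's top. Origin: centre of its underside.
- bottle: Bystander: clear water bottle 62 mm across, 190 mm tall; origin at the centre of its base.
- wrench: Bystander: steel wrench lying on the bench; origin under its middle.
- carton: Bystander: small cardboard carton 85 x 85 x 75 mm; origin at the centre of its underside.
Things that resemble listed ones, but are neither listed nor needed, are in the scene too. What is shaped like the plug0 but orange or turquoise is not meant.

How it is judged:
On the way:
1. the rail's pin is seated and every tube stub has a plug fully home while all of them still stand on the bench (distance between pin_seat and fork_seat below 0.004 m and angle between pin's own z axis and vertical below 0.1 rad and distance between any of plug0_flange, plug1_flange, plug2_flange, plug3_flange and tube0_mouth below 0.004 m and height (world z) of each of tube0, tube1, tube2, tube3 below 0.01 m and angle between each of tube0, tube1, tube2, tube3's own z axis and vertical below 0.06 rad and distance between any of plug0_flange, plug1_flange, plug2_flange, plug3_flange and tube1_mouth below 0.004 m and distance between any of plug0_flange, plug1_flange, plug2_flange, plug3_flange and tube2_mouth below 0.004 m and distance between any of plug0_flange, plug1_flange, plug2_flange, plug3_flange and tube3_mouth below 0.004 m), for 0.2 s.
At the end, for the whole second after the job is handed in: Pin head within 4 mm of its seat. Every tube rests on the rail: base within 4 mm of its top, 10 mm of its centre line, 135 mm of its middle, upright within 0.06 rad, along the rail within 0.15 rad, with a plug home (flange centre within 4 mm of mouth centre) (distance between any of plug0_flange, plug1_flange, plug2_flange, plug3_flange and tube0_mouth below 0.004 m and x of tube0 in the frame of rail between -0.135 and 0.135 m and y of tube0 in the frame of rail between -0.01 and 0.01 m and z of tube0 in the frame of rail between 0.056 and 0.064 m and angle between each of tube0, tube1, tube2, tube3's own z axis and vertical below 0.06 rad and angle between the x axis of each of tube0, tube1, tube2, tube3 and the x axis of rail, either way round below 0.15 rad and linear speed of each of tube0, tube1, tube2, tube3 below 0.02 m/s and distance between any of plug0_flange, plug1_flange, plug2_flange, plug3_flange and tube1_mouth below 0.004 m and x of tube1 in the frame of rail between -0.135 and 0.135 m and y of tube1 in the frame of rail between -0.01 and 0.01 m and z of tube1 in the frame of rail between 0.056 and 0.064 m and distance between any of plug0_flange, plug1_flange, plug2_flange, plug3_flange and tube2_mouth below 0.004 m and x of tube2 in the frame of rail between -0.135 and 0.135 m and y of tube2 in the frame of rail between -0.01 and 0.01 m and z of tube2 in the frame of rail between 0.056 and 0.064 m and distance between any of plug0_flange, plug1_flange, plug2_flange, plug3_flange and tube3_mouth below 0.004 m and x of tube3 in the frame of rail between -0.135 and 0.135 m and y of tube3 in the frame of rail between -0.01 and 0.01 m and z of tube3 in the frame of rail between 0.056 and 0.064 m and distance between pin_seat and fork_seat below 0.004 m and angle between pin's own z axis and vertical below 0.1 rad); the robot touches nothing.
It fails at once if the bottle is knocked over or pushed away (distance of bottle from where it was at the start of the episode above 0.04 m or angle between bottle's own z axis and vertical above 0.4 rad).
It fails at once if the wrench is pushed away (distance of wrench from where it was at the start of the episode above 0.04 m).
It fails at once if the carton is pushed away (distance of carton from where it was at the start of the episode above 0.04 m).
Of tube0, tube1, tube2, tube3 only 3 to 4 are there at a start; the rules pass over those that are not, and their reading is None.
At some moment in a run one of plug0, plug1, plug2, plug3 may be knocked a few centimetres aside while the robot is not near it.
It also fails if it takes over 210 s, if anything falls off the work surface, if the arm or the gripper's body presses on something with over 40 N, if the wrist force passes 120 N, or if a joint passes its speed limit or range.

## Robot

A 6-joint arm with a two-finger parallel gripper is mounted at the origin on the work surface. World frame = base frame: x ahead of the robot, y to its left, z up, the work surface at z = 0. Lengths are in m, angles in rad, forces in N, time in s.
With the tool pointing down it reaches from about 0.375 to 0.75 m from the base axis. Payload 9 kg.
Tool frame: the origin (TCP) lies on the centre line of the jaws, within the pads' length; the fingertips stand 19 mm ahead of it and the grasp point (between the pads) is the TCP; z points along the fingers, y is the direction in which the jaws open and shut (so a half turn about z gives the same grasp; the last joint's range is limited). The gripper opens to 85 mm and grips with 20 to 120 N. Pads are 22 mm wide; open, the fingers measure 114 mm over their backs; the gripper's body (76 mm by 85 mm) begins 54 mm behind the grasp point. The pads swing forward as they close: fully open they stand 13 mm farther back than shut.
Start: joints at [-1.419, 0.104, 0.097, 1.564, 0, 1.353], TCP at [0.217, -0.559, 0.223] pointing down, gripper open.
Joint ranges: [-2.99, 2.99], [-0.84, 1.86], [-1.1, 1.16], [-1.84, 2.11], [-1.51, 1.56], [-3.14, 3.14]. Speed limits (rad/s): [2.22, 2.22, 2.57, 3.14, 3.14, 3.14].

## Interface

Orientations are given as a unit quaternion [x, y, z, w].
In Python, from workcell import bot, read_camera, nets gives the robot as it stands.
- The arm moves only by the tool carry_out, never from a script. Its argument "steps" is a list of rows, each an object of numbers: "dx", "dy", "dz": the shift along the world's x, y, z in mm; "roll": the turn about the world's z in rad; "gripper": the opening, from -1 (shut) to 1 (fully open). A call has 1 to 20 rows; each row is the pose to reach, as a shift and turn from the pose measured when the call began; what a row does not reach only later rows make up. A row lasts 1/8 s, in which the tool goes at most 62.5 mm and 10.7 degrees, less where a joint would pass 70% of its speed; a pose out of reach is approached as far as the arm can. A call with a gripper value outside its range is refused whole. The fingers move at their own pace and stop on an object; the grip force is fixed at half the most. Time passes only in rows, so rows that repeat a pose let the fingers close. It gives the time, the measured TCP pose, the force and the opening at its end, in the units of the state.
- bot.state(): the state, without advancing time (a new reading comes with each control period).
- read_camera(name): name is "scene" or "top"; returns a dict with "pixels" (420x560x3 uint8, red, green, blue), "range_z" (420x560 float32, m along the optical axis (not along the pixel's ray), 0 where there is no reading), "camera_matrix" (3x3 intrinsics, pixels), "cam_to_world" (4x4, takes a point from camera to world coordinates). Camera axes: x right, y down, z forward; pixel columns grow to the right and rows downward; lengths in m; the calibration is good to about 2 mm. A picture is of the moment at which its call begins.
- bot.finish_job(): hands the job in, once; it reports no verdict.
Trained networks look in a picture, given as the dict that the camera call returned (one of the last four; its "shot" number tells which), for a name from the list of things; names that differ only in an ending like _2 or _b are one class to them, and where a whole thing is asked for, a point or a joint stands for the part that bears it (a point fixed in the world has none). Each returns a list of dicts, best first, with "conf" (0 to 1); they miss things now and then, are a little off and sometimes report something else, mostly with a low value. They report only what shows in the picture. A call takes as long as a camera call. They do not tell look-alikes from the thing itself.
- nets.search_frame(picture, label): "rect" ([left, top, right, bottom] in pixels, round what is visible of it).
- nets.cut_out(picture, label): "region" (420x560 bool, what is visible of it) and "rect" ([left, top, right, bottom] in pixels, round what is visible of it).
- nets.place_of(picture, label): "location" ([row, column] in pixels: a listed point, or the origin of a listed thing).
The state is a dict: "t": time; "joint_positions": joint angles; "qvel": joint speeds; "joint_torque": joint torques, N m; "position": TCP position; "eef_rot": TCP orientation; "ft_force": force on the tool from outside, world axes, zero at the start; "ft_torque": the same for the moment, N m; "gripper_width": finger opening in m.
Only numpy, scipy, OpenCV 4.12 (cv2) and the standard library are available. Lean on these libraries where they do the work, as an engineer would, in place of code of your own. Each camera call takes 0.05 s, during which the arm holds its last target.

## Working session

There is one attempt and no reset: what is moved stays moved. The work goes in short steps, Python scripts to look and compute and a tool call to move; the robot and the scene stay as the last step left them, time stands still between calls to the robot, and variables do not carry over. Pictures are saved under pics/ and viewed, and the job is handed in when it is done.

Besides the shell and the picture viewer there is one more tool, called as name(argument=value, ...), one argument or row to a line, values as JSON. carry_out: Moves the arm, as the interface text tells. Its arguments: {"type":"object","properties":{"steps":{"type":"array"}},"required":["steps"]}

```bash
ls; mkdir -p pics
python3 - <<'E'
from workcell import bot, read_camera, nets
import cv2
print(bot.state())
for n in("scene","top"):
    p=read_camera(n); cv2.imwrite(f"pics/{n}0.png",p["pixels"][:,:,::-1]); print(n,p["camera_matrix"].round(1).tolist(),p["cam_to_world"].round(3).tolist())
E
```

```text
pics
{'t': 0.0, 'joint_positions': array([-1.41865742e+00,  1.04687404e-01,  9.65016155e-02,  1.56390010e+00,
        4.33387718e-05,  1.35307362e+00]), 'qvel': array([ 0.00098272, -0.00114595, -0.00025732,  0.00136542,  0.0006812 ,
       -0.00040202]), 'joint_torque': array([ 2.49589873e-03, -5.56938636e+01,  5.03642285e+01,  1.70752464e-02,
       -1.62051192e-04, -3.23497022e-05]), 'position': array([ 0.21685025, -0.55909245,  0.2225471 ]), 'eef_rot': array([ 9.82948774e-01,  1.83878469e-01,  4.27975576e-05, -6.43724491e-04]), 'ft_force': array([-0.86441953, -0.82868267, -0.16784023]), 'ft_torque': array([ 0.03295212,  0.04300189, -0.01238981]), 'gripper_width': 0.08516754305853494}
scene [[393.2, 0.0, 280.6], [0.0, 393.2, 212.1], [0.0, 0.0, 1.0]] [[-0.0, 0.678, -0.735, 1.163], [1.0, -0.005, -0.004, 0.013], [-0.006, -0.735, -0.678, 0.672], [0.0, 0.0, 0.0, 1.0]]
top [[472.6, 0.0, 278.3], [0.0, 472.6, 208.5], [0.0, 0.0, 1.0]] [[-0.022, -0.991, 0.131, 0.35], [-1.0, 0.022, 0.002, 0.019], [-0.005, -0.131, -0.991, 1.188], [0.0, 0.0, 0.0, 1.0]]
```

View pics/scene0.png

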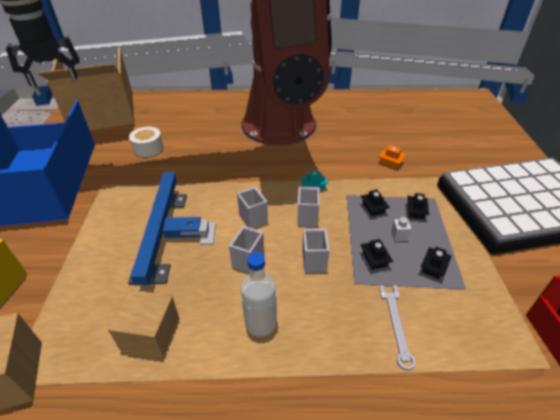

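View pics/top0.png

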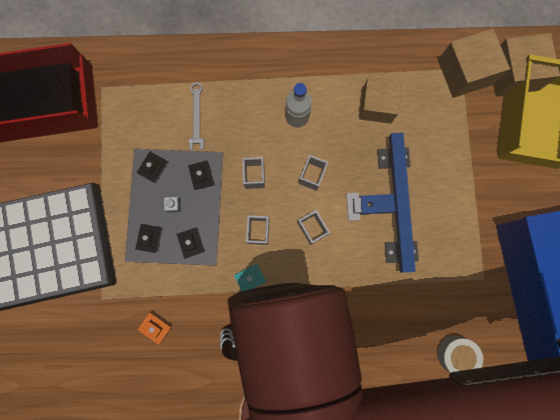

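Top view: rail at right (px ~400,200), four tubes at about (254,172), (314,172), (258,230), (313,227), and four black plugs on the grey mat at (152,166), (201,175), (148,238), (191,242). The pin block is at (171,204). The turquoise (250,278) and orange (154,327) plugs are decoys. Next I'll measure.

```bash
cat > h.py <<'E'
import numpy as np, cv2
from workcell import bot, read_camera, nets
def cloud(p):
    K=p["camera_matrix"];T=p["cam_to_world"];d=p["range_z"]
    v,u=np.indices(d.shape)
    c=np.stack([(u-K[0,2])/K[0,0]*d,(v-K[1,2])/K[1,1]*d,d],-1)
    w=c@T[:3,:3].T+T[:3,3]; w[d==0]=np.nan
    return w
def ray(p,uv,z):
    K=p["camera_matrix"];T=p["cam_to_world"]
    r=T[:3,:3]@np.array([(uv[0]-K[0,2])/K[0,0],(uv[1]-K[1,2])/K[1,1],1]); o=T[:3,3]
    return o+r*(z-o[2])/r[2]
def proj(p,X):
    K=p["camera_matrix"];T=p["cam_to_world"]
    c=(np.atleast_2d(X)-T[:3,3])@T[:3,:3]; q=c@K.T
    return q[:,:2]/q[:,2:]
E
python3 - <<'E'
from h import *
np.set_printoptions(precision=4,suppress=True)
P={n:read_camera(n) for n in("scene","top")}
import pickle; pickle.dump(P,open("P0.pkl","wb"))
for n,p in P.items():
    w=cloud(p); print(n,'bench z', [np.nanmedian(w[..., 2][s]) for s in ([np.s_[270:290,90:110],np.s_[340:360,420:440]] if n=="scene" else [np.s_[100:110,110:160],np.s_[270:280,330:360]])])
    for l in("tube0","plug0","rail","pin","pinblock","wrench","bottle","carton"):
        for d in nets.cut_out(p,l):
            if d["conf"]<.2: continue
            m=d["region"]; q=w[m]; q=q[~np.isnan(q[:,0])]
            zt=np.percentile(q[:,2],97); t=q[q[:,2]>zt-.006]
            print(n,l,round(d["conf"],2),np.round(d["rect"]),'top z',zt.round(4),'mean',t.mean(0), len(t))
    for l in("tube0_mouth","plug0_flange","fork_seat","pin_seat"):
        for d in nets.place_of(p,l):
            if d["conf"]>.2: 
                z={'t':.07,'f':.038,'p':.043 if 'pin' in l else .025}[l[0]]
                print(n,l,round(d["conf"],2),np.round(d["location"],1),ray(p,d["location"][::-1],z))
E
```

```text
scene bench z [np.float64(-0.0010146729378502917), np.float64(-0.0011573457037813428)]
scene tube0 0.92 [235. 191. 267. 231.] top z 0.0687 mean [ 0.4567 -0.0593  0.0669] 188
scene tube0 0.78 [302. 229. 330. 273.] top z 0.0688 mean [0.5933 0.081  0.0672] 234
scene tube0 0.68 [296. 186. 320. 228.] top z 0.0689 mean [0.4566 0.0732 0.0671] 142
scene tube0 0.62 [229. 226. 263. 271.] top z 0.069 mean [ 0.5919 -0.0651  0.0672] 255
scene plug0 0.95 [300. 168. 328. 193.] top z 0.0483 mean [0.3378 0.0958 0.0466] 95
scene plug0 0.9 [379. 145. 407. 166.] top z 0.0482 mean [0.224  0.3276 0.0463] 75
scene plug0 0.75 [422. 245. 450. 280.] top z 0.0511 mean [0.6195 0.338  0.0496] 164
scene plug0 0.68 [360. 190. 390. 217.] top z 0.0511 mean [0.4272 0.2417 0.0496] 111
scene plug0 0.62 [405. 192. 431. 223.] top z 0.0511 mean [0.441  0.3447 0.0495] 108
scene plug0 0.6 [295. 187. 319. 226.] top z 0.069 mean [0.4524 0.074  0.0673] 160
scene plug0 0.59 [364. 239. 390. 270.] top z 0.0514 mean [0.5964 0.2157 0.0498] 156
scene rail 0.96 [128. 173. 214. 284.] top z 0.0598 mean [ 0.5367 -0.2758  0.0581] 1464
sc
[... 2520 characters left out ...]
86. 204. 150.] top z 0.0115 mean [0.7435 0.2288 0.0082] 341
top bottle 0.69 [286.  81. 309. 129.] top z 0.1914 mean [ 0.7469 -0.0324  0.1897] 130
top carton 0.96 [360.  77. 401. 127.] top z 0.0786 mean [ 0.7704 -0.2392  0.0755] 989
top tube0_mouth 0.74 [169.3 313.5] [ 0.5911 -0.0653  0.07  ]
top plug0_flange 0.93 [242.8 191.7] [0.4234 0.2366 0.025 ]
top plug0_flange 0.74 [276.4 255. ] [0.3382 0.0822 0.025 ]
top plug0_flange 0.71 [328.2 155.6] [0.2202 0.323  0.025 ]
top plug0_flange 0.66 [202.4 170.4] [0.5251 0.2899 0.025 ]
top fork_seat 0.89 [201.1 371.2] [ 0.5152 -0.2068  0.038 ]
top pin_seat 0.54 [200.4 168.5] [0.5274 0.2904 0.043 ]
top pin_seat 0.43 [231.4 312.1] [ 0.4434 -0.059   0.043 ]
```

```bash
cat >> h.py <<'E'
from scipy.optimize import minimize
def rect(x,y,a,L,W,z):
    c,s=np.cos(a),np.sin(a)
    q=np.array([[L,W],[-L,W],[-L,-W],[L,-W]])/2
    return np.c_[q@np.array([[c,s],[-s,c]])+[x,y],np.full(4,z)]
def fitrect(p,w,xy,L,W,z,a0=None,rad=None,dz=.004,mask=None,ztop=None):
    """fit top face LxW at height z near xy; returns x,y,yaw(mod pi),iou"""
    rad=rad or np.hypot(L,W)/2+.012
    near=np.hypot(w[...,0]-xy[0],w[...,1]-xy[1])<rad
    zz=w[...,2]; 
    top=z if ztop is None else ztop
    m=near&(np.abs(zz-top)<dz) if mask is None else mask
    cs,_=cv2.findContours(m.astype(np.uint8),cv2.RETR_EXTERNAL,cv2.CHAIN_APPROX_NONE)
    c=max(cs,key=cv2.contourArea); M=np.zeros(m.shape,np.uint8); cv2.drawContours(M,[c],-1,1,-1)
    v,u=np.nonzero(M); r0,r1,c0,c1=v.min()-4,v.max()+5,u.min()-4,u.max()+5
    sub=M[r0:r1,c0:c1].astype(float); S=16
    def ren(t):
        q=proj(p,rect(t[0],t[1],t[2],L,W,z))
        q=((q+.5-[c0,r0])*S*16-8).round().astype(np.int32)
        im=np.zeros((sub.shape[0]*S,sub.shape[1]*S),np.uint8); cv2.fillPoly(im,[q],1,shift=4)
        return cv2.resize(im.astype(np.float32),sub.shape[::-1],interpolation=cv2.INTER_AREA)
    def cost(s):
        t=[s[0]/1000,s[1]/1000,s[2]/50]
        return np.abs(ren(t)-sub).sum()/sub.sum()
    mean=w[near&M.astype(bool)][:,:2].mean(0)*1000
    best=None
    for a in ([a0] if a0 is not None else np.arange(0,np.pi,np.pi/8)):
        s0=np.array([mean[0],mean[1],a*50]); 
        R=minimize(cost,s0,method="Nelder-Mead",options=dict(initial_simplex=s0+np.array([[0,0,0],[3,0,0],[0,3,0],[0,0,8.]]),xatol=.02,fatol=1e-4))
        if best is None or R.fun<best.fun: best=R
    s=best.x
    return np.array([s[0]/1000,s[1]/1000,(s[2]/50+np.pi/2)%np.pi-np.pi/2]),best.fun
E
cat > m0.py <<'E'
from h import *
import pickle
np.set_printoptions(precision=4,suppress=True)
P=pickle.load(open("P0.pkl","rb"))
for n,p in P.items():
    w=cloud(p); b={"scene":-.0011,"top":.0006}[n]
    for nm,c in dict(A=(.593,.081),B=(.591,-.065),C=(.455,-.061),D=(.452,.073)).items():
        print(n,"tube",nm,*fitrect(p,w,c,.064,.05,.07,ztop=.07+b))
    for nm,c in dict(a=(.618,.337),b=(.594,.215),c=(.439,.344),d=(.425,.241)).items():
        f=fitrect(p,w,c,.036,.024,.052,ztop=.052+b); print(n,"plug",nm,*f)
    print(n,"block",*fitrect(p,w,(.527,.284),.032,.032,.043,ztop=.043+b,dz=.004))
    q=w[(np.hypot(w[...,0]-.527,w[...,1]-.285)<.02)&(w[...,2]>.05)]; print(n,"pinhead",len(q),q.mean(0),q[:,2].max())
    print(n,"rail",*fitrect(p,w,(.52,-.28),.34,.03,.06,ztop=.06+b))
    q=w[(np.hypot(w[...,0]-.515,w[...,1]+.205)<.03)&(w[...,2]>.034)&(w[...,2]<.042)]; print(n,"fork",len(q),np.median(q,0))
E
python3 m0.py
```

```text
scene tube A [0.5952 0.0818 0.028 ] 0.06106418918918919
scene tube B [ 0.593  -0.0645 -0.3953] 0.06495535714285715
scene tube C [ 0.4577 -0.0601  0.4994] 0.07525847325870647
scene tube D [ 0.4547  0.0736 -0.0463] 0.060373942057291664
scene plug a [ 0.6206  0.3373 -0.5394] 0.10023584905660378
scene plug b [0.597  0.215  0.2271] 0.09326491013071896
scene plug c [ 0.442   0.3442 -0.2258] 0.1220703125
scene plug d [0.4289 0.241  0.3309] 0.13175379672897197
scene block [ 0.5267  0.285  -0.0103] 0.5010318396226415
scene pinhead 54 [0.5229 0.2851 0.0542] 0.05693081056547611
scene rail [ 0.5151 -0.2759  0.0239] 0.05517146017699115
scene fork 286 [ 0.5129 -0.2071  0.0361]
top tube A [ 0.592   0.0807 -0.0026] 0.05466547227443609
top tube B [ 0.5895 -0.0662 -0.4009] 0.049076312154696135
top tube C [ 0.4538 -0.0618  0.5044] 0.05060053380782918
top tube D [0.5424 0.0518 1.1149] 1.0
top plug a [ 0.617   0.3372 -0.534 ] 0.10257419064748201
top plug b [0.5925 0.2141 0.2672] 0.12190290178571428
top plug c [ 0.4372  0.3438 -0.2086] 0.10111380912162163
top plug d [0.424  0.2402 0.304 ] 0.09345967060810811
top block [ 0.5199  0.2843 -1.5295] 0.665625
top pinhead 54 [0.5199 0.2842 0.0566] 0.06151481949081883
top rail [ 0.5111 -0.2787  0.0269] 0.05892258121468927
top fork 318 [ 0.5106 -0.2076  0.0381]
```

Camera bias between the two views is about 4 mm in x. I'll go to the pin with the hand partly shut, jaws along world x, and calibrate against the hand.

carry_out(
  steps=[
    {"dx": 60,"dy": 60,"dz": 20,"roll": 0.15,"gripper": -0.1},
    {"dx": 120,"dy": 120,"dz": 20,"roll": 0.3,"gripper": -0.1},
    {"dx": 180,"dy": 180,"dz": 20,"roll": 0.45,"gripper": -0.1},
    {"dx": 230,"dy": 240,"dz": 20,"roll": 0.6,"gripper": -0.1},
    {"dx": 250,"dy": 300,"dz": 20,"roll": 0.75,"gripper": -0.1},
    {"dx": 260,"dy": 360,"dz": 20,"roll": 0.9,"gripper": -0.1},
    {"dx": 270,"dy": 420,"dz": 20,"roll": 1.05,"gripper": -0.1},
    {"dx": 275,"dy": 480,"dz": 20,"roll": 1.2,"gripper": -0.1},
    {"dx": 280,"dy": 540,"dz": 20,"roll": 1.2,"gripper": -0.1},
    {"dx": 285,"dy": 600,"dz": 20,"roll": 1.2,"gripper": -0.1},
    {"dx": 290,"dy": 660,"dz": 20,"roll": 1.2,"gripper": -0.1},
    {"dx": 295,"dy": 720,"dz": 20,"roll": 1.2,"gripper": -0.1},
    {"dx": 300,"dy": 780,"dz": 10,"roll": 1.2,"gripper": -0.1},
    {"dx": 304,"dy": 844,"dz": -10,"roll": 1.2,"gripper": -0.1},
    {"dx": 304,"dy": 844,"dz": -60,"roll": 1.2,"gripper": -0.1},
    {"dx": 304,"dy": 844,"dz": -60,"roll": 1.2,"gripper": -0.1},
    {"dx": 304,"dy": 844,"dz": -60,"roll": 1.2,"gripper": -0.1},
    {"dx": 304,"dy": 844,"dz": -60,"roll": 1.2,"gripper": -0.1},
  ],
)

```text
t: 3.65
position: [0.5216, 0.2836, 0.1648]
eef_rot: [0.708, 0.706, 0.001, 0.001]
ft_force: [-0.4, -1.0, -0.1]
gripper_width: 0.0381
```

```bash
cat >> h.py <<'E'
def st():
    s=bot.state(); q=s["eef_rot"]
    from scipy.spatial.transform import Rotation as R
    m=R.from_quat(q).as_matrix()
    print("t %.2f pos"%s["t"],(s["position"]*1000).round(1),"jaw %.3f"%np.arctan2(m[1,1],m[0,1]),"tilt",m[:,2].round(4),"F",s["ft_force"].round(1),"w %.1f"%(s["gripper_width"]*1000),"q6 %.2f"%s["joint_positions"][5])
    return s
def crop(p,c,r,name,k=5):
    u,v=map(int,c); im=p["pixels"][max(v-r,0):v+r,max(u-r,0):u+r,::-1]
    cv2.imwrite(name,cv2.resize(im,None,fx=k,fy=k,interpolation=cv2.INTER_NEAREST))
E
python3 - <<'E'
from h import *
s=st()
P=[read_camera(n) for n in("scene","top")]
ims=[]
for p in P:
    u,v=map(int,proj(p,s["position"])[0]); print(u,v)
    im=p["pixels"][v-50:v+50,u-50:u+50,::-1]; ims.append(cv2.resize(im,None,fx=4,fy=4,interpolation=cv2.INTER_NEAREST))
cv2.imwrite("pics/a1.png",np.hstack(ims))
E
```

```text
t 3.65 pos [521.6 283.6 164.8] jaw -0.002 tilt [ 0.0016  0.     -1.    ] F [-0.4 -1.  -0.1] w 38.1 q6 1.85
412 181
158 194
```

View pics/a1.png

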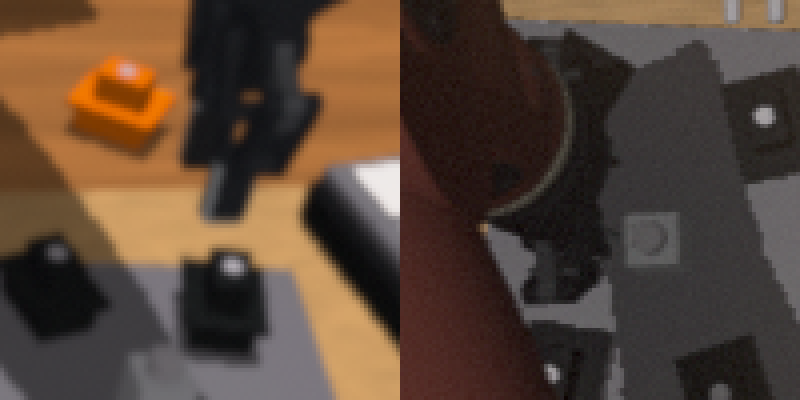

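carry_out(
  steps=[
    {"dx": 0,"dy": 1,"dz": -50,"gripper": -0.2},
    {"dx": 0,"dy": 1,"dz": -90,"gripper": -0.2},
    {"dx": 0,"dy": 1,"dz": -100,"gripper": -0.2},
    {"dx": 0,"dy": 1,"dz": -100,"gripper": -0.2},
    {"dx": 0,"dy": 1,"dz": -100,"gripper": -0.2},
  ],
)

```text
validation failed for argument at $.st...
```

Run:
```python
from h import *
s=st()
p=read_camera("scene"); u,v=proj(p,s["position"])[0]; crop(p,(u,v),50,"pics/a2.png",6)
```

```text
t 3.75 pos [522.  283.5 165.1] jaw -0.003 tilt [ 2.4e-03  4.0e-04 -1.0e+00] F [-0.5 -0.   0.2] w 38.2 q6 1.85
```

View pics/a2.png

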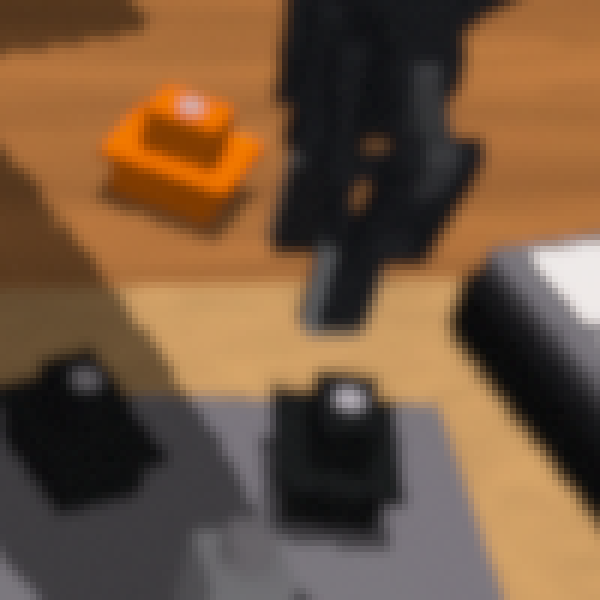

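The call was rejected, probably because a row was missing "roll".

carry_out(
  steps=[
    {"dx": 0,"dy": 1,"dz": -50,"roll": 0,"gripper": -0.2},
    {"dx": 0,"dy": 1,"dz": -90,"roll": 0,"gripper": -0.2},
    {"dx": 0,"dy": 1,"dz": -100,"roll": 0,"gripper": -0.2},
    {"dx": 0,"dy": 1,"dz": -100,"roll": 0,"gripper": -0.2},
    {"dx": 0,"dy": 1,"dz": -100,"roll": 0,"gripper": -0.2},
  ],
)

```text
t: 4.42
position: [0.5233, 0.2848, 0.0673]
eef_rot: [0.708, 0.706, 0.002, 0.001]
ft_force: [-0.0, -0.8, 0.4]
gripper_width: 0.034
```

Run:
```python
from h import *
s=st()
p=read_camera("scene"); u,v=proj(p,s["position"])[0]; crop(p,(u,v),50,"pics/a3.png",6)
```

```text
t 4.42 pos [523.3 284.8  67.3] jaw -0.003 tilt [ 0.0054  0.0013 -1.    ] F [-0.  -0.8  0.4] w 34.0 q6 1.85
```

View pics/a3.png

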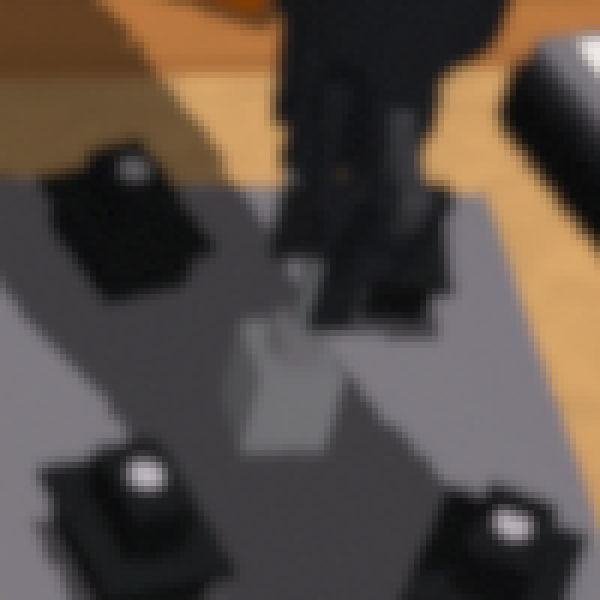

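Run:
```python
from h import *
s=st()
p=read_camera("scene"); w=cloud(p)
im=p["pixels"][:,:,::-1]
u0,v0=370,190
c=cv2.resize(im[v0:v0+60,u0:u0+70],None,fx=10,fy=10,interpolation=cv2.INTER_CUBIC)
c=cv2.convertScaleAbs(c,alpha=1.8,beta=20)
for X,col in (([.5233,.2848,.048],(0,0,255)),([.5233+.017,.2848,.048],(0,255,0)),([.5233+.017,.2848-.011,.048],(0,255,0)),([.5233+.017,.2848+.011,.048],(0,255,0)),([.5233,.2848,.0673],(255,0,0)),([.522,.285,.057],(255,0,255))):
    q=((proj(p,X)[0]-[u0,v0]+.5)*10).astype(int); cv2.circle(c,tuple(q),4,col,-1)
cv2.imwrite("pics/a4.png",c)
d=(w[v0:v0+60:3,u0:u0+70:3]*1000)
m=(w[...,2]>.046)&(w[...,0]>.5)&(w[...,0]<.58)&(abs(w[...,1]-.285)<.04)&(w[...,2]<.085)
v,u=np.nonzero(m)
for zz in range(46,84,4):
    k=m&(w[...,2]>zz/1000)&(w[...,2]<zz/1000+.004)
    q=w[k]*1000
    if len(q): print(zz,len(q),"x",np.percentile(q[:,0],[5,50,95]).round(1),"y",np.percentile(q[:,1],[0,5,50,95,100]).round(1))
```

```text
t 4.47 pos [523.3 284.9  67.2] jaw -0.003 tilt [ 0.0053  0.0013 -1.    ] F [-0.2 -0.2 -0.1] w 34.1 q6 1.85
46 12 x [523.9 527.9 530.9] y [277.2 277.4 282.1 292.3 295.2]
50 15 x [520.4 528.4 530.3] y [276.9 277.1 284.5 291.1 291.3]
54 17 x [515.5 524.9 528.9] y [277.6 277.9 282.  291.  293.5]
70 2 x [504.9 505.  505.1] y [276.4 276.8 280.9 285.  285.5]
74 13 x [503.5 506.  547.1] y [274.6 275.  280.2 289.9 294.8]
78 15 x [503.7 543.  551.9] y [273.5 273.6 277.9 289.3 290.4]
82 18 x [504.2 507.9 553. ] y [273.4 273.8 280.9 289.1 295.9]
```

View pics/a4.png

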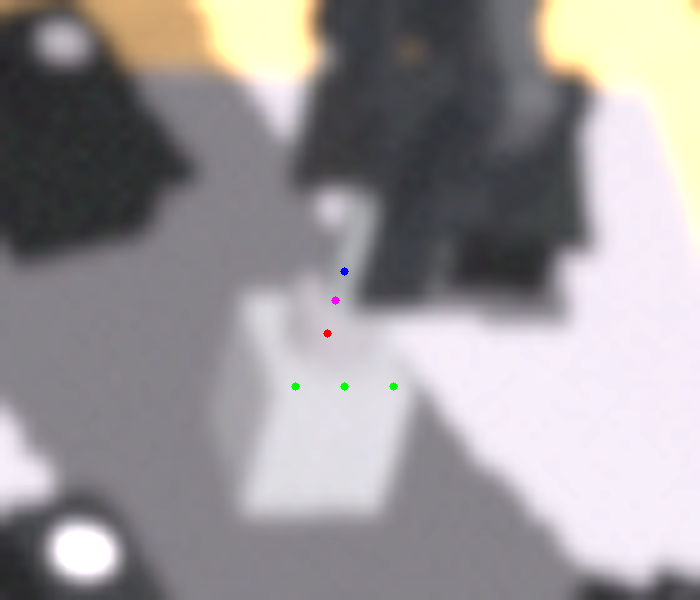

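Run:
```python
from h import *
p=read_camera("scene"); w=cloud(p)*1000
for r in range(206,226,2):
    print(r,[tuple(w[r,c].round(0).astype(int)) for c in range(400,416,2)])
```

```text
206 [(np.int64(505), np.int64(277), np.int64(83)), (np.int64(505), np.int64(281), np.int64(83)), (np.int64(505), np.int64(286), np.int64(83)), (np.int64(549), np.int64(272), np.int64(123)), (np.int64(552), np.int64(274), np.int64(125)), (np.int64(568), np.int64(272), np.int64(139)), (np.int64(575), np.int64(273), np.int64(146)), (np.int64(583), np.int64(273), np.int64(152))]
208 [(np.int64(504), np.int64(279), np.int64(76)), (np.int64(507), np.int64(282), np.int64(79)), (np.int64(506), np.int64(287), np.int64(78)), (np.int64(550), np.int64(273), np.int64(117)), (np.int64(553), np.int64(276), np.int64(120)), (np.int64(569), np.int64(273), np.int64(134)), (np.int64(579), np.int64(272), np.int64(144)), (np.int64(577), np.int64(277), np.int64(142))]
210 [(np.int64(429), np.int64(310), np.int64(1)), (np.int64(431), np.int64(314), np.int64(3)), (np.int64(428), np.int64(321), np.int64(0)), (np.int64(545), np.int64(276), np.int64(107)), (np.int64(566), np.int64(271), np.int64(126)), (np.int64(573), np.int64(272), np.int64(132)), (np.int64(577), np.int64(274), np.int64(137)), (np.int64(570), 
[... 1940 characters left out ...]
t64(53)), (np.int64(526), np.int64(283), np.int64(53)), (np.int64(528), np.int64(286), np.int64(55)), (np.int64(527), np.int64(291), np.int64(54)), (np.int64(513), np.int64(302), np.int64(41)), (np.int64(470), np.int64(326), np.int64(-1)), (np.int64(473), np.int64(330), np.int64(1)), (np.int64(474), np.int64(334), np.int64(3))]
224 [(np.int64(527), np.int64(279), np.int64(48)), (np.int64(528), np.int64(283), np.int64(49)), (np.int64(530), np.int64(287), np.int64(51)), (np.int64(529), np.int64(292), np.int64(50)), (np.int64(521), np.int64(300), np.int64(42)), (np.int64(479), np.int64(323), np.int64(1)), (np.int64(478), np.int64(329), np.int64(-1)), (np.int64(479), np.int64(333), np.int64(1))]
```

Depth says the fingertips hang about 13 mm above the reported TCP height, against 19 mm below it as the text says. I'll test by closing here.

carry_out(
  steps=[
    {"dx": 0,"dy": 0,"dz": 0,"roll": 0,"gripper": -0.7},
    {"dx": 0,"dy": 0,"dz": 0,"roll": 0,"gripper": -0.7},
    {"dx": 0,"dy": 0,"dz": 0,"roll": 0,"gripper": -0.7},
    {"dx": 0,"dy": 0,"dz": 0,"roll": 0,"gripper": -0.7},
  ],
)

```text
t: 5.08
position: [0.5228, 0.2848, 0.0664]
eef_rot: [0.708, 0.706, 0.002, 0.001]
ft_force: [0.3, -0.1, -0.2]
gripper_width: 0.0125
```

Run:
```python
from h import *
s=st()
p=read_camera("scene"); w=cloud(p)
im=p["pixels"][:,:,::-1]
u0,v0=365,160
c=cv2.resize(im[v0:v0+85,u0:u0+85],None,fx=7,fy=7,interpolation=cv2.INTER_CUBIC)
cv2.imwrite("pics/a5.png",cv2.convertScaleAbs(c,alpha=1.8,beta=20))
m=(w[...,0]>.5)&(w[...,0]<.58)&(abs(w[...,1]-.285)<.03)
for zz in range(44,140,6):
    k=m&(w[...,2]>zz/1000)&(w[...,2]<zz/1000+.006)
    q=w[k]*1000
    if len(q): print(zz,len(q),"x",np.percentile(q[:,0],[5,50,95]).round(1),"y",np.percentile(q[:,1],[0,5,50,95,100]).round(1))
```

```text
t 5.08 pos [522.8 284.8  66.4] jaw -0.003 tilt [ 0.0044  0.0011 -1.    ] F [ 0.3 -0.1 -0.2] w 12.5 q6 1.85
44 13 x [524.9 528.4 531.1] y [278.2 278.9 284.8 291.9 293.3]
50 46 x [516.9 524.9 530. ] y [276.4 276.7 286.2 293.6 295.9]
56 5 x [516.8 522.4 523.4] y [280.6 280.8 282.4 288.2 289.3]
68 2 x [514.6 514.8 515. ] y [278.6 278.7 279.1 279.4 279.5]
74 14 x [513.8 534.2 540.6] y [273.2 273.5 275.7 292.7 295. ]
80 28 x [515.3 539.  542.7] y [272.8 273.6 278.4 288.6 290.5]
86 31 x [512.  537.  543.7] y [272.7 273.4 277.6 291.3 294.6]
92 28 x [516.9 536.8 544.1] y [273.2 273.7 278.2 290.9 295.9]
98 31 x [512.5 540.5 544.3] y [272.9 273.3 277.8 289.2 291.1]
104 19 x [513.4 516.9 536.6] y [272.8 273.6 276.5 291.4 293.9]
110 14 x [508.2 513.8 539.6] y [271.2 271.5 273.4 277.8 277.9]
116 27 x [508.5 541.7 561.2] y [271.2 271.6 273.7 291.4 294.5]
122 38 x [506.7 556.1 562.9] y [271.4 272.  274.2 294.6 296. ]
128 21 x [512.4 555.9 567.1] y [272.  272.2 273.  291.2 291.8]
134 38 x [512.5 542.8 569.6] y [267.8 268.4 272.7 287.8 294.7]
```

View pics/a5.png

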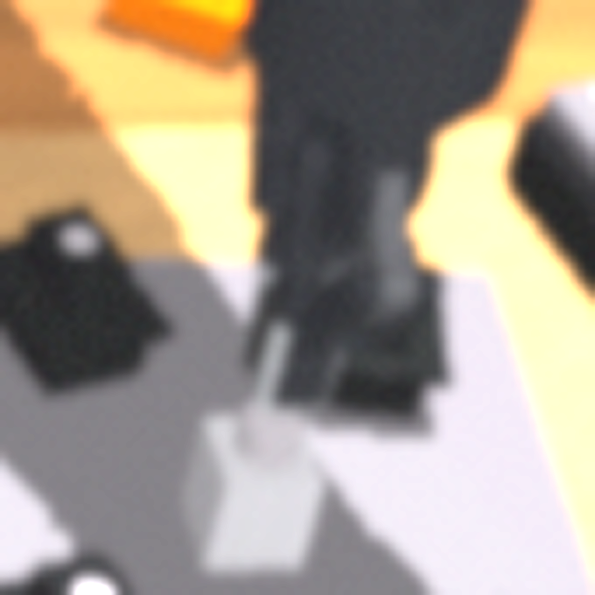

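Confirmed: the jaws closed past the 20 mm head to 12.5 mm, so the tips are above it, at about z 72 with TCP reading 66. Tip height is therefore the reported z plus about 6 mm. I'll reopen, then descend guarded.

carry_out(
  steps=[
    {"dx": -1,"dy": 0,"dz": 0,"roll": 0,"gripper": -0.2},
    {"dx": -1,"dy": 0,"dz": 0,"roll": 0,"gripper": -0.2},
    {"dx": -1,"dy": 0,"dz": 0,"roll": 0,"gripper": -0.2},
    {"dx": -1,"dy": 0,"dz": -10,"roll": 0,"gripper": -0.2},
    {"dx": -1,"dy": 0,"dz": -18,"roll": 0,"gripper": -0.2},
    {"dx": -1,"dy": 0,"dz": -24,"roll": 0,"gripper": -0.2},
    {"dx": -1,"dy": 0,"dz": -24,"roll": 0,"gripper": -0.2},
  ],
)

```text
t: 6.0
position: [0.5212, 0.2846, 0.0415]
eef_rot: [0.708, 0.706, 0.001, 0.001]
ft_force: [-0.7, 0.1, 0.4]
gripper_width: 0.0342
```

```bash
cat >> h.py <<'E'
def view(name,u0,v0,W=80,H=60,k=8,cam="scene",alpha=1.8,beta=20):
    p=read_camera(cam); im=p["pixels"][v0:v0+H,u0:u0+W,::-1]
    cv2.imwrite(name,cv2.convertScaleAbs(cv2.resize(im,None,fx=k,fy=k,interpolation=cv2.INTER_CUBIC),alpha=alpha,beta=beta)); return p
E
python3 - <<'E'
from h import *
s=st(); view("pics/a6.png",365,180)
E
```

```text
t 6.00 pos [521.2 284.6  41.5] jaw -0.003 tilt [ 3.e-03  6.e-04 -1.e+00] F [-0.7  0.1  0.4] w 34.2 q6 1.85
```

View pics/a6.png

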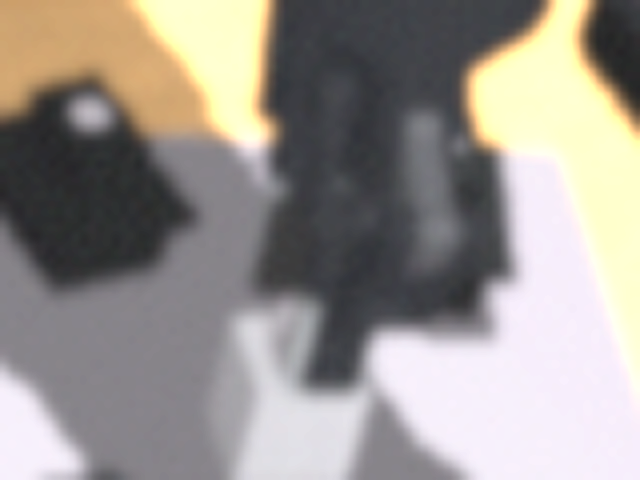

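carry_out(
  steps=[
    {"dx": 0,"dy": 0,"dz": 0,"roll": 0,"gripper": -0.8},
    {"dx": 0,"dy": 0,"dz": 0,"roll": 0,"gripper": -0.8},
    {"dx": 0,"dy": 0,"dz": 0,"roll": 0,"gripper": -0.8},
    {"dx": 0,"dy": 0,"dz": 0,"roll": 0,"gripper": -0.8},
  ],
)

```text
t: 6.55
position: [0.5213, 0.2849, 0.0428]
eef_rot: [0.708, 0.706, 0.002, 0.001]
ft_force: [-4.4, -1.6, 5.2]
gripper_width: 0.0163
```

Run:
```python
from h import *
s=st(); view("pics/a7.png",365,180)
```

```text
t 6.55 pos [521.3 284.9  42.8] jaw -0.002 tilt [ 0.0035  0.001  -1.    ] F [-4.4 -1.6  5.2] w 16.3 q6 1.85
```

View pics/a7.png

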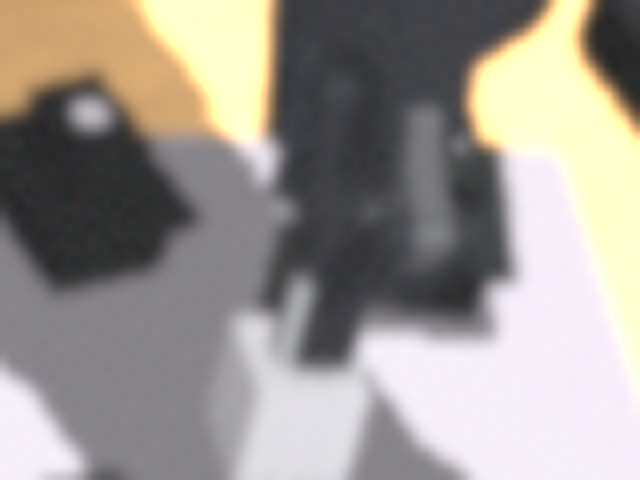

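```bash
cat >> h.py <<'E'
def prof(p,x0,x1,y0,y1,z0,z1,dz):
    w=cloud(p)*1000
    m=(w[...,0]>x0)&(w[...,0]<x1)&(w[...,1]>y0)&(w[...,1]<y1)
    for z in np.arange(z0,z1,dz):
        q=w[m&(w[...,2]>=z)&(w[...,2]<z+dz)]
        if len(q): print(z,len(q),"x",np.percentile(q[:,0],[0,50,100]).round(1),"y",np.percentile(q[:,1],[0,50,100]).round(1))
E
python3 - <<'E'
from h import *
p=read_camera("scene"); prof(p,500,570,260,310,36,80,4)
p=view("pics/a8.png",130,170,W=80,H=60,cam="top")
E
```

```text
36 38 x [504.1 533.6 538. ] y [269.6 279.8 302.1]
40 57 x [505.8 529.7 537.7] y [269.4 277.5 302.8]
48 5 x [513.6 535.4 536.6] y [276.1 278.9 294.2]
52 13 x [511.7 534.6 541.1] y [272.7 276.4 289.8]
56 18 x [509.7 534.5 543.2] y [273.  277.5 295. ]
60 21 x [508.  540.  543.5] y [273.7 278.7 296.9]
64 15 x [512.3 537.3 544.6] y [273.5 278.  290.8]
68 22 x [509.2 534.8 545. ] y [273.5 277.7 290.8]
72 20 x [507.  542.2 545.1] y [274.  279.2 290.2]
76 20 x [511.  537.  544.3] y [273.2 277.9 291.1]
```

View pics/a8.png

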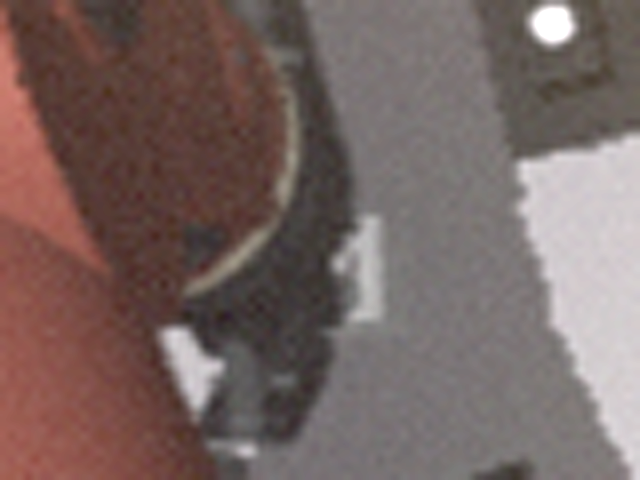

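carry_out(
  steps=[
    {"dx": 0,"dy": 0,"dz": 0,"roll": 0,"gripper": -0.3},
    {"dx": 0,"dy": 0,"dz": 0,"roll": 0,"gripper": -0.3},
    {"dx": 0,"dy": 0,"dz": -6,"roll": 0,"gripper": -0.3},
    {"dx": 0,"dy": 0,"dz": -6,"roll": 0,"gripper": -0.3},
    {"dx": 0,"dy": 0,"dz": -6,"roll": 0,"gripper": -0.8},
    {"dx": 0,"dy": 0,"dz": -6,"roll": 0,"gripper": -0.8},
    {"dx": 0,"dy": 0,"dz": -6,"roll": 0,"gripper": -0.8},
    {"dx": 0,"dy": 0,"dz": -6,"roll": 0,"gripper": -0.8},
  ],
)

```text
t: 7.7
position: [0.5211, 0.2848, 0.0367]
eef_rot: [0.708, 0.706, 0.001, 0.001]
ft_force: [-2.6, -0.5, -0.5]
gripper_width: 0.0174
```

Run:
```python
from h import *
s=st(); p=view("pics/a9.png",365,180); prof(p,500,570,260,310,40,60,4)
```

```text
t 7.70 pos [521.1 284.8  36.7] jaw -0.002 tilt [ 3.1e-03  9.0e-04 -1.0e+00] F [-2.6 -0.5 -0.5] w 17.4 q6 1.85
40 36 x [506.4 528.3 537.4] y [270.2 275.6 301.9]
44 12 x [506.8 528.  539.8] y [270.2 276.3 294.7]
48 14 x [506.1 538.8 543.9] y [273.2 278.1 290.6]
52 19 x [512.2 535.  543.7] y [273.4 276.8 289.4]
56 21 x [511.8 541.  545.1] y [272.8 278.3 294.7]
```

View pics/a9.png

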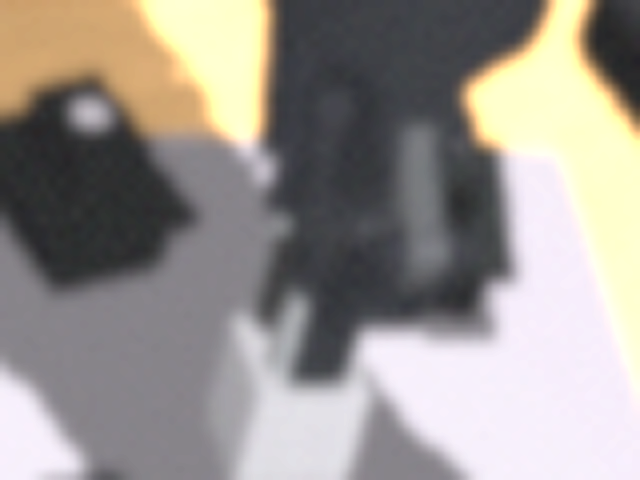

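carry_out(
  steps=[
    {"dx": 0,"dy": 0,"dz": 0,"roll": 0,"gripper": -0.3},
    {"dx": 0,"dy": 0,"dz": 0,"roll": 0,"gripper": -0.3},
    {"dx": 0,"dy": 0,"dz": 0,"roll": 0.4,"gripper": -0.2},
    {"dx": 0,"dy": 0,"dz": 0,"roll": 1.0,"gripper": -0.2},
    {"dx": 0,"dy": 0,"dz": 0,"roll": 1.57,"gripper": -0.2},
    {"dx": 0,"dy": 0,"dz": 0,"roll": 1.57,"gripper": -0.2},
    {"dx": 0,"dy": 0,"dz": 0,"roll": 1.57,"gripper": -0.2},
    {"dx": 0,"dy": 0,"dz": 0,"roll": 1.57,"gripper": -0.2},
    {"dx": 0,"dy": 0,"dz": 0,"roll": 1.57,"gripper": -0.2},
    {"dx": 0,"dy": 0,"dz": 0,"roll": 1.57,"gripper": -0.2},
    {"dx": 0,"dy": 0,"dz": 0,"roll": 1.57,"gripper": -0.2},
    {"dx": 0,"dy": 0,"dz": 0,"roll": 1.57,"gripper": -0.8},
    {"dx": 0,"dy": 0,"dz": 0,"roll": 1.57,"gripper": -0.8},
    {"dx": 0,"dy": 0,"dz": 0,"roll": 1.57,"gripper": -0.8},
    {"dx": 0,"dy": 0,"dz": 0,"roll": 1.57,"gripper": -0.8},
  ],
)

```text
t: 9.62
position: [0.5213, 0.2857, 0.0373]
eef_rot: [0.002, 1.0, 0.002, -0.0]
ft_force: [-1.3, 5.1, 3.5]
gripper_width: 0.0171
```

Run:
```python
from h import *
s=st(); p=view("pics/a10.png",365,180)
```

```text
t 9.62 pos [521.3 285.7  37.3] jaw 1.567 tilt [-1.0e-04  4.8e-03 -1.0e+00] F [-1.3  5.1  3.5] w 17.1 q6 0.28
```

View pics/a10.png

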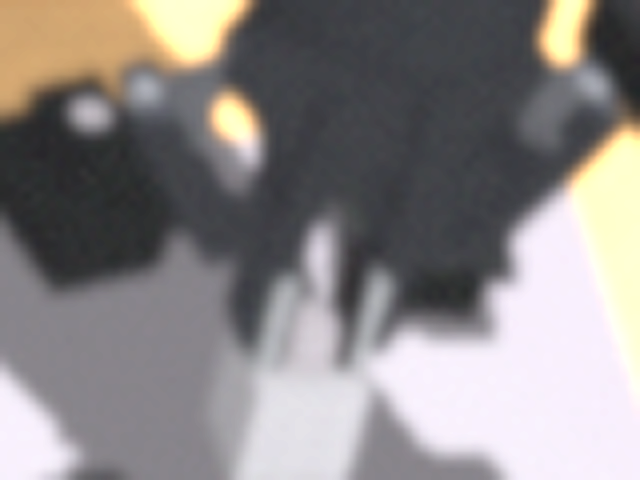

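carry_out(
  steps=[
    {"dx": 0,"dy": 0,"dz": 30,"roll": 0,"gripper": -0.9},
    {"dx": 0,"dy": 0,"dz": 70,"roll": 0,"gripper": -0.9},
    {"dx": 0,"dy": 0,"dz": 110,"roll": 0,"gripper": -0.9},
    {"dx": 0,"dy": 0,"dz": 110,"roll": 0,"gripper": -0.9},
  ],
)

```text
t: 10.18
position: [0.5235, 0.2861, 0.1511]
eef_rot: [0.003, 1.0, 0.003, 0.003]
ft_force: [0.5, -0.1, -0.8]
gripper_width: 0.0175
```

Run:
```python
from h import *
s=st(); p=view("pics/a11.png",365,140,H=75,k=8); prof(p,490,550,260,310,80,150,4)
```

```text
t 10.18 pos [523.5 286.1 151.1] jaw 1.565 tilt [ 0.0058  0.0058 -1.    ] F [ 0.5 -0.1 -0.8] w 17.5 q6 0.28
120 6 x [524.5 525.9 528.3] y [281.6 286.6 289.8]
124 4 x [522.1 526.7 527.2] y [282.  283.8 288.9]
128 8 x [524.  527.3 528.9] y [282.  285.7 290.5]
132 8 x [522.5 526.2 527. ] y [281.6 284.1 289.7]
136 6 x [523.7 527.6 528.8] y [281.1 284.8 287.7]
140 8 x [523.4 526.8 528.2] y [281.6 283.3 290.1]
144 9 x [522.5 526.7 530.1] y [281.  285.1 288.5]
148 5 x [524.9 526.9 528.6] y [281.3 282.9 287.2]
```

View pics/a11.png

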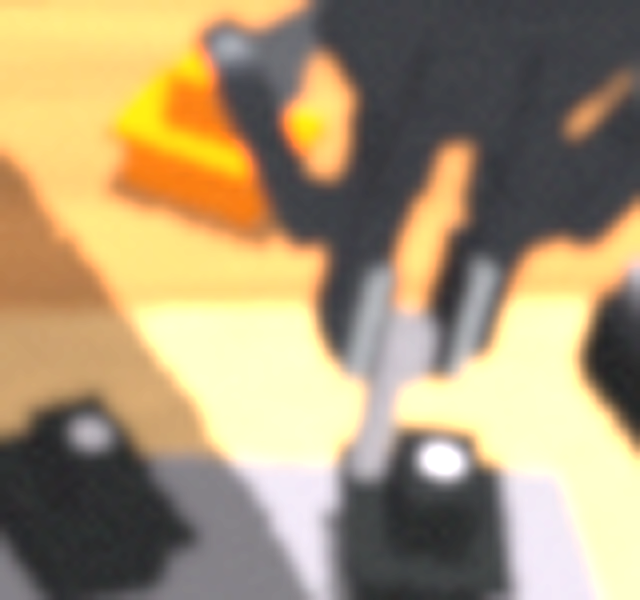

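Run:
```python
from h import *
import pickle
P=pickle.load(open("P0.pkl","rb")); ims=[]
for n,c,b in(("scene",(188,228),(.0017,-.0004)),("top",(371,204),(-.0013,-.0013))):
    p=P[n]; u0,v0=c[0]-20,c[1]-20
    im=cv2.resize(p["pixels"][v0:v0+40,u0:u0+40,::-1],None,fx=10,fy=10,interpolation=cv2.INTER_CUBIC)
    im=cv2.convertScaleAbs(im,alpha=1.8,beta=10); ims.append(im)
    g=p["pixels"][c[1]-10:c[1]+10,c[0]-10:c[0]+10].astype(int).sum(2); print(g)
cv2.imwrite("pics/f1.png",np.hstack(ims))
```

```text
[[317 317 314 313 311 314 311 311 311 308 308 308 309 309 303 302 303 303
  304 304]
 [290 289 290 291 292 294 291 295 293 293 291 289 289 290 291 291 292 291
  289 292]
 [288 287 289 288 289 291 292 291 291 287 284 277 276 276 279 286 288 291
  291 292]
 [287 287 288 291 291 291 291 290 287 275 263 254 252 251 263 277 287 287
  287 289]
 [287 288 289 291 290 294 290 291 281 260 238 230 230 233 247 268 283 288
  290 290]
 [287 289 290 292 293 292 290 290 273 249 232 241 253 254 255 271 286 289
  293 290]
 [285 288 292 291 291 290 290 287 276 259 257 272 286 286 281 285 290 290
  292 289]
 [285 285 290 292 290 291 287 291 287 278 278 289 299 299 293 292 293 295
  292 287]
 [284 286 291 291 292 291 292 292 290 288 291 294 297 297 294 294 293 295
  293 286]
 [283 287 289 292 292 292 292 291 290 292 293 292 292 294 293 292 295 292
  288 286]
 [277 280 283 286 287 284 284 285 285 285 284 283 280 280 280 283 280 284
  281 281]
 [256 255 259 258 259 261 260 263 259 258 255 253 254 255 251 255 253 254
  252 260]
 [210 214 219 222 229 229 228 230 231 229 220 220 218 221 222 224 226 226
  226 
[... 1601 characters left out ...]
 257 266
  253 256]
 [243 249 271 263 257 257 246 243 219 201 200 229 263 258 259 263 264 258
  250 254]
 [235 251 262 252 258 254 261 256 255 262 254 259 256 259 255 261 258 260
  255 253]
 [236 252 260 263 259 259 261 265 264 261 258 260 263 266 258 251 255 257
  256 258]
 [261 235 257 258 257 262 265 255 255 260 254 263 253 258 259 257 254 253
  254 250]
 [349 253 262 262 257 264 263 252 260 257 257 261 250 249 262 256 261 256
  264 247]
 [346 240 257 265 263 267 258 264 266 265 264 259 261 257 260 258 262 256
  254 258]
 [210 214 255 253 256 251 251 256 248 248 247 249 228 224 222 209 196 193
  196 185]
 [164 169 178 177 175 178 165 179 182 180 194 222 244 241 220 222 228 220
  199 214]]
```

View pics/f1.png

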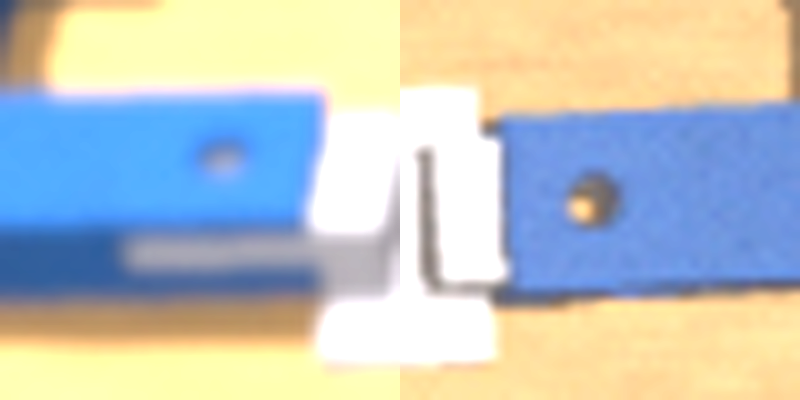

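Run:
```python
from h import *
import pickle
P=pickle.load(open("P0.pkl","rb"))
print(ray(P["scene"],(189.7,223.1),.038),ray(P["top"],(370.,203.5),.038))
p=P["scene"]["pixels"][226-8:226+2,180:200].astype(int)
g=P["scene"]["pixels"].astype(int); r=g[216:230,180:202]; print((r[...,2]*100//r.sum(2)))
g=P["top"]["pixels"].astype(int); r=g[198:210,362:380]; print((r[...,2]*100//r.sum(2)))
```

```text
[ 0.51076907 -0.20191768  0.038     ] [ 0.50927958 -0.20358248  0.038     ]
[[28 28 29 29 29 29 29 29 29 29 29 30 31 31 31 31 31 31 30 30 27 23]
 [37 38 39 39 39 39 39 39 39 39 40 40 41 42 42 42 42 42 41 39 32 25]
 [47 48 49 49 49 49 49 49 49 49 49 50 51 51 51 51 51 51 51 48 36 26]
 [53 53 53 53 53 53 53 53 53 53 53 53 53 54 54 54 54 54 53 50 37 29]
 [54 54 54 54 54 54 54 54 54 54 54 54 54 54 54 54 54 54 54 49 38 32]
 [54 54 54 54 54 54 54 54 54 53 53 53 53 54 54 54 54 54 54 49 38 34]
 [54 54 54 54 54 54 54 53 52 50 48 48 51 54 54 54 54 54 53 47 37 34]
 [54 54 54 54 54 54 54 52 47 42 41 42 48 53 54 54 54 54 52 44 36 34]
 [54 54 54 54 54 54 54 51 46 41 40 43 48 52 54 54 54 54 51 41 35 34]
 [54 54 54 54 54 53 54 52 49 46 45 47 50 53 53 53 54 54 50 39 34 34]
 [53 54 54 54 54 54 54 53 52 51 51 51 53 53 54 53 53 53 48 38 34 34]
 [54 54 54 54 54 53 54 54 53 53 53 53 53 54 53 54 54 52 46 37 34 33]
 [54 53 54 54 54 54 54 54 54 54 54 54 54 54 54 53 53 51 43 36 34 33]
 [54 54 54 54 53 53 54 53 54 53 53 53 54 53 53 53 53 50 40 35 34 33]]
[[47 46 46 46 46 46 46 47 47 47 46 47 46 47 46 47 46 46]
 [47 47 46 47 47 46 46 46 47 46 46 46 46 46 47 46 47 46]
 [47 46 47 46 47 46 46 47 47 46 46 46 46 46 47 47 47 47]
 [47 47 46 46 46 47 46 44 42 43 46 47 47 47 46 47 46 47]
 [47 47 46 47 46 45 41 34 32 36 43 46 47 47 47 47 46 47]
 [46 46 46 47 47 44 31 26 31 31 40 46 47 47 47 46 48 47]
 [47 47 47 46 46 39 26 23 25 32 37 45 47 47 47 47 47 47]
 [47 47 47 46 47 42 29 23 25 33 41 47 46 47 47 47 46 47]
 [47 46 46 46 46 47 42 36 36 42 46 46 47 46 46 47 46 47]
 [47 46 47 46 47 46 47 47 46 47 47 47 47 47 46 47 46 47]
 [46 46 46 46 46 47 46 46 47 47 46 46 46 46 47 47 47 47]
 [45 47 47 47 46 46 47 47 46 47 46 47 46 46 47 47 47 47]]
```

```bash
cat >> h.py <<'E'
def circ(r,n=32):
    a=np.linspace(0,2*np.pi,n,endpoint=False); return np.c_[r*np.cos(a),r*np.sin(a)]
def rc(L,W): return np.array([[L,W],[-L,W],[-L,-W],[L,-W]])/2
def prism(q,z0,z1): return np.r_[np.c_[q,np.full(len(q),z0)],np.c_[q,np.full(len(q),z1)]]
def M_tube(z0,zb=0): return [prism(rc(.064,.05),zb+z0,zb+.07)]
def M_plug(z0,zb): 
    m=[prism(rc(.064,.05),zb+.022,zb+.027),prism(rc(.036,.024),zb+.027,zb+.049)]
    if z0<.022: m.append(prism(rc(.0525,.0385),zb+max(z0,0.006),zb+.022))
    return m
M_head=[prism(circ(.010),.046,.057)]
M_rail=[prism(rc(.34,.03),.045,.06)]
def silfit(p,mask,parts,xy,a0s=(0,),yaw=True,S=12):
    v,u=np.nonzero(mask); r0,r1,c0,c1=v.min()-5,v.max()+6,u.min()-5,u.max()+6
    sub=mask[r0:r1,c0:c1].astype(np.float32)
    def ren(t):
        c,s=np.cos(t[2]),np.sin(t[2]); R=np.array([[c,-s],[s,c]])
        im=np.zeros((sub.shape[0]*S,sub.shape[1]*S),np.uint8)
        for X in parts:
            Y=np.c_[X[:,:2]@R.T+t[:2],X[:,2]]
            q=cv2.convexHull(proj(p,Y).astype(np.float32))[:,0]
            cv2.fillPoly(im,[((q+.5-[c0,r0])*S*16-8).round().astype(np.int32)],1,shift=4)
        return cv2.resize(im.astype(np.float32),sub.shape[::-1],interpolation=cv2.INTER_AREA)
    def cost(s): return np.abs(ren([s[0]/1000,s[1]/1000,s[2]/50 if yaw else 0])-sub).sum()/sub.sum()
    best=None
    for a in a0s:
        s0=np.array([xy[0]*1000,xy[1]*1000,a*50]); D=np.array([[0,0,0],[4,0,0],[0,4,0],[0,0,8.]])
        if not yaw: s0=s0[:2]; D=D[:3,:2]
        R=minimize(cost,s0,method="Nelder-Mead",options=dict(initial_simplex=s0+D,xatol=.02,fatol=1e-4))
        if best is None or R.fun<best.fun: best=R
    x=best.x; return np.array([x[0],x[1],(x[2]/50+np.pi/2)%np.pi-np.pi/2 if yaw else 0]),best.fun
BZ={"scene":-.0011,"top":.0005}
def near(p,n,xy,rad,zmin,zmax=9):
    w=cloud(p); z=w[...,2]-BZ[n]
    m=((np.hypot(w[...,0]-xy[0],w[...,1]-xy[1])<rad)&(z>zmin)&(z<zmax)).astype(np.uint8)
    k,l,s,_=cv2.connectedComponentsWithStats(m,connectivity=4)
    m=(l==1+np.argmax(s[1:,4])).astype(np.uint8)
    cs,_=cv2.findContours(m,cv2.RETR_EXTERNAL,cv2.CHAIN_APPROX_NONE); cv2.drawContours(m,cs,-1,1,-1)
    return m
E
cat > m1.py <<'E'
from h import *
import pickle
np.set_printoptions(precision=3,suppress=True)
P=pickle.load(open("P0.pkl","rb")); out={}
A8=np.arange(-4,4)*np.pi/8
T=dict(A=(.593,.081),B=(.591,-.065),C=(.455,-.061),D=(.452,.073))
Q=dict(a=(.618,.337),b=(.594,.215),c=(.439,.344),d=(.425,.241))
for n,p in P.items():
    for k,c in T.items(): out[n,k]=silfit(p,near(p,n,c,.052,.03),M_tube(.03),c,A8)
    for k,c in Q.items(): out[n,k]=silfit(p,near(p,n,c,.05,.012),M_plug(.009,.003),c,A8)
    out[n,"pin"]=silfit(p,near(p,n,(.521,.285),.02,.046),M_head,(.521,.285),yaw=False)
    out[n,"rail"]=silfit(p,near(p,n,(.513,-.277),.2,.045,.066),M_rail,(.513,-.277),[0.025])
for k in [*T,*Q,"pin","rail"]:
    s,t=out["scene",k],out["top",k]; print(k,s[0],"%.3f"%s[1],t[0],"%.3f"%t[1],"diff",s[0]-t[0],"mean",(s[0]+t[0])/2)
E
python3 m1.py
```

```text
A [594.309  82.07    0.007] 0.030 [592.875  80.689   0.034] 0.039 diff [ 1.434  1.381 -0.027] mean [593.592  81.379   0.021]
B [590.762 -64.869  -0.409] 0.130 [589.904 -66.324  -0.404] 0.041 diff [ 0.858  1.455 -0.004] mean [590.333 -65.596  -0.407]
C [455.498 -60.246   0.502] 0.041 [454.011 -62.057   0.502] 0.039 diff [ 1.487  1.811 -0.001] mean [454.755 -61.151   0.502]
D [452.768  73.753  -0.059] 0.046 [450.201  72.825  -0.057] 0.040 diff [ 2.568  0.928 -0.002] mean [451.484  73.289  -0.058]
a [618.944 338.341  -0.544] 0.053 [617.264 337.698  -0.542] 0.045 diff [ 1.68   0.643 -0.002] mean [618.104 338.019  -0.543]
b [594.908 215.45    0.243] 0.056 [593.261 214.592   0.246] 0.047 diff [ 1.647  0.858 -0.004] mean [594.085 215.021   0.245]
c [439.918 344.869  -0.208] 0.061 [437.627 344.4    -0.193] 0.044 diff [ 2.292  0.469 -0.015] mean [438.773 344.634  -0.201]
d [426.353 241.447   0.298] 0.056 [423.816 240.685   0.312] 0.046 diff [ 2.537  0.763 -0.014] mean [425.085 241.066   0.305]
pin [522.793 285.654   0.   ] 0.170 [519.977 284.806   0.   ] 0.108 diff [2.816 0.848 0.   ] mean [521.385 285.23    0.   ]
rail [ 512.83  -277.032    0.027] 0.044 [ 511.064 -279.126    0.028] 0.043 diff [ 1.766  2.094 -0.001] mean [ 511.947 -278.079    0.028]
```

carry_out(
  steps=[
    {"dx": -2,"dy": -60,"dz": 0,"roll": 0,"gripper": -0.9},
    {"dx": -4,"dy": -120,"dz": 0,"roll": 0,"gripper": -0.9},
    {"dx": -6,"dy": -180,"dz": 0,"roll": 0,"gripper": -0.9},
    {"dx": -8,"dy": -240,"dz": 0,"roll": 0,"gripper": -0.9},
    {"dx": -9,"dy": -300,"dz": 0,"roll": 0,"gripper": -0.9},
    {"dx": -11,"dy": -360,"dz": 0,"roll": 0,"gripper": -0.9},
    {"dx": -13,"dy": -420,"dz": 0,"roll": 0,"gripper": -0.9},
    {"dx": -13,"dy": -470,"dz": -20,"roll": 0,"gripper": -0.9},
    {"dx": -13,"dy": -489,"dz": -50,"roll": 0,"gripper": -0.9},
    {"dx": -13,"dy": -489,"dz": -71,"roll": 0,"gripper": -0.9},
    {"dx": -13,"dy": -489,"dz": -71,"roll": 0,"gripper": -0.9},
    {"dx": -13,"dy": -489,"dz": -71,"roll": 0,"gripper": -0.9},
  ],
)

```text
t: 11.72
position: [0.5094, -0.203, 0.0779]
eef_rot: [0.003, 1.0, 0.003, 0.001]
ft_force: [0.3, -0.2, -0.8]
gripper_width: 0.0169
```

Run:
```python
from h import *
s=st(); p=view("pics/f2.png",155,180,W=80,H=65); prof(p,480,540,-230,-180,40,80,4)
```

```text
t 11.72 pos [ 509.4 -203.    77.9] jaw 1.566 tilt [ 0.0025  0.005  -1.    ] F [ 0.3 -0.2 -0.8] w 16.9 q6 -0.62
48 5 x [511.  512.7 513.6] y [-206.2 -201.3 -198.7]
52 4 x [512.  512.7 514.1] y [-205.  -204.1 -200.5]
56 6 x [510.3 513.1 513.6] y [-207.2 -200.8 -197.9]
60 8 x [508.4 512.3 515. ] y [-206.1 -200.6 -197.5]
64 7 x [511.  511.7 514.5] y [-205.2 -201.4 -198.5]
68 5 x [509.3 510.1 514.2] y [-207.8 -199.9 -198.3]
72 6 x [507.5 512.2 514.1] y [-206.7 -202.7 -198.4]
76 4 x [513.  513.6 514.3] y [-203.2 -201.  -198.8]
```

View pics/f2.png

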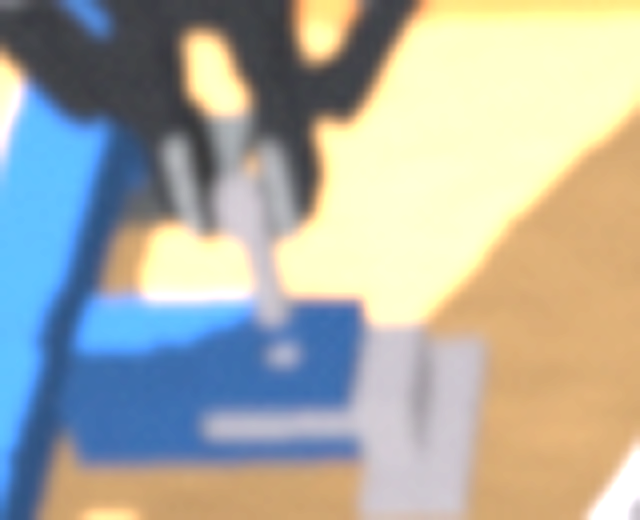

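Run:
```python
from h import *
p=read_camera("scene"); 
m=near(p,"scene",(.510,-.203),.02,.047,.078); print(m.sum())
for zb in (.0485,.0495,.0505):
    print(zb,silfit(p,m,[prism(circ(.005),zb,.078)],(.51,-.203),yaw=False))
v,u=np.nonzero(m)
for r in range(v.min(),v.max()+1): print(r,u[v==r].min(),u[v==r].max(),end="; ")
g=p["pixels"].astype(int); print(); print(g[214:232,180:200].sum(2))
print(proj(p,[[.5094,-.203,.0496],[.5094,-.203,.078]]))
```

```text
41
0.0485 (array([ 511.01256943, -202.5636673 ,    0.        ]), np.float64(0.4066734313964844))
0.0495 (array([ 512.36641979, -201.95824623,    0.        ]), np.float64(0.3702574670314789))
0.0505 (array([ 513.82421875, -201.5390625 ,    0.        ]), np.float64(0.3360433876514435))
211 187 188; 212 185 189; 213 185 189; 214 186 189; 215 186 189; 216 186 190; 217 186 190; 218 187 190; 219 187 190; 220 187 189; 
[[475 477 477 475 457 407 349 315 303 326 386 442 463 465 467 468 474 474
  475 478]
 [466 466 467 467 455 415 356 320 307 315 364 413 435 440 442 447 450 452
  456 458]
 [443 441 441 441 434 405 353 319 306 303 325 359 372 373 377 381 383 385
  389 393]
 [392 387 386 387 382 363 327 311 305 294 284 279 274 271 269 273 275 276
  277 288]
 [340 334 331 331 322 306 291 292 300 291 261 223 195 189 186 188 187 188
  190 208]
 [308 304 299 292 273 254 247 265 284 278 246 203 175 164 161 160 161 160
  163 188]
 [289 273 257 242 222 201 201 225 250 250 223 192 168 160 156 159 160 159
  163 181]
 [259 224 203 192 178 168 170 186 200 205 198 182 169 165 157 156 160 160
  162 180]
 [21
[... 205 characters left out ...]
55 271 255 212 178 164 162 160 162
  165 197]
 [162 160 160 161 159 161 161 168 203 228 240 227 195 168 159 161 163 161
  168 206]
 [160 163 159 160 160 161 159 164 175 188 190 187 172 164 162 159 160 159
  171 217]
 [160 160 160 161 159 160 161 161 164 166 166 166 163 163 162 161 162 161
  181 230]
 [160 159 161 163 164 161 161 162 163 162 162 163 160 161 163 161 161 164
  193 245]
 [163 163 166 168 166 164 165 165 166 166 165 166 165 166 169 169 166 172
  206 261]
 [171 179 183 184 185 187 184 184 185 188 187 190 192 191 194 193 196 199
  229 277]
 [194 212 223 231 227 229 229 229 230 230 229 235 239 245 246 246 248 250
  269 295]]
[[188.50825732 219.07011505]
 [186.42436217 209.93622331]]
```

carry_out(
  steps=[
    {"dx": 0.3,"dy": 1.2,"dz": -5,"roll": 0,"gripper": -0.9},
    {"dx": 0.3,"dy": 1.2,"dz": -9,"roll": 0,"gripper": -0.9},
    {"dx": 0.3,"dy": 1.2,"dz": -12,"roll": 0,"gripper": -0.9},
    {"dx": 0.3,"dy": 1.2,"dz": -15,"roll": 0,"gripper": -0.9},
    {"dx": 0.3,"dy": 1.2,"dz": -15,"roll": 0,"gripper": -0.9},
  ],
)

```text
t: 12.45
position: [0.5101, -0.202, 0.0633]
eef_rot: [0.002, 1.0, 0.002, 0.002]
ft_force: [0.2, 0.7, -0.7]
gripper_width: 0.0169
```

Run:
```python
from h import *
s=st(); p=view("pics/f3.png",155,180,W=80,H=65)
```

```text
t 12.45 pos [ 510.1 -202.    63.3] jaw 1.566 tilt [ 0.0034  0.0044 -1.    ] F [ 0.2  0.7 -0.7] w 16.9 q6 -0.61
```

View pics/f3.png

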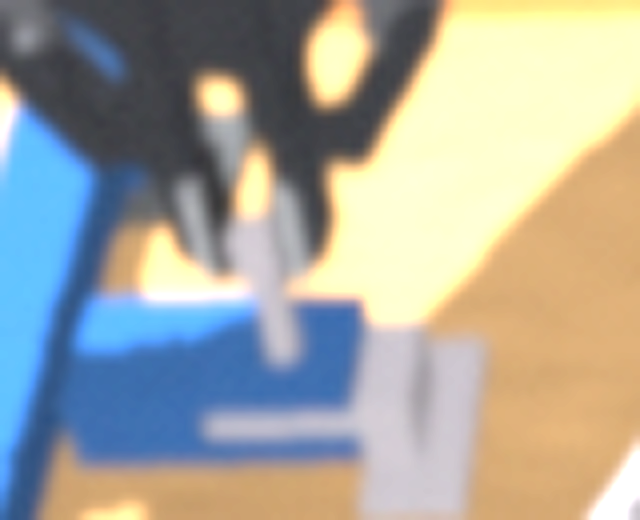

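carry_out(
  steps=[
    {"dx": -0.3,"dy": 0,"dz": -3,"roll": 0,"gripper": -0.9},
    {"dx": -0.3,"dy": 0,"dz": -5,"roll": 0,"gripper": -0.9},
    {"dx": -0.3,"dy": 0,"dz": -6,"roll": 0,"gripper": -0.9},
    {"dx": -0.3,"dy": 0,"dz": -6,"roll": 0,"gripper": -0.9},
  ],
)

```text
t: 13.0
position: [0.5098, -0.202, 0.0575]
eef_rot: [0.002, 1.0, 0.002, 0.002]
ft_force: [-1.2, -0.3, -1.2]
gripper_width: 0.017
```

Run:
```python
from h import *
s=st(); p=view("pics/f4.png",155,180,W=80,H=65)
```

```text
t 13.00 pos [ 509.8 -202.    57.5] jaw 1.566 tilt [ 0.0036  0.0044 -1.    ] F [-1.2 -0.3 -1.2] w 17.0 q6 -0.61
```

View pics/f4.png

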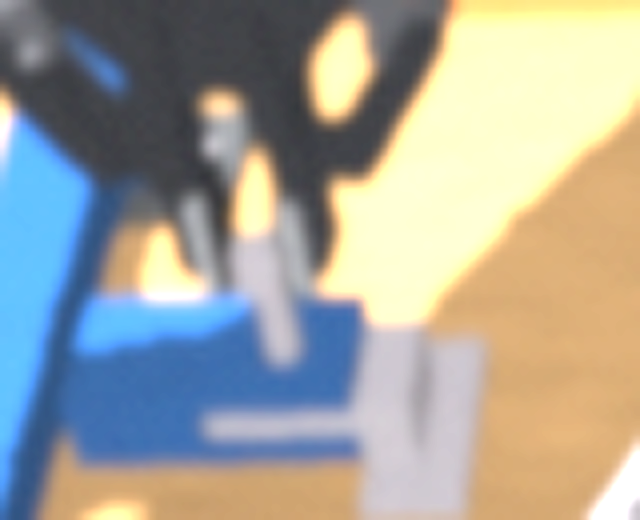

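The pin has entered the bore: its visible end stays at crop (286,362) while the hand went 6 mm lower, with no force. I'll seat it at TCP z≈32.

carry_out(
  steps=[
    {"dx": 0,"dy": 0,"dz": -8,"roll": 0,"gripper": -0.9},
    {"dx": 0,"dy": 0,"dz": -16,"roll": 0,"gripper": -0.9},
    {"dx": 0,"dy": 0,"dz": -22,"roll": 0,"gripper": -0.9},
    {"dx": 0,"dy": 0,"dz": -26,"roll": 0,"gripper": -0.9},
    {"dx": 0,"dy": 0,"dz": -27,"roll": 0,"gripper": -0.9},
  ],
)

```text
t: 13.68
position: [0.5097, -0.2019, 0.032]
eef_rot: [0.002, 1.0, 0.002, 0.002]
ft_force: [-9.7, 5.4, 23.2]
gripper_width: 0.0169
```

Run:
```python
from h import *
s=st(); p=view("pics/f5.png",155,180,W=80,H=65)
```

```text
t 13.68 pos [ 509.7 -201.9   32. ] jaw 1.566 tilt [ 0.0032  0.0043 -1.    ] F [-9.7  5.4 23.2] w 16.9 q6 -0.61
```

View pics/f5.png

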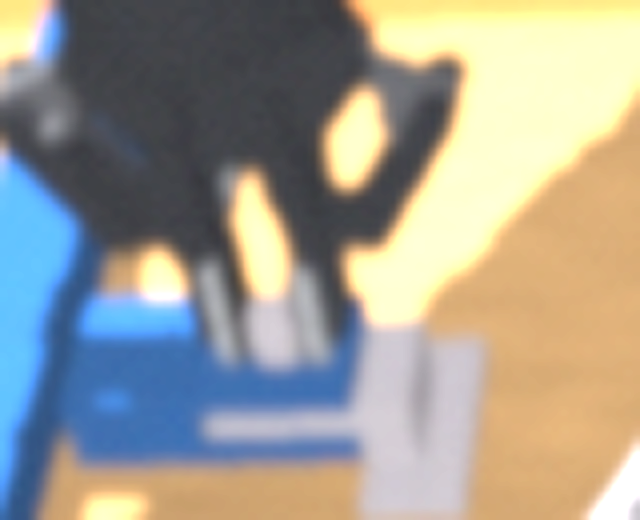

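Seated: reported z 32.0 against 32.3 expected, with 23 N reaction. Release, then travel to above plug d.

carry_out(
  steps=[
    {"dx": 0,"dy": 0,"dz": 0.5,"roll": 0,"gripper": -0.2},
    {"dx": 0,"dy": 0,"dz": 0.5,"roll": 0,"gripper": -0.2},
    {"dx": 0,"dy": 0,"dz": 0.5,"roll": 0,"gripper": -0.2},
    {"dx": 0,"dy": 0,"dz": 50,"roll": 0,"gripper": -0.2},
    {"dx": 0,"dy": 0,"dz": 100,"roll": 0,"gripper": 0.1},
    {"dx": -10,"dy": 50,"dz": 120,"roll": 0.1,"gripper": 0.1},
    {"dx": -20,"dy": 110,"dz": 120,"roll": 0.2,"gripper": 0.1},
    {"dx": -35,"dy": 170,"dz": 120,"roll": 0.31,"gripper": 0.1},
    {"dx": -50,"dy": 230,"dz": 120,"roll": 0.31,"gripper": 0.1},
    {"dx": -60,"dy": 290,"dz": 110,"roll": 0.31,"gripper": 0.1},
    {"dx": -70,"dy": 350,"dz": 100,"roll": 0.31,"gripper": 0.1},
    {"dx": -85,"dy": 410,"dz": 90,"roll": 0.31,"gripper": 0.1},
    {"dx": -85,"dy": 443,"dz": 80,"roll": 0.31,"gripper": 0.1},
    {"dx": -85,"dy": 443,"dz": 60,"roll": 0.31,"gripper": 0.1},
    {"dx": -85,"dy": 443,"dz": 60,"roll": 0.31,"gripper": 0.1},
  ],
)

```text
t: 15.6
position: [0.4233, 0.2411, 0.0905]
eef_rot: [-0.153, 0.988, 0.002, -0.0]
ft_force: [0.6, -0.8, 1.0]
gripper_width: 0.0465
```

```bash
cat > look.py <<'E'
from h import *
import sys
np.set_printoptions(precision=2,suppress=True)
A8=np.arange(-4,4)*np.pi/8
def pl(n,p,xy): return silfit(p,near(p,n,xy,.05,.012),M_plug(.009,.003),xy,A8)
E
python3 - <<'E'
from look import *
s=st(); p=view("pics/f6.png",120,150,W=130,H=130,k=5); q=read_camera("scene")
m=near(q,"scene",(.511,-.203),.02,.041,.056); print("pin head in fork scene",silfit(q,m,[prism(circ(.010),.041,.052)],(.51,-.202),yaw=False), np.nanmax(cloud(q)[...,2][m>0]))
t=read_camera("top"); m=near(t,"top",(.51,-.203),.02,.041,.056); print("top",silfit(t,m,[prism(circ(.010),.041,.052)],(.51,-.202),yaw=False), np.nanmedian(cloud(t)[...,2][m>0]))
print("plug d scene",pl("scene",q,(.425,.241)))
E
```

```text
t 15.60 pos [423.3 241.1  90.5] jaw 1.877 tilt [-0.  0. -1.] F [ 0.6 -0.8  1. ] w 46.5 q6 -0.06
pin head in fork scene (array([ 511.49, -201.54,    0.  ]), np.float64(0.15331196784973145)) 0.05201001269826866
top (array([ 509.03, -203.34,    0.  ]), np.float64(0.15146073698997498)) 0.051168774465952804Traceback (most recent call last):
  File "<stdin>", line 5, in <module>
  File "look.py", line 5, in pl
    def pl(n,p,xy): return silfit(p,near(p,n,xy,.05,.012),M_plug(.009,.003),xy,A8)
                           ~~~~~~^^^^^^^^^^^^^^^^^^^^^^^^^^^^^^^^^^^^^^^^^^^^^^^^^
  File "h.py", line 94, in silfit
    R=minimize(cost,s0,method="Nelder-Mead",options=dict(initial_simplex=s0+D,xatol=.02,fatol=1e-4))
    res = _minimize_neldermead(fun, x0, args, callback, bounds=bounds,
                               **options)
    fsim[k] = func(sim[k])
              ~~~~^^^^^^^^
    fx = function(np.copy(x), *(wrapper_args + args))
  File "h.py", line 89, in cost
    def cost(s): return np.abs(ren([s[0]/1000,s[1]/1000,s[2]/50 if yaw else 0])-sub).sum()/sub.sum()
                               ~~~^^^^^^^^^^^^^^^^^^^^^^^^^^^^^^^^^^^^^^^^^^^^^
  File "h.py", line 87, in ren
    cv2.fillPoly(im,[((q+.5-[c0,r0])*S*16-8).round().astype(np.int32)],1,shift=4)
    ~~~~~~~~~~~~^^^^^^^^^^^^^^^^^^^^^^^^^^^^^^^^^^^^^^^^^^^^^^^^^^^^^^^^^^^^^^^^^
cv2.error: OpenCV(4.12.0) :-1: error: (-5:Bad argument) in function 'fillPoly'
> Overload resolution failed:
>  - Layout of the output array img is incompatible with cv::Mat
>  - Expected Ptr<cv::UMat> for argument 'img'
```

View pics/f6.png

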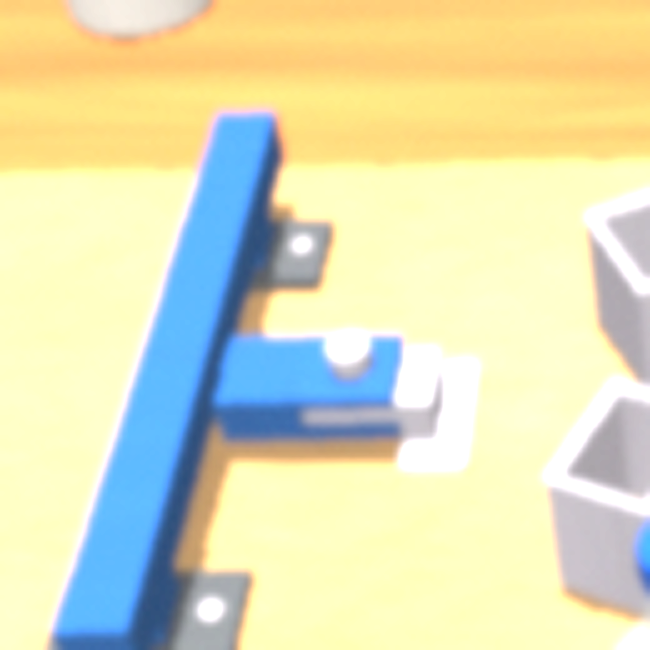

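The pin head sits flat on the upper cheek at crop (348,352). Now I'll check the hand over plug d.

Run:
```python
from h import *
p=view("pics/g1.png",335,160,W=100,H=75,k=8)
```

```text
(no output)
```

View pics/g1.png

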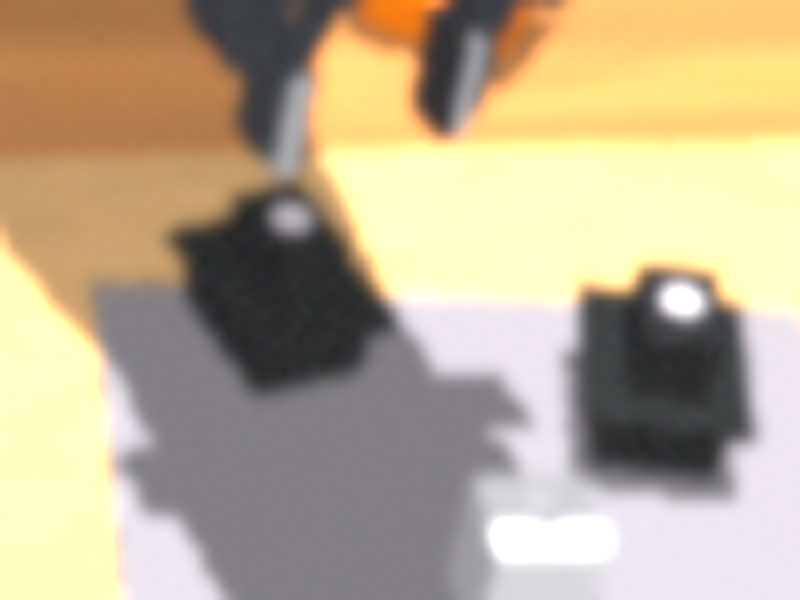

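Plug d looks shifted, so I'll re-measure all the plugs.

Run:
```python
from look import *
s=bot.state()
for n in("scene","top"):
    p=read_camera(n); w=cloud(p); z=w[...,2]-BZ[n]
    m=((z>.012)&(z<.056)&(w[...,0]>.34)&(w[...,0]<.68)&(w[...,1]>.16)&(w[...,1]<.42)).astype(np.uint8)
    k,l,stt,c=cv2.connectedComponentsWithStats(m,connectivity=4)
    for i in range(1,k):
        if stt[i,4]>80:
            xy=np.nanmedian(w[l==i],0)[:2]; 
            try: f=silfit(p,(l==i).astype(np.uint8),M_plug(.009,.003),xy,A8)
            except Exception as e: f=e
            print(n,stt[i,4],xy,f)
p=read_camera("top"); cv2.imwrite("pics/g2.png",cv2.resize(p["pixels"][130:290,100:300,::-1],None,fx=4,fy=4))
```

```text
scene 424 [0.41 0.23] (array([399.84, 234.38,   0.29]), np.float64(0.07096763700246811))
scene 456 [0.45 0.34] (array([440.09, 344.86,  -0.22]), np.float64(0.058327239006757736))
scene 317 [0.53 0.28] (array([522.38, 299.93,   1.36]), np.float64(0.5762136578559875))
scene 588 [0.61 0.21] (array([595.17, 215.51,   0.24]), np.float64(0.0642361119389534))
scene 647 [0.63 0.33] (array([618.71, 338.43,  -0.54]), np.float64(0.06013867259025574))
top 477 [0.62 0.33] (array([618.01, 337.53,  -0.54]), np.float64(0.10742779076099396))
top 508 [0.59 0.21] (array([593.39, 214.66,   0.25]), np.float64(0.05098972097039223))
top 110 [0.52 0.27] (array([535.27, 210.23,  -0.34]), np.float64(1.0))
top 470 [0.39 0.23] (array([396.49, 232.66,   0.3 ]), np.float64(0.18188534677028656))
```

View pics/g2.png

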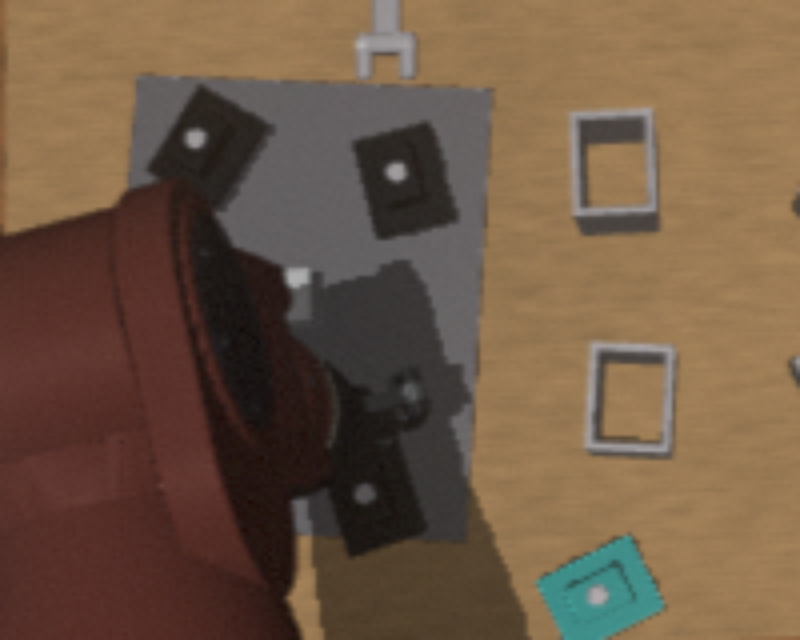

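Plug d was knocked to about (398, 234). I'll grasp it there.

carry_out(
  steps=[
    {"dx": -25,"dy": -7,"dz": -10,"roll": -0.01,"gripper": 0.1},
    {"dx": -25,"dy": -7,"dz": -20,"roll": -0.01,"gripper": 0.1},
    {"dx": -25,"dy": -7,"dz": -45,"roll": -0.01,"gripper": 0.1},
    {"dx": -25,"dy": -7,"dz": -62,"roll": -0.01,"gripper": 0.1},
    {"dx": -25,"dy": -7,"dz": -62,"roll": -0.01,"gripper": 0.1},
    {"dx": -25,"dy": -7,"dz": -62,"roll": -0.01,"gripper": -0.6},
    {"dx": -25,"dy": -7,"dz": -62,"roll": -0.01,"gripper": -0.6},
    {"dx": -25,"dy": -7,"dz": -62,"roll": -0.01,"gripper": -0.6},
    {"dx": -25,"dy": -7,"dz": -62,"roll": -0.01,"gripper": -0.6},
  ],
)

```text
t: 17.08
position: [0.4011, 0.2341, 0.0318]
eef_rot: [-0.147, 0.989, 0.002, 0.003]
ft_force: [-0.4, 0.1, 5.2]
gripper_width: 0.0225
```

Run:
```python
from h import *
st();p=view("pics/g3.png",335,160,W=100,H=75,k=8)
```

```text
t 17.07 pos [401.1 234.1  31.8] jaw 1.865 tilt [ 0.0047  0.0057 -1.    ] F [-0.4  0.1  5.2] w 22.5 q6 -0.05
```

View pics/g3.png

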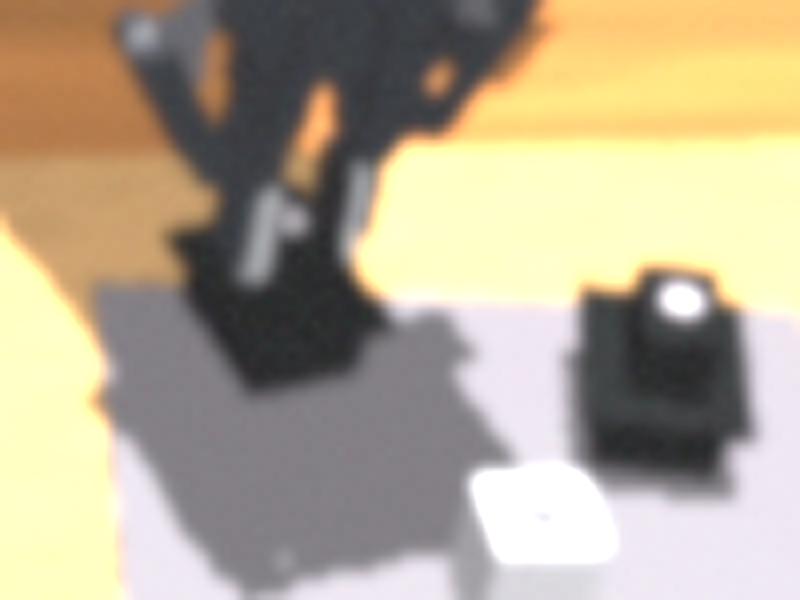

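carry_out(
  steps=[
    {"dx": 0,"dy": 0,"dz": 30,"roll": 0,"gripper": -0.7},
    {"dx": 0,"dy": 0,"dz": 85,"roll": 0,"gripper": -0.7},
    {"dx": 10,"dy": -30,"dz": 105,"roll": -0.1,"gripper": -0.7},
    {"dx": 30,"dy": -90,"dz": 105,"roll": -0.25,"gripper": -0.7},
    {"dx": 53,"dy": -150,"dz": 95,"roll": -0.35,"gripper": -0.7},
    {"dx": 53,"dy": -160,"dz": 82,"roll": -0.35,"gripper": -0.7},
    {"dx": 53,"dy": -160,"dz": 82,"roll": -0.35,"gripper": -0.7},
    {"dx": 53,"dy": -160,"dz": 82,"roll": -0.35,"gripper": -0.7},
  ],
)

```text
t: 18.12
position: [0.4537, 0.0752, 0.114]
eef_rot: [0.027, 1.0, 0.002, 0.003]
ft_force: [-0.8, -0.9, 0.4]
gripper_width: 0.0223
```

```bash
cat >> look.py <<'E'
def inhand(T,zoff,yaw,tube,rad=.05,pic=None,zlo=None):
    """fit held plug and tube below in scene cam; T: tcp; zoff: tcp z - plug origin z"""
    p=read_camera("scene"); zb=T[2]-zoff
    m=near(p,"scene",T,rad,zb+.004,zb+.0265)
    parts=[prism(rc(.064,.05),zb+.022,zb+.0265),prism(rc(.0525,.0385),zb+.006,zb+.022)]
    f=silfit(p,m,parts,T[:2],[yaw])
    mt=near(p,"scene",tube,.055,.02,min(zb-.004,.075)); 
    ft=silfit(p,mt,[prism(rc(.064,.05),.02,.07)],tube[:2],[tube[2]])
    return f,ft
E
python3 - <<'E'
from look import *
s=st();p=view("pics/g4.png",260,130,W=100,H=110,k=5)
f,ft=inhand(s["position"],.0288,-.058,(.4515,.0733,-.058)); print("plug",f,"tube",ft,"rel",f[0]-ft[0])
E
```

```text
t 18.12 pos [453.7  75.2 114. ] jaw 1.517 tilt [ 0.01  0.   -1.  ] F [-0.8 -0.9  0.4] w 22.3 q6 -0.07
plug (array([453.21,  74.91,  -0.05]), np.float64(1.89900541305542)) tube (array([454.45,  73.32,  -0.06]), np.float64(0.4151815176010132)) rel [-1.24  1.59  0.01]
```

View pics/g4.png

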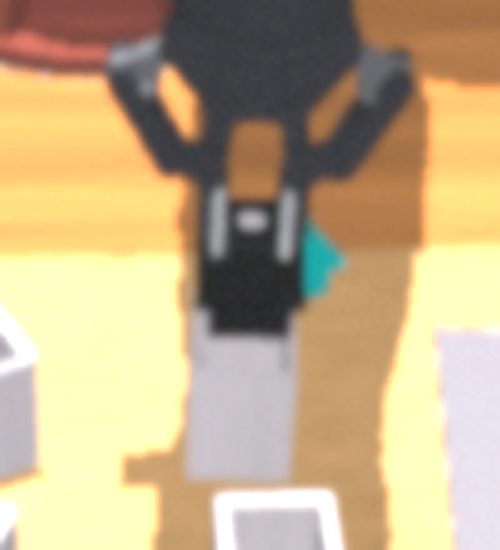

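Run:
```python
from look import *
s=st(); T=s["position"]
p=read_camera("scene"); prof(p,415,495,35,115,56,150,4)
```

```text
t 18.23 pos [454.1  75.3 114.3] jaw 1.518 tilt [ 0.01  0.   -1.  ] F [-0.9  0.3 -0.3] w 22.3 q6 -0.07
56 25 x [478.9 481.8 485.9] y [51.7 75.1 95.8]
60 30 x [429.8 481.9 485.8] y [49.3 67.9 95.6]
64 56 x [439.  479.3 485.8] y [49.3 75.7 98.3]
68 37 x [429.2 469.9 484. ] y [49.1 67.7 98.1]
84 16 x [474.1 476.2 478.3] y [60.5 75.2 92.6]
88 21 x [473.  477.4 478.7] y [55.7 69.3 92.1]
92 21 x [473.6 476.8 478.8] y [55.5 71.5 91.9]
96 23 x [475.9 477.6 479.2] y [55.4 80.3 91.7]
100 8 x [475.8 477.3 479.7] y [55.2 63.2 77.9]
104 13 x [480.6 482.5 483.8] y [61.7 82.  95.3]
108 164 x [438.2 471.4 485.4] y [ 50.4  71.9 100.5]
112 38 x [442.9 468.6 484. ] y [50.3 75.4 99.8]
116 16 x [466.8 468.9 470.4] y [64.1 75.4 84.4]
120 20 x [462.8 467.7 470.7] y [57.5 72.9 88.9]
124 23 x [460.6 466.4 470.8] y [57.4 75.  95.8]
128 44 x [433.5 463.7 470.6] y [50.7 72.9 97.8]
132 94 x [434.6 456.2 471. ] y [50.5 76.2 97.4]
136 17 x [451.3 462.6 466.7] y [50.3 61.4 99.2]
140 25 x [447.1 461.4 467.2] y [50.3 86.  99.2]
144 22 x [444.  462.7 467.1] y [50.2 62.2 98.7]
148 16 x [459.1 461.9 466.9] y [50.1 63.3 98.7]
```

carry_out(
  steps=[
    {"dx": -1,"dy": -1.6,"dz": -8,"roll": 0,"gripper": -0.7},
    {"dx": -1,"dy": -1.6,"dz": -14,"roll": 0,"gripper": -0.7},
    {"dx": -1,"dy": -1.6,"dz": -18,"roll": 0,"gripper": -0.7},
    {"dx": -1,"dy": -1.6,"dz": -22,"roll": 0,"gripper": -0.7},
    {"dx": -1,"dy": -1.6,"dz": -24,"roll": 0,"gripper": -0.7},
  ],
)

```text
t: 18.9
position: [0.453, 0.0736, 0.09]
eef_rot: [0.027, 1.0, 0.002, 0.003]
ft_force: [0.5, 0.5, -0.2]
gripper_width: 0.022
```

Run:
```python
from look import *
s=st();p=view("pics/g5.png",260,130,W=100,H=110,k=5)
```

```text
t 18.90 pos [453.   73.6  90. ] jaw 1.518 tilt [ 0.01  0.   -1.  ] F [ 0.5  0.5 -0.2] w 22.0 q6 -0.08
```

View pics/g5.png

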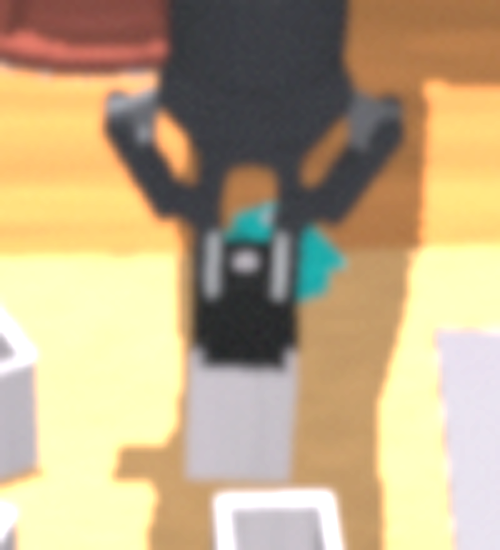

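carry_out(
  steps=[
    {"dx": 0,"dy": 0,"dz": -5,"roll": 0,"gripper": -0.7},
    {"dx": 0,"dy": 0,"dz": -10,"roll": 0,"gripper": -0.7},
    {"dx": 0,"dy": 0,"dz": -14,"roll": 0,"gripper": -0.7},
    {"dx": 0,"dy": 0,"dz": -14.5,"roll": 0,"gripper": -0.7},
  ],
)

```text
t: 19.45
position: [0.4535, 0.0735, 0.0768]
eef_rot: [0.027, 1.0, 0.002, 0.004]
ft_force: [-5.6, 0.8, 15.2]
gripper_width: 0.0222
```

Run:
```python
from look import *
s=st();p=view("pics/g6.png",260,130,W=100,H=110,k=5)
```

```text
t 19.45 pos [453.5  73.5  76.8] jaw 1.518 tilt [ 0.01  0.   -1.  ] F [-5.6  0.8 15.2] w 22.2 q6 -0.08
```

View pics/g6.png

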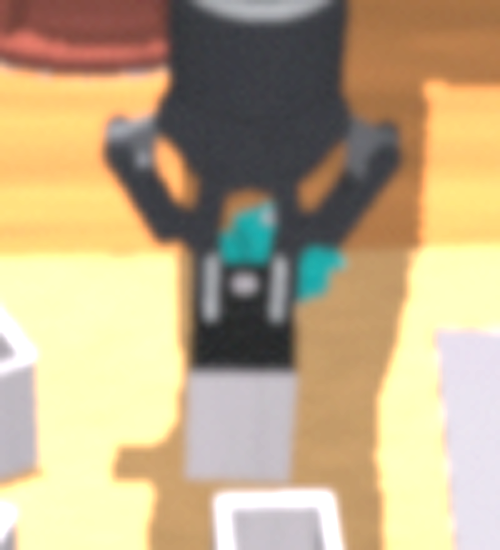

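Plug fully home on tube D at the predicted height, with 15 N. Next is plug b.

carry_out(
  steps=[
    {"dx": 0,"dy": 0,"dz": 0.5,"roll": 0,"gripper": 0.0},
    {"dx": 0,"dy": 0,"dz": 0.5,"roll": 0,"gripper": 0.0},
    {"dx": 0,"dy": 0,"dz": 0.5,"roll": 0,"gripper": 0.0},
    {"dx": 0,"dy": 0,"dz": 40,"roll": 0,"gripper": 0.1},
    {"dx": 10,"dy": 10,"dz": 65,"roll": 0.1,"gripper": 0.1},
    {"dx": 50,"dy": 50,"dz": 65,"roll": 0.2,"gripper": 0.1},
    {"dx": 95,"dy": 95,"dz": 50,"roll": 0.3,"gripper": 0.1},
    {"dx": 140,"dy": 141,"dz": 25,"roll": 0.3,"gripper": 0.1},
    {"dx": 140,"dy": 141,"dz": 13,"roll": 0.3,"gripper": 0.1},
    {"dx": 140,"dy": 141,"dz": 13,"roll": 0.3,"gripper": 0.1},
  ],
)

```text
t: 20.75
position: [0.5921, 0.2144, 0.0878]
eef_rot: [-0.123, 0.992, 0.002, 0.002]
ft_force: [-0.2, 0.5, -0.2]
gripper_width: 0.0472
```

```bash
cat >> look.py <<'E'
def plugs():
    for n in("scene","top"):
        p=read_camera(n); w=cloud(p); z=w[...,2]-BZ[n]
        m=((z>.012)&(z<.056)&(w[...,0]>.34)&(w[...,0]<.7)&(w[...,1]>.16)&(w[...,1]<.42)).astype(np.uint8)
        k,l,stt,c=cv2.connectedComponentsWithStats(m,connectivity=4)
        for i in range(1,k):
            if stt[i,4]>200:
                xy=np.nanmedian(w[l==i],0)[:2]
                try:
                    f=silfit(p,(l==i).astype(np.uint8),M_plug(.009,.003),xy,A8)
                    if f[1]<.3: print(n,stt[i,4],*f)
                except Exception as e: pass
def home(c):
    """plugged tube check: flange height/pos on scene+top"""
    for n in("scene","top"):
        p=read_camera(n); 
        try:
            m=near(p,n,c,.05,.0,2); w=cloud(p); z=w[...,2]-BZ[n]
            r=np.hypot(w[...,0]-c[0],w[...,1]-c[1])<.03; q=z[r&(z>.06)]
            h,e=np.histogram(q,np.arange(.060,.112,.003)); print(n,dict(zip((e[:-1]*1000).round().astype(int).tolist(),h.tolist())))
        except Exception as e: print(n,e)
E
python3 - <<'E'
from look import *
s=st();p=view("pics/g7.png",260,150,W=180,H=120,k=4); plugs(); home((.4515,.0735))
E
```

```text
t 20.75 pos [592.1 214.4  87.8] jaw 1.818 tilt [ 0.  0. -1.] F [-0.2  0.5 -0.2] w 47.2 q6 -0.11
scene 591 [595.35 215.52   0.24] 0.06448580324649811
scene 649 [618.72 338.48  -0.54] 0.05556625500321388
scene {60: 0, 63: 2, 66: 2, 69: 6, 72: 144, 75: 42, 78: 9, 81: 9, 84: 14, 87: 8, 90: 12, 93: 53, 96: 49, 99: 0, 102: 0, 105: 0, 108: 0}
top {60: 1, 63: 0, 66: 3, 69: 31, 72: 138, 75: 103, 78: 18, 81: 6, 84: 2, 87: 1, 90: 9, 93: 67, 96: 70, 99: 13, 102: 1, 105: 0, 108: 0}
```

View pics/g7.png

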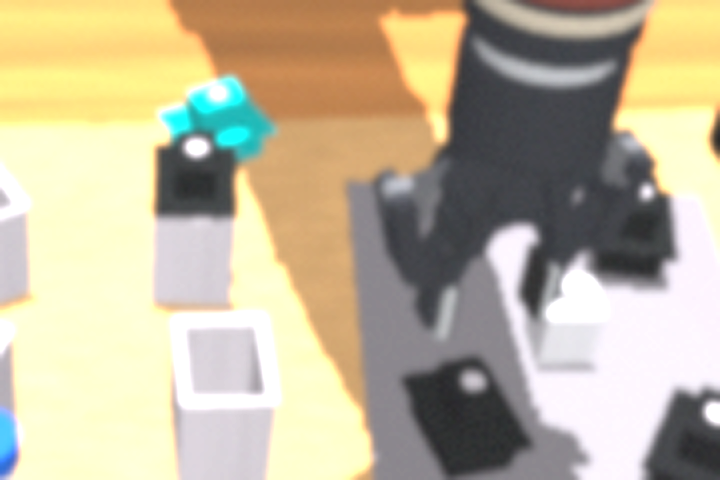

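carry_out(
  steps=[
    {"dx": 2,"dy": 0.7,"dz": -30,"roll": 0,"gripper": 0.1},
    {"dx": 2,"dy": 0.7,"dz": -52,"roll": 0,"gripper": 0.1},
    {"dx": 2,"dy": 0.7,"dz": -57,"roll": 0,"gripper": 0.1},
    {"dx": 2,"dy": 0.7,"dz": -57,"roll": 0,"gripper": 0.1},
    {"dx": 2,"dy": 0.7,"dz": -57,"roll": 0,"gripper": -0.7},
    {"dx": 2,"dy": 0.7,"dz": -57,"roll": 0,"gripper": -0.7},
    {"dx": 2,"dy": 0.7,"dz": -57,"roll": 0,"gripper": -0.7},
    {"dx": 2,"dy": 0.7,"dz": -57,"roll": 0,"gripper": -0.7},
  ],
)

```text
t: 22.0
position: [0.5968, 0.2147, 0.0363]
eef_rot: [-0.123, 0.992, 0.002, 0.006]
ft_force: [-1.3, -0.2, 6.5]
gripper_width: 0.0219
```

Run:
```python
from look import *
s=st();p=view("pics/g8.png",320,190,W=100,H=100,k=5)
```

```text
t 22.00 pos [596.8 214.7  36.3] jaw 1.817 tilt [ 0.01  0.01 -1.  ] F [-1.3 -0.2  6.5] w 21.9 q6 -0.11
```

View pics/g8.png

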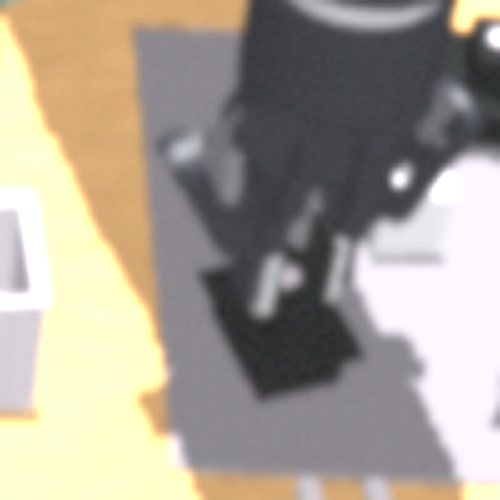

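carry_out(
  steps=[
    {"dx": 0,"dy": 0,"dz": 40,"roll": 0,"gripper": -0.7},
    {"dx": 0,"dy": 0,"dz": 90,"roll": 0,"gripper": -0.7},
    {"dx": 0,"dy": -40,"dz": 100,"roll": -0.1,"gripper": -0.7},
    {"dx": 0,"dy": -90,"dz": 95,"roll": -0.22,"gripper": -0.7},
    {"dx": 0,"dy": -133,"dz": 84,"roll": -0.22,"gripper": -0.7},
    {"dx": 0,"dy": -133,"dz": 82,"roll": -0.22,"gripper": -0.7},
    {"dx": 0,"dy": -133,"dz": 82,"roll": -0.22,"gripper": -0.7},
  ],
)

```text
t: 22.92
position: [0.5968, 0.0819, 0.1185]
eef_rot: [-0.013, 1.0, 0.002, 0.006]
ft_force: [-0.4, 0.1, 0.8]
gripper_width: 0.0224
```

Run:
```python
from look import *
s=st();p=view("pics/g9.png",270,150,W=100,H=130,k=4); prof(p,555,640,40,125,56,140,4)
```

```text
t 22.93 pos [596.8  81.9 118.5] jaw 1.596 tilt [ 0.01  0.   -1.  ] F [-0.4  0.1  0.8] w 22.4 q6 -0.11
56 38 x [576.9 624.3 627.5] y [ 56.9  81.8 106.9]
60 34 x [577.5 624.4 626.8] y [ 56.8  81.7 106.3]
64 80 x [560.3 621.2 626.7] y [ 56.8  74.3 107.6]
68 56 x [561.6 615.6 626.4] y [ 56.8  63.8 107.2]
80 2 x [617.3 617.5 617.8] y [80.9 86.  91.1]
84 13 x [617.8 619.  620.6] y [ 66.5  82.7 102.9]
88 26 x [618.7 619.6 622.8] y [ 66.2  85.4 100.7]
92 23 x [618.1 619.9 623.1] y [ 66.1  86.3 102.6]
96 27 x [618.  619.9 622.6] y [ 65.8  80.1 102.1]
100 5 x [619.5 620.6 622.1] y [ 85.7  95.9 101.7]
104 18 x [568.9 625.5 626.5] y [ 57.8  72.1 102.9]
108 202 x [564.4 614.1 627.3] y [ 57.4  71.6 107.8]
112 87 x [582.3 611.9 627.9] y [ 59.1  94.8 107.1]
116 12 x [610.8 612.1 613.5] y [71.4 82.5 93.4]
120 24 x [609.3 611.2 613.6] y [71.3 81.3 93.1]
124 17 x [606.4 611.5 613.4] y [65.4 83.  95. ]
128 40 x [575.7 607.8 613.7] y [ 59.5  76.6 101. ]
132 136 x [577.  601.  613.9] y [ 59.3  84.2 104.6]
136 23 x [581.3 604.1 608.4] y [ 57.2  70.8 104.4]
```

View pics/g9.png

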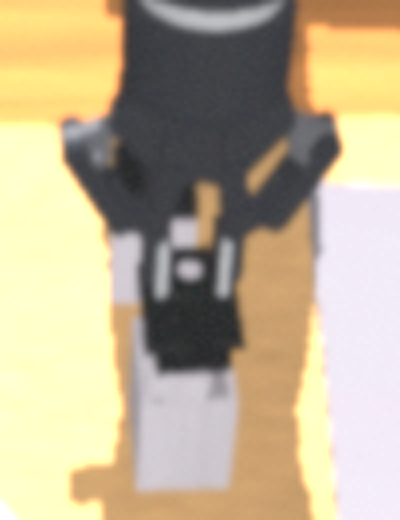

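carry_out(
  steps=[
    {"dx": -1.3,"dy": -0.5,"dz": -8,"roll": 0,"gripper": -0.7},
    {"dx": -1.3,"dy": -0.5,"dz": -14,"roll": 0,"gripper": -0.7},
    {"dx": -1.3,"dy": -0.5,"dz": -18,"roll": 0,"gripper": -0.7},
    {"dx": -1.3,"dy": -0.5,"dz": -22,"roll": 0,"gripper": -0.7},
    {"dx": -1.3,"dy": -0.5,"dz": -25,"roll": 0,"gripper": -0.7},
  ],
)

```text
t: 23.6
position: [0.5957, 0.0817, 0.0935]
eef_rot: [-0.013, 1.0, 0.002, 0.006]
ft_force: [-0.4, -2.1, 0.6]
gripper_width: 0.0221
```

Run:
```python
from look import *
s=st()
```

```text
t 23.60 pos [595.7  81.7  93.5] jaw 1.597 tilt [ 0.01  0.   -1.  ] F [-0.4 -2.1  0.6] w 22.1 q6 -0.11
```

carry_out(
  steps=[
    {"dx": 0,"dy": 0,"dz": -5,"roll": 0,"gripper": -0.7},
    {"dx": 0,"dy": 0,"dz": -9,"roll": 0,"gripper": -0.7},
    {"dx": 0,"dy": 0,"dz": -12,"roll": 0,"gripper": -0.7},
    {"dx": 0,"dy": 0,"dz": -13.5,"roll": 0,"gripper": -0.7},
  ],
)

```text
t: 24.1
position: [0.596, 0.0816, 0.0813]
eef_rot: [-0.013, 1.0, 0.001, 0.007]
ft_force: [-6.6, -0.8, 16.2]
gripper_width: 0.0221
```

Run:
```python
from look import *
s=st();p=view("pics/g10.png",270,150,W=100,H=130,k=4)
```

```text
t 24.10 pos [596.   81.6  81.3] jaw 1.597 tilt [ 0.01  0.   -1.  ] F [-6.6 -0.8 16.2] w 22.1 q6 -0.11
```

View pics/g10.png

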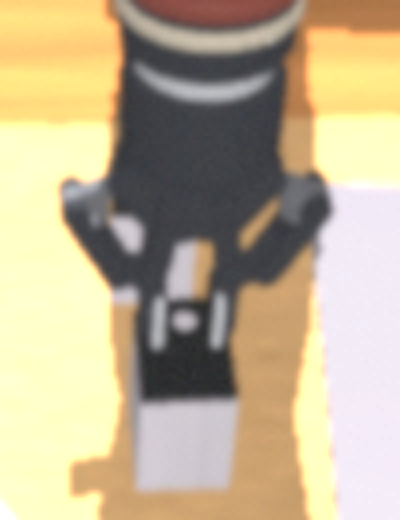

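carry_out(
  steps=[
    {"dx": 0,"dy": 0,"dz": 0.5,"roll": 0,"gripper": 0.0},
    {"dx": 0,"dy": 0,"dz": 0.5,"roll": 0,"gripper": 0.0},
    {"dx": 0,"dy": 0,"dz": 0.5,"roll": 0,"gripper": 0.0},
    {"dx": 0,"dy": 0,"dz": 45,"roll": 0,"gripper": 0.1},
    {"dx": 5,"dy": 30,"dz": 60,"roll": -0.15,"gripper": 0.1},
    {"dx": 10,"dy": 90,"dz": 60,"roll": -0.3,"gripper": 0.1},
    {"dx": 16,"dy": 150,"dz": 50,"roll": -0.45,"gripper": 0.1},
    {"dx": 22,"dy": 210,"dz": 40,"roll": -0.57,"gripper": 0.1},
    {"dx": 22,"dy": 256,"dz": 20,"roll": -0.57,"gripper": 0.1},
    {"dx": 22,"dy": 256,"dz": 10,"roll": -0.57,"gripper": 0.1},
    {"dx": 22,"dy": 256,"dz": 10,"roll": -0.57,"gripper": 0.1},
  ],
)

```text
t: 25.52
position: [0.6172, 0.3372, 0.09]
eef_rot: [0.268, 0.963, -0.001, 0.006]
ft_force: [0.0, -0.5, -0.9]
gripper_width: 0.0469
```

Run:
```python
from look import *
s=st();p=view("pics/g11.png",270,180,W=190,H=120,k=4); plugs(); home((.5935,.0815))
```

```text
t 25.52 pos [617.2 337.2  90. ] jaw 1.028 tilt [ 0.01 -0.01 -1.  ] F [ 0.  -0.5 -0.9] w 46.9 q6 0.86
scene 650 [619.16 338.13  -0.54] 0.05673076957464218
scene {60: 1, 63: 3, 66: 2, 69: 9, 72: 183, 75: 61, 78: 14, 81: 13, 84: 15, 87: 14, 90: 12, 93: 55, 96: 100, 99: 0, 102: 0, 105: 0, 108: 0}
top {60: 0, 63: 0, 66: 4, 69: 38, 72: 132, 75: 94, 78: 7, 81: 6, 84: 3, 87: 1, 90: 10, 93: 67, 96: 67, 99: 13, 102: 0, 105: 0, 108: 0}
```

View pics/g11.png

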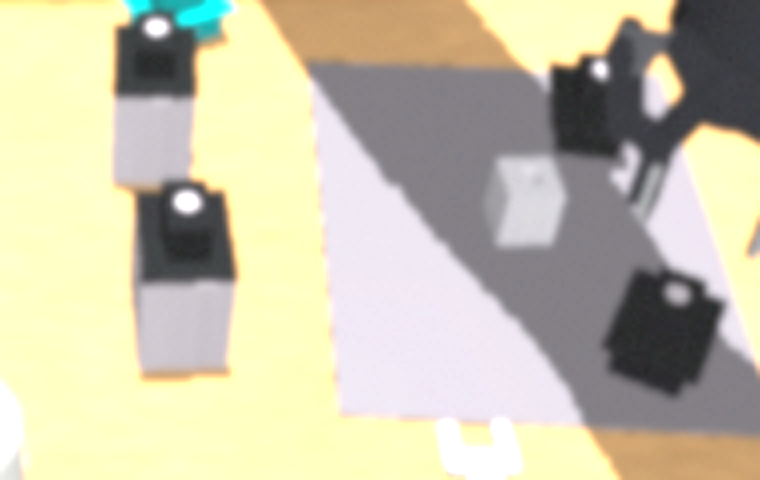

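carry_out(
  steps=[
    {"dx": 0,"dy": 1,"dz": -30,"roll": 0,"gripper": 0.1},
    {"dx": 0,"dy": 1,"dz": -50,"roll": 0,"gripper": 0.1},
    {"dx": 0,"dy": 1,"dz": -55,"roll": 0,"gripper": 0.1},
    {"dx": 0,"dy": 1,"dz": -55,"roll": 0,"gripper": 0.1},
    {"dx": 0,"dy": 1,"dz": -55,"roll": 0,"gripper": -0.7},
    {"dx": 0,"dy": 1,"dz": -55,"roll": 0,"gripper": -0.7},
    {"dx": 0,"dy": 1,"dz": -55,"roll": 0,"gripper": -0.7},
    {"dx": 0,"dy": 1,"dz": -55,"roll": 0,"gripper": -0.7},
  ],
)

```text
t: 26.78
position: [0.6198, 0.3382, 0.0391]
eef_rot: [0.269, 0.963, 0.0, 0.009]
ft_force: [0.0, 1.4, 6.4]
gripper_width: 0.0216
```

Run:
```python
from look import *
s=st();p=view("pics/g12.png",390,190,W=100,H=100,k=5)
```

```text
t 26.77 pos [619.8 338.2  39.1] jaw 1.026 tilt [ 0.02 -0.   -1.  ] F [0.  1.4 6.4] w 21.6 q6 0.86
```

View pics/g12.png

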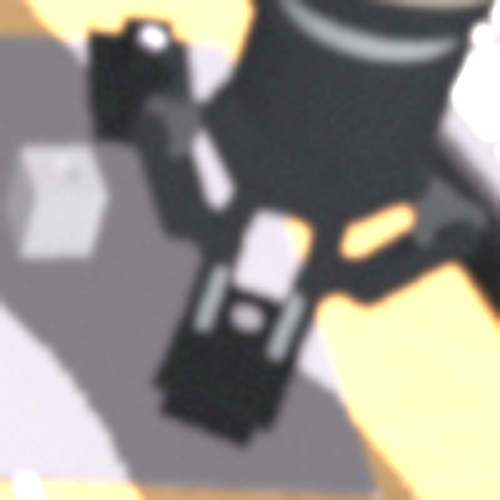

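carry_out(
  steps=[
    {"dx": 0,"dy": 0,"dz": 50,"roll": 0,"gripper": -0.7},
    {"dx": 0,"dy": 0,"dz": 100,"roll": 0,"gripper": -0.7},
    {"dx": -2,"dy": -30,"dz": 130,"roll": 0,"gripper": -0.7},
    {"dx": -6,"dy": -90,"dz": 135,"roll": 0,"gripper": -0.7},
    {"dx": -10,"dy": -150,"dz": 135,"roll": 0.05,"gripper": -0.7},
    {"dx": -14,"dy": -210,"dz": 135,"roll": 0.1,"gripper": -0.7},
    {"dx": -18,"dy": -270,"dz": 135,"roll": 0.14,"gripper": -0.7},
    {"dx": -22,"dy": -330,"dz": 130,"roll": 0.14,"gripper": -0.7},
    {"dx": -28,"dy": -385,"dz": 110,"roll": 0.14,"gripper": -0.7},
    {"dx": -28,"dy": -404,"dz": 85,"roll": 0.14,"gripper": -0.7},
    {"dx": -28,"dy": -404,"dz": 82,"roll": 0.14,"gripper": -0.7},
    {"dx": -28,"dy": -404,"dz": 82,"roll": 0.14,"gripper": -0.7},
  ],
)

```text
t: 28.32
position: [0.5918, -0.0651, 0.1214]
eef_rot: [0.201, 0.98, 0.001, 0.009]
ft_force: [0.3, -0.3, 0.1]
gripper_width: 0.0217
```

```bash
cat >> look.py <<'E'
def lines(c,yaw,zs,rad=.06):
    """scene: front faces in the frame of (c,yaw): print x',y' stats per height"""
    p=read_camera("scene"); w=cloud(p)*1000
    R=np.array([[np.cos(yaw),np.sin(yaw)],[-np.sin(yaw),np.cos(yaw)]])
    q=(w[...,:2]-np.array(c[:2])*1000)@R.T
    k=(abs(q[...,0])<60)&(abs(q[...,1])<50)
    for a,b in zs:
        m=k&(w[...,2]>=a)&(w[...,2]<b); 
        if m.sum(): print((a,b),m.sum(),"x'",np.percentile(q[m][:,0],[0,10,50,90,100]).round(1),"y'",np.percentile(q[m][:,1],[0,3,50,97,100]).round(1))
E
python3 - <<'E'
from look import *
s=st();p=view("pics/g13.png",200,150,W=100,H=130,k=4); T=s["position"]
lines((.5903,-.0655),-.407,[(25,40),(40,60),(60,72),(82,86),(86,100),(104,108),(108,114),(115,125),(130,136)])
E
```

```text
t 28.32 pos [591.8 -65.1 121.4] jaw 1.166 tilt [ 0.02 -0.   -1.  ] F [ 0.3 -0.3  0.1] w 21.7 q6 0.07
(25, 40) 140 x' [-30.5 -27.8  29.8  31.9  32.7] y' [-24.  -21.9  -0.3  25.7  26.5]
(40, 60) 238 x' [-34.2 -27.7  17.2  32.   33.4] y' [-24.7 -22.2   6.5  25.8  26.5]
(60, 72) 209 x' [-33.4 -27.2  20.7  31.5  33.5] y' [-25.  -22.9  15.1  25.7  26.5]
(82, 86) 9 x' [-8.1 -0.8 23.4 24.2 24.2] y' [-15.  -14.5   1.3  19.5  19.5]
(86, 100) 99 x' [-27.5 -11.9  24.4  25.8  26.8] y' [-17.8 -16.1  11.5  21.   21.5]
(104, 108) 17 x' [-31.8 -19.9  29.5  30.2  30.4] y' [-23.3 -21.2  10.6  26.2  26.3]
(108, 114) 309 x' [-32.7 -20.2  16.3  29.3  31.6] y' [-23.6 -21.5  14.1  26.3  26.9]
(115, 125) 52 x' [-8.   7.1 16.2 17.4 17.8] y' [-9.3 -8.6  6.7 13.7 13.9]
(130, 136) 118 x' [-18.4  -7.6   7.9  16.6  18.5] y' [-21.2 -13.   -1.9  18.4  21.4]
```

View pics/g13.png

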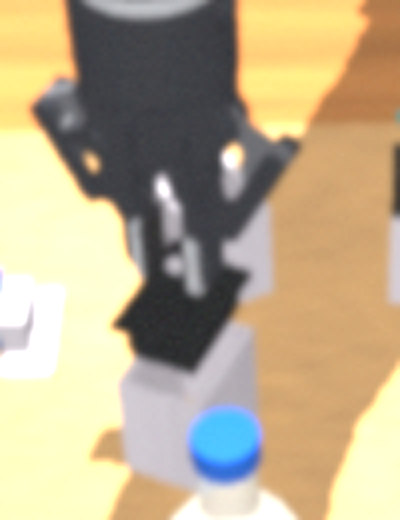

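carry_out(
  steps=[
    {"dx": -0.4,"dy": -0.9,"dz": -8,"roll": 0,"gripper": -0.7},
    {"dx": -0.4,"dy": -0.9,"dz": -14,"roll": 0,"gripper": -0.7},
    {"dx": -0.4,"dy": -0.9,"dz": -18,"roll": 0,"gripper": -0.7},
    {"dx": -0.4,"dy": -0.9,"dz": -22,"roll": 0,"gripper": -0.7},
    {"dx": -0.4,"dy": -0.9,"dz": -25,"roll": 0,"gripper": -0.7},
    {"dx": -0.4,"dy": -0.9,"dz": -25,"roll": 0,"gripper": -0.7},
  ],
)

```text
t: 29.18
position: [0.5919, -0.0658, 0.097]
eef_rot: [0.2, 0.98, 0.001, 0.009]
ft_force: [0.2, 0.6, 0.4]
gripper_width: 0.0212
```

Run:
```python
from look import *
s=st()
```

```text
t 29.18 pos [591.9 -65.8  97. ] jaw 1.167 tilt [ 0.02 -0.   -1.  ] F [0.2 0.6 0.4] w 21.2 q6 0.07
```

carry_out(
  steps=[
    {"dx": 0,"dy": 0,"dz": -5,"roll": 0,"gripper": -0.7},
    {"dx": 0,"dy": 0,"dz": -9,"roll": 0,"gripper": -0.7},
    {"dx": 0,"dy": 0,"dz": -12.5,"roll": 0,"gripper": -0.7},
    {"dx": 0,"dy": 0,"dz": -14,"roll": 0,"gripper": -0.7},
  ],
)

```text
t: 29.68
position: [0.592, -0.0658, 0.0839]
eef_rot: [0.2, 0.98, 0.001, 0.009]
ft_force: [-6.7, 2.3, 15.0]
gripper_width: 0.0217
```

Run:
```python
from look import *
s=st();p=view("pics/g14.png",200,150,W=100,H=130,k=4)
```

```text
t 29.68 pos [592.  -65.8  83.9] jaw 1.167 tilt [ 0.02 -0.   -1.  ] F [-6.7  2.3 15. ] w 21.7 q6 0.07
```

View pics/g14.png

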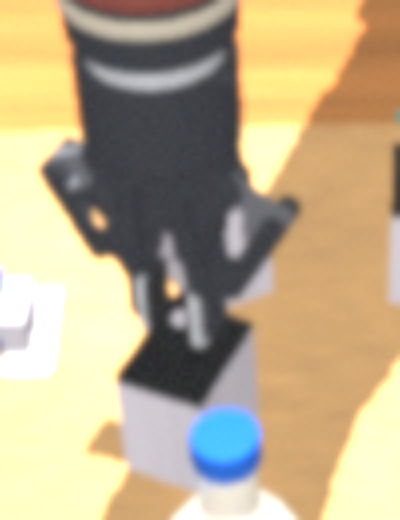

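carry_out(
  steps=[
    {"dx": 0,"dy": 0,"dz": 0.5,"roll": 0,"gripper": 0.0},
    {"dx": 0,"dy": 0,"dz": 0.5,"roll": 0,"gripper": 0.0},
    {"dx": 0,"dy": 0,"dz": 0.5,"roll": 0,"gripper": 0.0},
    {"dx": 0,"dy": 0,"dz": 45,"roll": 0,"gripper": 0.1},
    {"dx": -10,"dy": 25,"dz": 80,"roll": 0,"gripper": 0.1},
    {"dx": -30,"dy": 80,"dz": 80,"roll": 0.1,"gripper": 0.1},
    {"dx": -50,"dy": 135,"dz": 80,"roll": 0.2,"gripper": 0.1},
    {"dx": -70,"dy": 190,"dz": 80,"roll": 0.2,"gripper": 0.1},
    {"dx": -90,"dy": 245,"dz": 70,"roll": 0.2,"gripper": 0.1},
    {"dx": -110,"dy": 300,"dz": 60,"roll": 0.2,"gripper": 0.1},
    {"dx": -130,"dy": 355,"dz": 45,"roll": 0.2,"gripper": 0.1},
    {"dx": -153,"dy": 405,"dz": 20,"roll": 0.2,"gripper": 0.1},
    {"dx": -153,"dy": 410.5,"dz": 8,"roll": 0.2,"gripper": 0.1},
    {"dx": -153,"dy": 410.5,"dz": 8,"roll": 0.2,"gripper": 0.1},
  ],
)

```text
t: 31.48
position: [0.4384, 0.3444, 0.0909]
eef_rot: [0.101, 0.995, 0.001, 0.009]
ft_force: [-0.1, -1.0, 0.1]
gripper_width: 0.0473
```

Run:
```python
from look import *
s=st();p=view("pics/g15.png",180,150,W=260,H=120,k=3); plugs(); home((.5903,-.0655))
```

```text
t 31.48 pos [438.4 344.4  90.9] jaw 1.368 tilt [ 0.02  0.   -1.  ] F [-0.1 -1.   0.1] w 47.3 q6 0.64
scene 457 [440.08 344.69  -0.22] 0.0584123469889164
scene {60: 9, 63: 5, 66: 9, 69: 11, 72: 149, 75: 68, 78: 21, 81: 16, 84: 18, 87: 19, 90: 19, 93: 67, 96: 85, 99: 2, 102: 0, 105: 0, 108: 0}
top {60: 0, 63: 0, 66: 0, 69: 27, 72: 141, 75: 96, 78: 13, 81: 1, 84: 5, 87: 3, 90: 14, 93: 61, 96: 69, 99: 9, 102: 0, 105: 0, 108: 0}
```

View pics/g15.png

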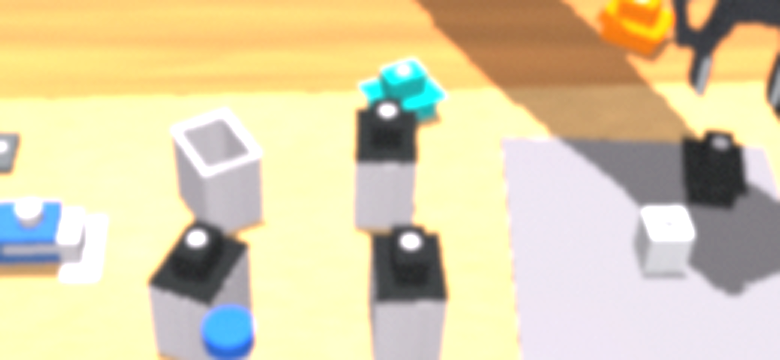

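Three are home and the pin still sits in the fork. Now plug c.

carry_out(
  steps=[
    {"dx": 0,"dy": 0,"dz": -30,"roll": 0,"gripper": 0.1},
    {"dx": 0,"dy": 0,"dz": -50,"roll": 0,"gripper": 0.1},
    {"dx": 0,"dy": 0,"dz": -56,"roll": 0,"gripper": 0.1},
    {"dx": 0,"dy": 0,"dz": -56,"roll": 0,"gripper": 0.1},
    {"dx": 0,"dy": 0,"dz": -56,"roll": 0,"gripper": -0.7},
    {"dx": 0,"dy": 0,"dz": -56,"roll": 0,"gripper": -0.7},
    {"dx": 0,"dy": 0,"dz": -56,"roll": 0,"gripper": -0.7},
    {"dx": 0,"dy": 0,"dz": -56,"roll": 0,"gripper": -0.7},
  ],
)

```text
t: 32.72
position: [0.4411, 0.3444, 0.0382]
eef_rot: [0.102, 0.995, 0.003, 0.011]
ft_force: [-0.7, -0.1, 6.7]
gripper_width: 0.0217
```

Run:
```python
from look import *
s=st();p=view("pics/g16.png",370,150,W=100,H=100,k=5)
```

```text
t 32.73 pos [441.1 344.4  38.2] jaw 1.366 tilt [ 0.02  0.   -1.  ] F [-0.7 -0.1  6.7] w 21.7 q6 0.64
```

View pics/g16.png

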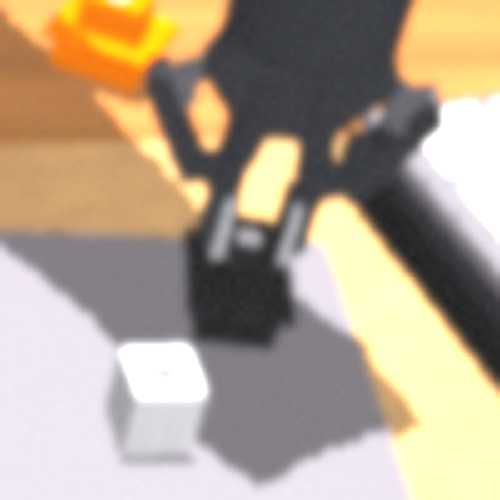

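carry_out(
  steps=[
    {"dx": 0,"dy": 0,"dz": 50,"roll": 0,"gripper": -0.7},
    {"dx": 0,"dy": 0,"dz": 100,"roll": 0,"gripper": -0.7},
    {"dx": 2,"dy": -30,"dz": 130,"roll": 0.1,"gripper": -0.7},
    {"dx": 4,"dy": -90,"dz": 135,"roll": 0.25,"gripper": -0.7},
    {"dx": 6,"dy": -150,"dz": 135,"roll": 0.4,"gripper": -0.7},
    {"dx": 8,"dy": -210,"dz": 135,"roll": 0.55,"gripper": -0.7},
    {"dx": 10,"dy": -270,"dz": 135,"roll": 0.7,"gripper": -0.7},
    {"dx": 12,"dy": -330,"dz": 130,"roll": 0.71,"gripper": -0.7},
    {"dx": 15.7,"dy": -385,"dz": 110,"roll": 0.71,"gripper": -0.7},
    {"dx": 15.7,"dy": -404,"dz": 85,"roll": 0.71,"gripper": -0.7},
    {"dx": 15.7,"dy": -404,"dz": 82,"roll": 0.71,"gripper": -0.7},
    {"dx": 15.7,"dy": -404,"dz": 82,"roll": 0.71,"gripper": -0.7},
  ],
)

```text
t: 34.28
position: [0.4568, -0.0589, 0.1206]
eef_rot: [-0.25, 0.968, 0.007, 0.009]
ft_force: [-0.3, 0.8, -0.2]
gripper_width: 0.0218
```

Run:
```python
from look import *
s=st();p=view("pics/g17.png",200,110,W=100,H=130,k=4); T=s["position"]
lines((.4548,-.061),.502,[(25,40),(40,60),(60,72),(82,86),(86,100),(104,108),(108,114),(115,125)])
```

```text
t 34.27 pos [456.8 -58.9 120.6] jaw 2.076 tilt [ 0.01  0.02 -1.  ] F [-0.3  0.8 -0.2] w 21.8 q6 -0.93
(25, 40) 189 x' [-30.1 -27.4  28.   32.2  34. ] y' [-25.1 -24.7  -0.6  22.4  25.6]
(40, 60) 238 x' [-33.1 -26.7  29.6  32.4  34.1] y' [-25.1 -24.7  -7.3  23.   26.4]
(60, 72) 164 x' [-33.1 -27.2  21.   31.9  34.2] y' [-24.7 -24.4 -12.7  24.   26.8]
(82, 86) 7 x' [-8.4  1.5 23.1 24.2 24.4] y' [-16.  -16.   -2.5  16.4  17.9]
(86, 100) 86 x' [-25.6   4.6  24.7  26.2  26.9] y' [-18.5 -18.1  -3.2  20.1  20.4]
(104, 108) 13 x' [-21.8 -15.3  29.9  31.7  31.9] y' [-23.7 -23.5 -19.5   9.   12.5]
(108, 114) 232 x' [-33.3 -17.   17.4  30.8  33.1] y' [-24.3 -23.8 -10.6  23.9  26.1]
(115, 125) 44 x' [ 1.  10.8 17.1 18.2 19.1] y' [-11.5 -11.5  -1.7  11.6  12. ]
```

View pics/g17.png

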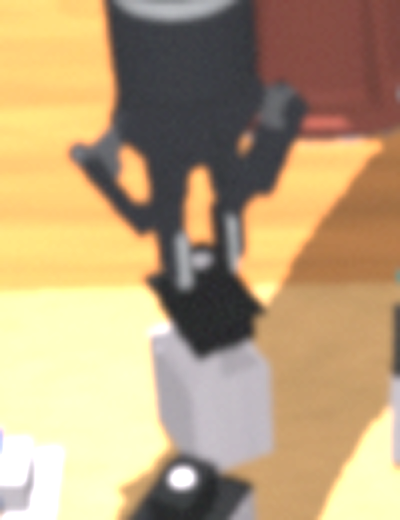

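carry_out(
  steps=[
    {"dx": 0.4,"dy": -0.7,"dz": -8,"roll": 0,"gripper": -0.7},
    {"dx": 0.4,"dy": -0.7,"dz": -14,"roll": 0,"gripper": -0.7},
    {"dx": 0.4,"dy": -0.7,"dz": -18,"roll": 0,"gripper": -0.7},
    {"dx": 0.4,"dy": -0.7,"dz": -22,"roll": 0,"gripper": -0.7},
    {"dx": 0.4,"dy": -0.7,"dz": -25,"roll": 0,"gripper": -0.7},
    {"dx": 0.4,"dy": -0.7,"dz": -25,"roll": 0,"gripper": -0.7},
  ],
)

```text
t: 35.12
position: [0.4575, -0.0595, 0.096]
eef_rot: [-0.25, 0.968, 0.006, 0.01]
ft_force: [0.0, -0.1, -1.4]
gripper_width: 0.0217
```

Run:
```python
from look import *
s=st()
```

```text
t 35.12 pos [457.5 -59.5  96. ] jaw 2.077 tilt [ 0.02  0.02 -1.  ] F [ 0.  -0.1 -1.4] w 21.7 q6 -0.94
```

carry_out(
  steps=[
    {"dx": 0,"dy": 0,"dz": -5,"roll": 0,"gripper": -0.7},
    {"dx": 0,"dy": 0,"dz": -9,"roll": 0,"gripper": -0.7},
    {"dx": 0,"dy": 0,"dz": -12.5,"roll": 0,"gripper": -0.7},
    {"dx": 0,"dy": 0,"dz": -14,"roll": 0,"gripper": -0.7},
  ],
)

```text
t: 35.62
position: [0.458, -0.0599, 0.083]
eef_rot: [-0.25, 0.968, 0.005, 0.01]
ft_force: [-3.4, -0.2, 16.0]
gripper_width: 0.0217
```

Run:
```python
from look import *
s=st();p=view("pics/g18.png",200,110,W=100,H=130,k=4)
```

```text
t 35.62 pos [458.  -59.9  83. ] jaw 2.077 tilt [ 0.02  0.02 -1.  ] F [-3.4 -0.2 16. ] w 21.7 q6 -0.94
```

View pics/g18.png

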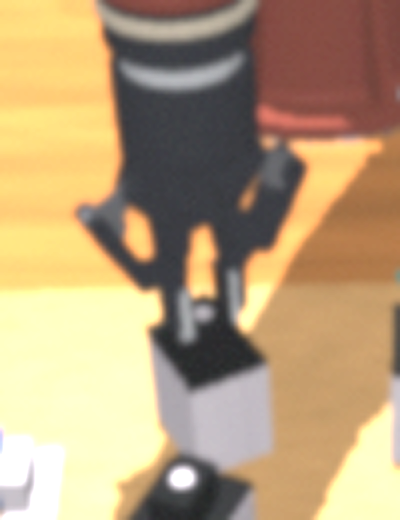

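carry_out(
  steps=[
    {"dx": 0,"dy": 0,"dz": 0.5,"roll": 0,"gripper": 0.0},
    {"dx": 0,"dy": 0,"dz": 0.5,"roll": 0,"gripper": 0.0},
    {"dx": 0,"dy": 0,"dz": 0.5,"roll": 0,"gripper": 0.0},
    {"dx": 0,"dy": 0,"dz": 45,"roll": 0,"gripper": 0.1},
    {"dx": 0,"dy": 20,"dz": 100,"roll": 0,"gripper": 0.3},
    {"dx": 0,"dy": 80,"dz": 120,"roll": -0.15,"gripper": 0.6},
    {"dx": 0,"dy": 140,"dz": 120,"roll": -0.3,"gripper": 0.9},
    {"dx": 0,"dy": 200,"dz": 120,"roll": -0.4,"gripper": 0.9},
    {"dx": 0,"dy": 260,"dz": 120,"roll": -0.48,"gripper": 0.9},
    {"dx": 0,"dy": 260,"dz": 120,"roll": -0.48,"gripper": 0.9},
  ],
)

```text
t: 36.92
position: [0.457, 0.2039, 0.2028]
eef_rot: [-0.016, 1.0, 0.003, 0.011]
ft_force: [0.9, 0.4, -0.8]
gripper_width: 0.081
```

```bash
cat > tubes.py <<'E'
from look import *
def M_full(z0): return [prism(rc(.064,.05),z0,.075),prism(rc(.036,.024),.075,.097)]
def fit_tubes(T,z0=.03,base=0.):
    P={n:read_camera(n) for n in("scene","top")}
    for k,c in T.items():
        o=[]
        for n,p in P.items():
            parts=[X+np.array([0,0,base]) for X in M_full(z0)]
            try: f=silfit(p,near(p,n,c,.055,base+z0),parts,c[:2],A8); o.append(f)
            except Exception as e: o.append((np.full(3,np.nan),9))
        print(k,"scene",o[0][0],"%.3f"%o[0][1],"top",o[1][0],"%.3f"%o[1][1],"mean",(o[0][0]+o[1][0])/2)
    return P
E
python3 - <<'E'
from tubes import *
s=st()
T=dict(A=(.5936,.0815),B=(.5903,-.0655),C=(.4548,-.061),D=(.4515,.0735))
P=fit_tubes(T)
for k in T: print(k); home(T[k])
cv2.imwrite("pics/h1.png",cv2.resize(np.hstack([P["scene"]["pixels"][150:290,130:340,::-1],P["top"]["pixels"][120:260,230:420,::-1]]),None,fx=2,fy=2))
E
```

```text
t 36.92 pos [457.  203.9 202.8] jaw 1.602 tilt [ 0.02  0.01 -1.  ] F [ 0.9  0.4 -0.8] w 81.0 q6 0.12
A scene [594.83  82.13   0.01] 0.036 top [593.04  80.9    0.02] 0.039 mean [593.93  81.52   0.01]
B scene [590.98 -64.74  -0.41] 0.129 top [589.63 -66.25  -0.41] 0.044 mean [590.3  -65.5   -0.41]
C scene [456.48 -60.22   0.5 ] 0.048 top [454.08 -62.12   0.5 ] 0.038 mean [455.28 -61.17   0.5 ]
D scene [453.25  73.4   -0.05] 0.046 top [450.16  72.9   -0.07] 0.042 mean [451.71  73.15  -0.06]
A
scene {60: 0, 63: 2, 66: 1, 69: 6, 72: 175, 75: 73, 78: 12, 81: 17, 84: 14, 87: 12, 90: 15, 93: 62, 96: 92, 99: 0, 102: 0, 105: 0, 108: 0}
top {60: 0, 63: 0, 66: 0, 69: 29, 72: 145, 75: 93, 78: 16, 81: 2, 84: 4, 87: 0, 90: 7, 93: 68, 96: 59, 99: 21, 102: 2, 105: 0, 108: 0}
B
scene {60: 6, 63: 6, 66: 9, 69: 12, 72: 156, 75: 61, 78: 22, 81: 17, 84: 18, 87: 18, 90: 18, 93: 74, 96: 80, 99: 1, 102: 0, 105: 0, 108: 0}
top {60: 0, 63: 0, 66: 3, 69: 29, 72: 140, 75: 90, 78: 13, 81: 2, 84: 3, 87: 4, 90: 14, 93: 66, 96: 65, 99: 10, 102: 0, 105: 0, 108: 0}
C
scene {60: 5, 63: 7, 66: 5, 69: 7, 72: 114, 75: 46, 78: 16, 81: 13, 84: 13, 87: 17, 90: 16, 93: 52, 96: 59, 99: 1, 102: 0, 105: 0, 108: 0}
top {60: 1, 63: 4, 66: 4, 69: 33, 72: 152, 75: 98, 78: 11, 81: 4, 84: 0, 87: 3, 90: 7, 93: 58, 96: 84, 99: 12, 102: 0, 105: 0, 108: 0}
D
scene {60: 1, 63: 2, 66: 2, 69: 7, 72: 150, 75: 36, 78: 8, 81: 9, 84: 10, 87: 13, 90: 10, 93: 46, 96: 57, 99: 0, 102: 0, 105: 0, 108: 0}
top {60: 1, 63: 0, 66: 2, 69: 31, 72: 152, 75: 90, 78: 18, 81: 5, 84: 4, 87: 0, 90: 14, 93: 61, 96: 71, 99: 11, 102: 0, 105: 0, 108: 0}
```

View pics/h1.png

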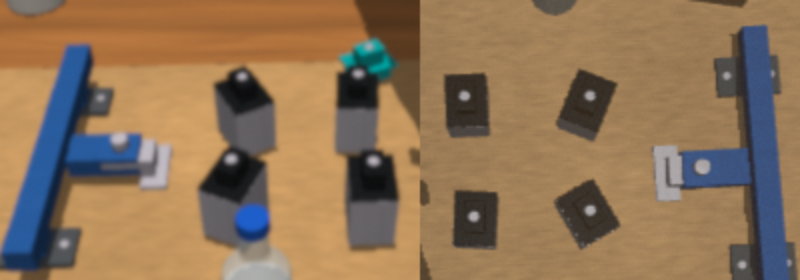

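All four plugs are home: flange tops at about 75 mm and grip tops at about 97 mm in both views. The pin is seated too. Now to the tubes, starting with B, going to the far end of the rail.

carry_out(
  steps=[
    {"dx": 20,"dy": -40,"dz": 0,"roll": -0.1,"gripper": 1.0},
    {"dx": 45,"dy": -95,"dz": 0,"roll": -0.2,"gripper": 1.0},
    {"dx": 70,"dy": -150,"dz": 0,"roll": -0.35,"gripper": 1.0},
    {"dx": 100,"dy": -205,"dz": 0,"roll": -0.44,"gripper": 1.0},
    {"dx": 133,"dy": -255,"dz": 0,"roll": -0.44,"gripper": 1.0},
    {"dx": 133,"dy": -269,"dz": -30,"roll": -0.44,"gripper": 1.0},
    {"dx": 133,"dy": -269,"dz": -80,"roll": -0.44,"gripper": 1.0},
    {"dx": 133,"dy": -269,"dz": -130,"roll": -0.44,"gripper": 1.0},
    {"dx": 133,"dy": -269,"dz": -140,"roll": -0.44,"gripper": 1.0},
    {"dx": 133,"dy": -269,"dz": -140,"roll": -0.44,"gripper": 1.0},
  ],
)

```text
t: 38.67
position: [0.5914, -0.0699, 0.064]
eef_rot: [0.206, 0.978, 0.0, 0.012]
ft_force: [1.0, -0.0, 1.2]
gripper_width: 0.0851
```

Run:
```python
from look import *
s=st();p=view("pics/h2.png",190,150,W=110,H=130,k=4)
lines((.5903,-.0655),-.407,[(z,z+5) for z in range(55,150,5)])
```

```text
t 38.67 pos [591.4 -69.9  64. ] jaw 1.156 tilt [ 0.02 -0.   -1.  ] F [ 1.  -0.   1.2] w 85.1 q6 0.08
(55, 60) 46 x' [-7.2  0.9 30.7 31.9 32.3] y' [-22.8 -21.3  10.5  25.9  26.5]
(60, 65) 41 x' [-8.4  2.4 30.7 31.9 32.6] y' [-22.6 -20.6   9.1  25.7  26. ]
(65, 70) 53 x' [-7.   7.1 30.9 32.  32.7] y' [-22.8 -21.1  12.8  26.   26.2]
(70, 75) 289 x' [-33.7 -16.9  17.1  29.8  32.5] y' [-24.4 -23.5  11.5  25.3  26.2]
(75, 80) 33 x' [-16.5  -8.5  15.6  17.6  19.9] y' [-12.5  -9.8  11.4  22.7  22.7]
(80, 85) 32 x' [-17.8  -9.5  13.2  17.5  18.6] y' [-47.  -12.8   9.6  15.3  45.1]
(85, 90) 46 x' [-14.2  -6.5  11.   17.4  18.4] y' [-47.4 -47.2   5.5  45.4  45.5]
(90, 95) 107 x' [-19.3 -13.4   5.6  16.7  18.4] y' [-48.9 -47.5   2.3  44.9  48.7]
(95, 100) 103 x' [-17.7 -12.4   2.9  14.1  18.3] y' [-48.  -47.7   0.8  46.5  49.4]
(100, 105) 23 x' [-6.9 -2.8 10.2 14.5 16.6] y' [-49.6 -48.5 -46.1  49.2  49.4]
(105, 110) 26 x' [-9.  -4.5 10.2 14.2 15.3] y' [-49.3 -47.8 -45.6  49.6  49.7]
(110, 115) 23 x' [-9.6 -3.4 10.2 14.3 15.1] y' [-48.4 -48.3 -45.7  48.   48.8]
(115, 120) 24 x' [-6.  -3.4  9.3 13.6 15.4] y' [-48.9 -48.6 -46.   48.4  49.6]
(120, 125) 21 x' [-6.3  1.2  9.3 14.7 14.9] y' [-49.7 -49.4 -46.6  48.8  49.8]
(125, 130) 7 x' [ 4.5  9.6 14.2 15.4 16.2] y' [-48.9 -48.6  41.   47.7  47.9]
(130, 135) 28 x' [-6.7 -5.7 13.2 15.5 16.1] y' [-49.9 -49.7  42.3  48.8  49.5]
(135, 140) 40 x' [-5.9 -5.2 11.3 14.4 14.9] y' [-49.5 -48.1  41.7  49.1  49.3]
(140, 145) 32 x' [-8.8 -6.1 12.3 17.1 18.4] y' [-49.5 -46.7  39.1  44.5  44.8]
(145, 150) 79 x' [-11.2  -7.9  12.   18.9  19.5] y' [-45.8 -42.5  27.2  40.3  43.7]
```

View pics/h2.png

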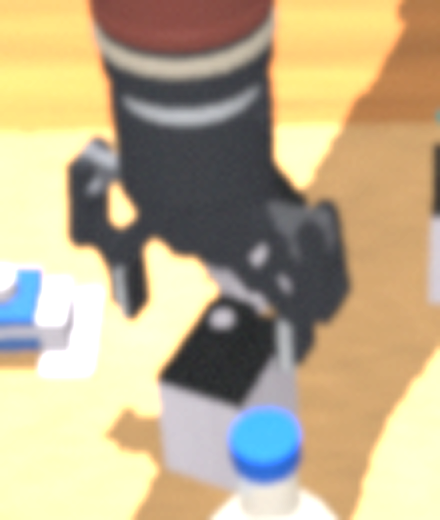

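carry_out(
  steps=[
    {"dx": -1,"dy": 4,"dz": -5,"roll": 0,"gripper": 1.0},
    {"dx": -1,"dy": 4,"dz": -18,"roll": 0,"gripper": 1.0},
    {"dx": -1,"dy": 4,"dz": -30,"roll": 0,"gripper": 1.0},
    {"dx": -1,"dy": 4,"dz": -31,"roll": 0,"gripper": 1.0},
    {"dx": -1,"dy": 4,"dz": -31,"roll": 0,"gripper": 0.0},
    {"dx": -1,"dy": 4,"dz": -31,"roll": 0,"gripper": 0.0},
    {"dx": -1,"dy": 4,"dz": -31,"roll": 0,"gripper": 0.0},
    {"dx": -1,"dy": 4,"dz": -31,"roll": 0,"gripper": 0.0},
    {"dx": -1,"dy": 4,"dz": -31,"roll": 0,"gripper": 0.0},
  ],
)

```text
t: 39.9
position: [0.5923, -0.0662, 0.0355]
eef_rot: [0.206, 0.978, 0.0, 0.014]
ft_force: [-0.1, 2.3, 5.6]
gripper_width: 0.0494
```

Run:
```python
from look import *
s=st();p=view("pics/h3.png",190,150,W=110,H=130,k=4)
```

```text
t 39.90 pos [592.3 -66.2  35.5] jaw 1.156 tilt [ 0.03 -0.01 -1.  ] F [-0.1  2.3  5.6] w 49.4 q6 0.08
```

View pics/h3.png

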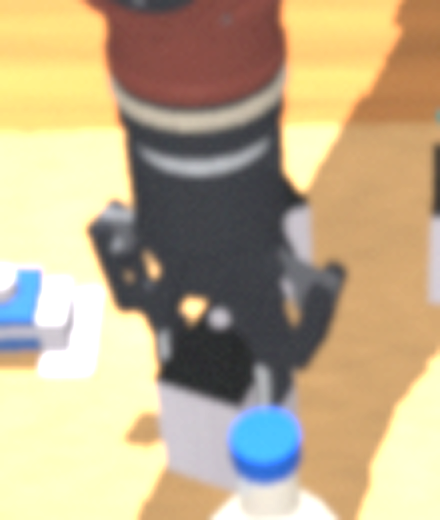

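carry_out(
  steps=[
    {"dx": 0,"dy": 0,"dz": 15,"roll": 0,"gripper": -0.1},
    {"dx": 0,"dy": 0,"dz": 50,"roll": 0,"gripper": -0.1},
    {"dx": 0,"dy": 0,"dz": 100,"roll": 0,"gripper": -0.1},
    {"dx": 0,"dy": -10,"dz": 110,"roll": 0,"gripper": -0.1},
    {"dx": 10,"dy": -50,"dz": 110,"roll": 0.1,"gripper": -0.1},
    {"dx": 20,"dy": -90,"dz": 110,"roll": 0.2,"gripper": -0.1},
    {"dx": 30,"dy": -130,"dz": 110,"roll": 0.32,"gripper": -0.1},
    {"dx": 39,"dy": -170,"dz": 105,"roll": 0.44,"gripper": -0.1},
    {"dx": 39,"dy": -200,"dz": 95,"roll": 0.44,"gripper": -0.1},
    {"dx": 39,"dy": -207,"dz": 80,"roll": 0.44,"gripper": -0.1},
    {"dx": 39,"dy": -207,"dz": 75,"roll": 0.44,"gripper": -0.1},
    {"dx": 39,"dy": -207,"dz": 75,"roll": 0.44,"gripper": -0.1},
  ],
)

```text
t: 41.45
position: [0.6307, -0.272, 0.1093]
eef_rot: [-0.013, 1.0, 0.004, 0.013]
ft_force: [0.2, 0.3, -6.3]
gripper_width: 0.0492
```

Run:
```python
from look import *
s=st();p=view("pics/h4.png",90,150,W=120,H=140,k=4); T=s["position"]
lines((.6318,-.2735),.028,[(z,z+6) for z in range(48,160,6)])
```

```text
t 41.45 pos [ 630.7 -272.   109.3] jaw 1.597 tilt [ 0.03  0.01 -1.  ] F [ 0.2  0.3 -6.3] w 49.2 q6 -0.63
(48, 54) 56 x' [11.3 18.5 48.4 49.8 51.2] y' [-15.8 -14.5  11.1  15.1  15.2]
(54, 60) 210 x' [15.1 19.7 33.7 47.9 49.9] y' [-16.7 -15.1  -0.2  14.1  14.8]
(60, 66) 13 x' [22.  27.6 42.7 50.  50.3] y' [-14.1 -13.2   0.5  13.4  13.5]
(72, 78) 61 x' [-34.8 -15.9  27.7  28.7  30.5] y' [-22.9 -20.   12.8  26.8  27. ]
(78, 84) 84 x' [-36.3 -17.5  27.4  29.1  30.1] y' [-23.3 -21.   12.9  26.9  27.5]
(84, 90) 85 x' [-33.1 -16.2  27.2  28.9  30. ] y' [-23.3 -20.9  20.3  26.9  27.7]
(90, 96) 84 x' [-35.2 -16.9  27.7  29.2  30.1] y' [-22.8 -19.8  13.6  26.9  27.5]
(96, 102) 82 x' [-33.8 -15.9  27.5  29.1  30.4] y' [-23.6 -21.5  15.4  26.7  27. ]
(102, 108) 70 x' [-11.5   3.7  27.7  29.2  29.9] y' [-23.  -19.6  11.3  26.9  27.3]
(108, 114) 69 x' [-0.2 13.6 28.1 29.2 30.4] y' [-22.9 -22.2   8.1  26.6  26.7]
(114, 120) 78 x' [ 5.4 18.7 28.1 29.5 30.5] y' [-23.8 -21.1   6.   26.7  26.7]
(120, 126) 70 x' [ 3.  11.6 27.9 29.4 30.2] y' [-23.  -21.6  10.   32.8  33.2]
(126, 132) 93 x' [-6.2  5.7 28.  29.2 29.6] y' [-37.3 -33.8   9.8  37.6  38.9]
(132, 138) 98 x' [-7.1  4.9 27.7 29.3 30.6] y' [-35.1 -33.8  13.4  38.2  40.1]
(138, 144) 113 x' [-7.8  4.3 27.2 29.  29.7] y' [-37.4 -35.6  10.4  39.3  39.6]
(144, 150) 329 x' [-33.4  -0.5  15.9  27.6  29.9] y' [-36.1 -25.6   5.5  37.8  39.6]
(150, 156) 92 x' [-14.9  -6.4   8.7  14.9  27.9] y' [-36.8 -30.8   6.2  37.8  38.7]
(156, 162) 91 x' [-10.1  -4.8   8.7  14.6  16.3] y' [-36.7 -30.    1.5  38.3  39.9]
```

View pics/h4.png

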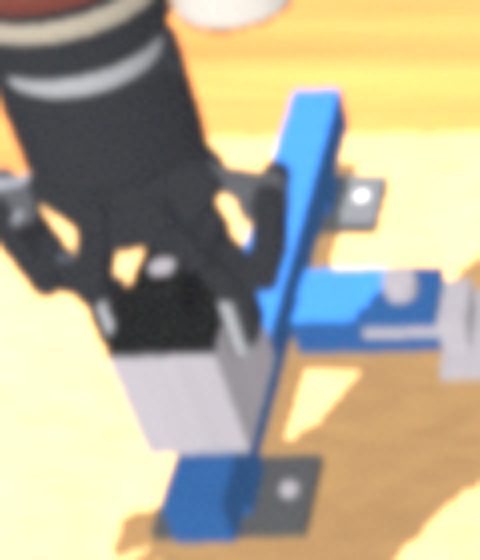

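carry_out(
  steps=[
    {"dx": 0,"dy": -2,"dz": -5,"roll": 0,"gripper": -0.1},
    {"dx": 0,"dy": -2,"dz": -10,"roll": 0,"gripper": -0.1},
    {"dx": 0,"dy": -2,"dz": -13,"roll": 0,"gripper": -0.1},
    {"dx": 0,"dy": -2,"dz": -14.5,"roll": 0,"gripper": -0.1},
    {"dx": 0,"dy": -2,"dz": -14.5,"roll": 0,"gripper": -0.1},
  ],
)

```text
t: 42.18
position: [0.6314, -0.2744, 0.0963]
eef_rot: [-0.013, 1.0, 0.003, 0.014]
ft_force: [0.3, 0.2, -6.6]
gripper_width: 0.0493
```

Run:
```python
from look import *
s=st();p=view("pics/h5.png",90,150,W=120,H=140,k=4); T=s["position"]
lines((.6318,-.2735),.028,[(z,z+6) for z in range(48,140,12)])
```

```text
t 42.17 pos [ 631.4 -274.4   96.3] jaw 1.597 tilt [ 0.03  0.01 -1.  ] F [ 0.3  0.2 -6.6] w 49.3 q6 -0.63
(48, 54) 42 x' [-59.8  28.9  48.8  49.9  50.7] y' [-15.1 -13.6   8.   14.9  15.2]
(60, 66) 79 x' [-35.8 -14.6  28.1  30.   45.8] y' [-24.6 -22.1  10.9  24.8  24.9]
(72, 78) 84 x' [-34.1 -15.   27.9  29.4  30.8] y' [-25.8 -23.1  13.5  24.7  24.8]
(84, 90) 74 x' [-20.1   0.2  28.4  29.8  30.5] y' [-25.9 -23.6   7.3  24.5  25. ]
(96, 102) 65 x' [-1.3 13.2 28.5 29.7 30.5] y' [-26.5 -24.2   5.9  24.3  24.4]
(108, 114) 73 x' [ 3.4  9.8 28.3 29.4 31.3] y' [-25.7 -22.    9.8  29.8  35.3]
(120, 126) 95 x' [-6.9  4.9 27.5 29.1 30.2] y' [-38.  -35.2  12.3  37.1  37.3]
(132, 138) 317 x' [-32.8  -1.   15.4  28.   30.8] y' [-39.9 -29.5   2.9  33.6  37.3]
```

View pics/h5.png

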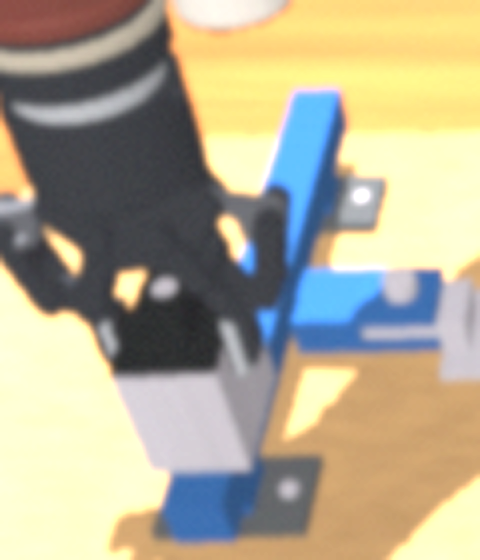

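carry_out(
  steps=[
    {"dx": 0,"dy": 0,"dz": -1.5,"roll": 0,"gripper": -0.1},
    {"dx": 0,"dy": 0,"dz": -1.5,"roll": 0,"gripper": 0.5},
    {"dx": 0,"dy": 0,"dz": -0.5,"roll": 0,"gripper": 0.8},
    {"dx": 0,"dy": 0,"dz": 0,"roll": 0,"gripper": 1.0},
    {"dx": 0,"dy": 0,"dz": 0,"roll": 0,"gripper": 1.0},
    {"dx": 0,"dy": 0,"dz": 30,"roll": 0,"gripper": 1.0},
    {"dx": 0,"dy": 0,"dz": 80,"roll": 0,"gripper": 1.0},
    {"dx": 0,"dy": 10,"dz": 115,"roll": 0,"gripper": 1.0},
    {"dx": 0,"dy": 60,"dz": 120,"roll": 0,"gripper": 1.0},
    {"dx": -5,"dy": 120,"dz": 120,"roll": 0,"gripper": 1.0},
    {"dx": -10,"dy": 180,"dz": 110,"roll": -0.01,"gripper": 1.0},
    {"dx": -20,"dy": 240,"dz": 90,"roll": -0.01,"gripper": 1.0},
    {"dx": -30,"dy": 300,"dz": 70,"roll": -0.01,"gripper": 1.0},
    {"dx": -38,"dy": 355,"dz": 50,"roll": -0.01,"gripper": 1.0},
    {"dx": -38,"dy": 356,"dz": 30,"roll": -0.01,"gripper": 1.0},
    {"dx": -38,"dy": 356,"dz": 20,"roll": -0.01,"gripper": 1.0},
  ],
)

```text
t: 44.28
position: [0.5932, 0.0816, 0.1154]
eef_rot: [-0.008, 1.0, 0.003, 0.013]
ft_force: [0.3, 0.4, 0.2]
gripper_width: 0.0853
```

Run:
```python
from tubes import *
s=st();p=view("pics/h6.png",80,150,W=280,H=200,k=3,alpha=1.4)
fit_tubes({"B":(.628,-.2745,.028)},base=.06,z0=.01); fit_tubes({"A":(.5936,.0815)},z0=.01)
```

```text
t 44.27 pos [593.2  81.6 115.4] jaw 1.588 tilt [ 0.03  0.01 -1.  ] F [0.3 0.4 0.2] w 85.3 q6 -0.10
B scene [ 630.12 -273.81    0.04] 0.035 top [ 628.75 -275.69    0.04] 0.033 mean [ 629.43 -274.75    0.04]
A scene [nan nan nan] 9.000 top [593.6   81.5   -1.57] 1.000 mean [nan nan nan]
```

View pics/h6.png

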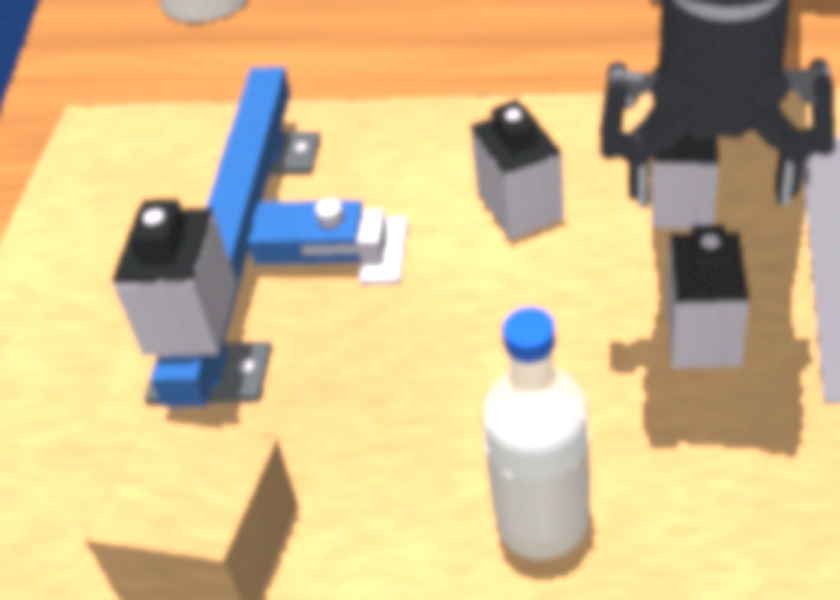

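B stands on the rail: fitted at (629.4, −274.7), with the rail line there at −274.8. Now A.

carry_out(
  steps=[
    {"dx": 0.5,"dy": 0,"dz": -40,"roll": 0,"gripper": 1.0},
    {"dx": 0.5,"dy": 0,"dz": -70,"roll": 0,"gripper": 1.0},
    {"dx": 0.5,"dy": 0,"dz": -82,"roll": 0,"gripper": 1.0},
    {"dx": 0.5,"dy": 0,"dz": -82,"roll": 0,"gripper": 1.0},
    {"dx": 0.5,"dy": 0,"dz": -82,"roll": 0,"gripper": 0.0},
    {"dx": 0.5,"dy": 0,"dz": -82,"roll": 0,"gripper": 0.0},
    {"dx": 0.5,"dy": 0,"dz": -82,"roll": 0,"gripper": 0.0},
    {"dx": 0.5,"dy": 0,"dz": -82,"roll": 0,"gripper": 0.0},
    {"dx": 0.5,"dy": 0,"dz": -82,"roll": 0,"gripper": 0.0},
  ],
)

```text
t: 45.65
position: [0.5959, 0.0805, 0.0371]
eef_rot: [-0.007, 1.0, 0.003, 0.015]
ft_force: [-0.1, 1.2, 5.2]
gripper_width: 0.0493
```

Run:
```python
from look import *
s=st();p=view("pics/h7.png",250,150,W=110,H=130,k=4)
```

```text
t 45.65 pos [595.9  80.5  37.1] jaw 1.586 tilt [ 0.03  0.01 -1.  ] F [-0.1  1.2  5.2] w 49.3 q6 -0.10
```

View pics/h7.png

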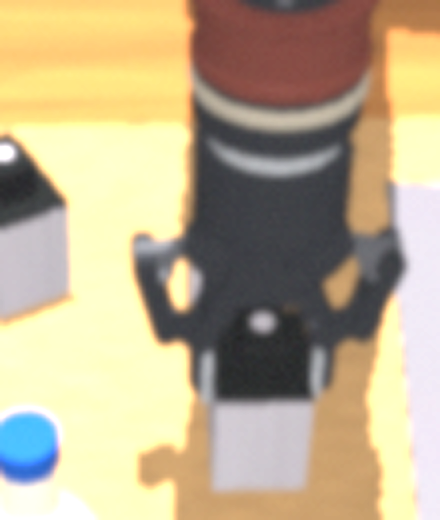

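carry_out(
  steps=[
    {"dx": 0,"dy": 0,"dz": 15,"roll": 0,"gripper": -0.1},
    {"dx": 0,"dy": 0,"dz": 55,"roll": 0,"gripper": -0.1},
    {"dx": 0,"dy": 0,"dz": 100,"roll": 0,"gripper": -0.1},
    {"dx": -3,"dy": -30,"dz": 110,"roll": 0,"gripper": -0.1},
    {"dx": -8,"dy": -80,"dz": 110,"roll": 0.01,"gripper": -0.1},
    {"dx": -15,"dy": -130,"dz": 110,"roll": 0.01,"gripper": -0.1},
    {"dx": -22,"dy": -180,"dz": 110,"roll": 0.01,"gripper": -0.1},
    {"dx": -30,"dy": -230,"dz": 110,"roll": 0.01,"gripper": -0.1},
    {"dx": -38,"dy": -280,"dz": 110,"roll": 0.01,"gripper": -0.1},
    {"dx": -42,"dy": -330,"dz": 105,"roll": 0.01,"gripper": -0.1},
    {"dx": -42,"dy": -357,"dz": 95,"roll": 0.01,"gripper": -0.1},
    {"dx": -42,"dy": -357,"dz": 78,"roll": 0.01,"gripper": -0.1},
    {"dx": -42,"dy": -357,"dz": 75,"roll": 0.01,"gripper": -0.1},
  ],
)

```text
t: 47.32
position: [0.5529, -0.2752, 0.1105]
eef_rot: [-0.012, 1.0, 0.004, 0.014]
ft_force: [0.0, 1.3, -6.3]
gripper_width: 0.0491
```

Run:
```python
from look import *
s=st();p=view("pics/h8.png",90,140,W=120,H=140,k=4)
lines((.552,-.2758),.028,[(z,z+6) for z in range(54,150,6)])
```

```text
t 47.33 pos [ 552.9 -275.2  110.5] jaw 1.596 tilt [ 0.03  0.01 -1.  ] F [ 0.   1.3 -6.3] w 49.1 q6 -0.71
(54, 60) 6 x' [15.3 15.6 19.1 52.6 59.3] y' [12.8 13.1 14.8 24.2 24.3]
(60, 66) 6 x' [46.3 48.3 52.5 56.4 57.1] y' [23.3 23.4 24.  24.1 24.1]
(66, 72) 6 x' [46.5 47.5 51.4 57.2 57.6] y' [23.5 23.6 24.  24.3 24.3]
(72, 78) 32 x' [-28.8 -16.9  17.5  49.6  58.8] y' [17.7 19.4 25.7 26.4 26.9]
(78, 84) 41 x' [-34.8 -26.1  15.3  49.1  57.4] y' [19.5 21.1 25.5 27.  27.4]
(84, 90) 40 x' [-35.8 -25.1  16.3  50.4  58.2] y' [17.8 19.5 25.4 26.2 26.6]
(90, 96) 37 x' [-25.5 -16.8  21.   50.1  59.6] y' [17.7 19.6 25.5 26.3 26.4]
(96, 102) 44 x' [-32.4 -19.1  19.2  51.2  57.7] y' [18.1 19.2 25.4 26.6 27. ]
(102, 108) 32 x' [-14.7  -6.3  24.7  49.3  59.4] y' [18.  19.7 25.1 26.2 26.3]
(108, 114) 27 x' [-0.4  5.7 28.8 53.6 59.5] y' [17.8 18.5 24.3 26.  26. ]
(114, 120) 28 x' [ 6.3 13.3 29.8 52.9 58.5] y' [ 5.2  6.1 24.4 26.1 26.1]
(120, 126) 58 x' [ 5.2 11.7 29.8 49.5 58.7] y' [-2.6 -1.2 22.9 31.3 31.5]
(126, 132) 84 x' [-1.1  7.4 29.6 50.  59.3] y' [-36.6 -29.2  16.1  36.7  38.1]
(132, 138) 129 x' [-3.7  7.7 30.3 54.3 59.3] y' [-37.7 -33.6  14.7  38.   38.9]
(138, 144) 96 x' [-6.1  6.4 29.5 31.3 32.4] y' [-35.7 -33.7  12.2  38.4  38.8]
(144, 150) 279 x' [-19.7   0.3  16.8  29.5  58.3] y' [-37.8 -29.    3.6  36.6  38.8]
```

View pics/h8.png

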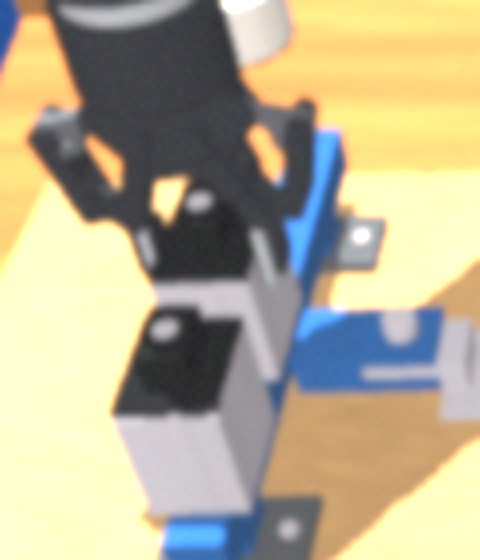

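carry_out(
  steps=[
    {"dx": 0,"dy": -1.4,"dz": -6,"roll": 0,"gripper": -0.1},
    {"dx": 0,"dy": -1.4,"dz": -11,"roll": 0,"gripper": -0.1},
    {"dx": 0,"dy": -1.4,"dz": -14.2,"roll": 0,"gripper": -0.1},
    {"dx": 0,"dy": -1.4,"dz": -15,"roll": 0,"gripper": -0.1},
    {"dx": 0,"dy": -1.4,"dz": -15,"roll": 0,"gripper": -0.1},
  ],
)

```text
t: 48.05
position: [0.5538, -0.2766, 0.0971]
eef_rot: [-0.013, 1.0, 0.003, 0.015]
ft_force: [-0.7, 1.5, -3.2]
gripper_width: 0.049
```

Run:
```python
from look import *
s=st()
lines((.552,-.2758),.028,[(z,z+6) for z in range(54,120,6)])
```

```text
t 48.05 pos [ 553.8 -276.6   97.1] jaw 1.597 tilt [ 0.03  0.01 -1.  ] F [-0.7  1.5 -3.2] w 49.0 q6 -0.71
(54, 60) 8 x' [-29.3 -20.7  10.7  38.3  58.9] y' [18.1 19.3 24.1 24.3 24.3]
(60, 66) 36 x' [-33.1 -20.4  17.5  51.8  56.9] y' [19.5 19.8 24.2 24.9 25.2]
(66, 72) 37 x' [-29.8 -22.9  14.7  51.4  59.6] y' [18.2 22.7 24.1 25.  25.1]
(72, 78) 34 x' [-34.  -20.6  20.2  53.   59.6] y' [19.5 19.9 24.  25.  25. ]
(78, 84) 38 x' [-31.6 -21.9  15.4  46.6  54.6] y' [18.5 18.9 24.  25.2 25.2]
(84, 90) 33 x' [-31.8 -16.3  16.4  51.4  59.9] y' [20.  21.8 24.  24.8 24.9]
(90, 96) 31 x' [-5.6  0.6 24.5 54.2 59.5] y' [19.1 19.4 23.9 25.  25.3]
(96, 102) 28 x' [ 4.1  9.7 30.1 52.3 57.1] y' [18.9 19.  23.6 24.4 24.5]
(102, 108) 20 x' [ 5.1 11.  30.7 56.1 58.7] y' [18.4 19.5 24.  26.7 29.8]
(108, 114) 36 x' [ 2.   8.6 25.  52.  59.9] y' [-37.   18.   23.9  30.5  34.6]
(114, 120) 40 x' [-5.   6.6 15.9 49.4 57.4] y' [-39.  -37.2  24.3  35.3  37. ]
```

Touching the rail and in line with B. Release, then travel to D.

carry_out(
  steps=[
    {"dx": 0,"dy": 0,"dz": -1.2,"roll": 0,"gripper": -0.1},
    {"dx": 0,"dy": 0,"dz": -1.2,"roll": 0,"gripper": 0.5},
    {"dx": 0,"dy": 0,"dz": -0.5,"roll": 0,"gripper": 0.8},
    {"dx": 0,"dy": 0,"dz": 0,"roll": 0,"gripper": 1.0},
    {"dx": 0,"dy": 0,"dz": 0,"roll": 0,"gripper": 1.0},
    {"dx": 0,"dy": 0,"dz": 30,"roll": 0,"gripper": 1.0},
    {"dx": 0,"dy": 0,"dz": 80,"roll": 0,"gripper": 1.0},
    {"dx": 0,"dy": 10,"dz": 115,"roll": 0,"gripper": 1.0},
    {"dx": -15,"dy": 60,"dz": 120,"roll": 0,"gripper": 1.0},
    {"dx": -30,"dy": 115,"dz": 120,"roll": -0.03,"gripper": 1.0},
    {"dx": -47,"dy": 170,"dz": 115,"roll": -0.06,"gripper": 1.0},
    {"dx": -65,"dy": 225,"dz": 105,"roll": -0.085,"gripper": 1.0},
    {"dx": -80,"dy": 280,"dz": 90,"roll": -0.085,"gripper": 1.0},
    {"dx": -95,"dy": 335,"dz": 70,"roll": -0.085,"gripper": 1.0},
    {"dx": -102,"dy": 350,"dz": 40,"roll": -0.085,"gripper": 1.0},
    {"dx": -102,"dy": 350,"dz": 20,"roll": -0.085,"gripper": 1.0},
    {"dx": -102,"dy": 350,"dz": 20,"roll": -0.085,"gripper": 1.0},
  ],
)

```text
t: 50.22
position: [0.4512, 0.0729, 0.1159]
eef_rot: [0.03, 0.999, 0.003, 0.014]
ft_force: [0.0, -0.3, 0.5]
gripper_width: 0.0858
```

Run:
```python
from tubes import *
s=st();p=view("pics/h9.png",80,130,W=280,H=180,k=3,alpha=1.4)
fit_tubes({"B":(.628,-.2745,.028),"A":(.552,-.2765,.028)},base=.06,z0=.01)
```

```text
t 50.23 pos [451.2  72.9 115.9] jaw 1.511 tilt [ 0.03  0.   -1.  ] F [ 0.  -0.3  0.5] w 85.8 q6 -0.07
B scene [ 628.27 -273.56   -0.  ] 0.125 top [ 628.17 -275.71    0.02] 0.104 mean [ 628.22 -274.63    0.01]
A scene [ 549.99 -274.91    0.11] 0.416 top [ 551.76 -277.88    0.01] 0.221 mean [ 550.87 -276.4     0.06]
```

View pics/h9.png

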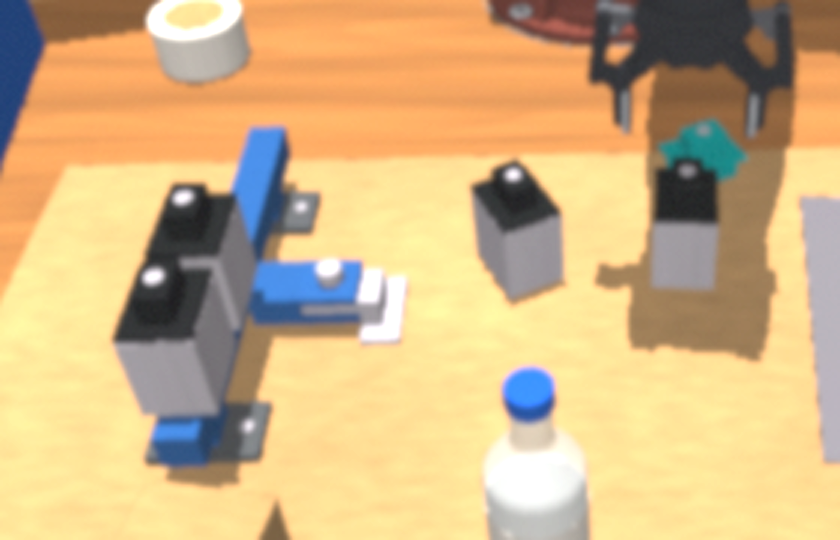

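carry_out(
  steps=[
    {"dx": 0,"dy": 0.4,"dz": -40,"roll": 0,"gripper": 1.0},
    {"dx": 0,"dy": 0.4,"dz": -70,"roll": 0,"gripper": 1.0},
    {"dx": 0,"dy": 0.4,"dz": -82,"roll": 0,"gripper": 1.0},
    {"dx": 0,"dy": 0.4,"dz": -82,"roll": 0,"gripper": 1.0},
    {"dx": 0,"dy": 0.4,"dz": -82,"roll": 0,"gripper": 0.0},
    {"dx": 0,"dy": 0.4,"dz": -82,"roll": 0,"gripper": 0.0},
    {"dx": 0,"dy": 0.4,"dz": -82,"roll": 0,"gripper": 0.0},
    {"dx": 0,"dy": 0.4,"dz": -82,"roll": 0,"gripper": 0.0},
    {"dx": 0,"dy": 0.4,"dz": -82,"roll": 0,"gripper": 0.0},
  ],
)

```text
t: 51.5
position: [0.4536, 0.0729, 0.0377]
eef_rot: [0.03, 0.999, 0.003, 0.017]
ft_force: [-1.0, 2.0, 5.5]
gripper_width: 0.0488
```

Run:
```python
from look import *
s=st();p=view("pics/h10.png",250,110,W=110,H=130,k=4)
```

```text
t 51.50 pos [453.6  72.9  37.7] jaw 1.511 tilt [ 0.03  0.   -1.  ] F [-1.   2.   5.5] w 48.8 q6 -0.07
```

View pics/h10.png

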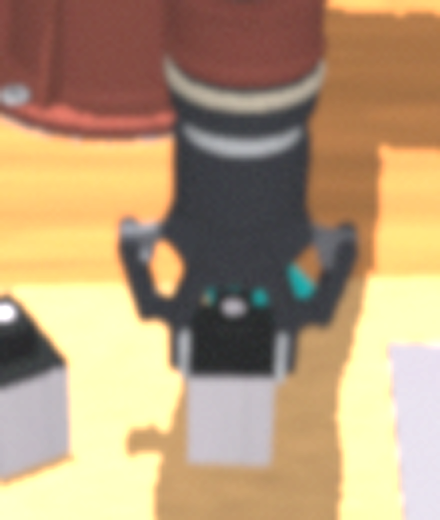

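carry_out(
  steps=[
    {"dx": 0,"dy": 0,"dz": 15,"roll": 0,"gripper": -0.1},
    {"dx": 0,"dy": 0,"dz": 60,"roll": 0,"gripper": -0.1},
    {"dx": 10,"dy": 0,"dz": 110,"roll": 0,"gripper": -0.1},
    {"dx": 30,"dy": -20,"dz": 145,"roll": 0.02,"gripper": -0.1},
    {"dx": 50,"dy": -60,"dz": 150,"roll": 0.04,"gripper": -0.1},
    {"dx": 60,"dy": -110,"dz": 150,"roll": 0.06,"gripper": -0.1},
    {"dx": 60,"dy": -160,"dz": 150,"roll": 0.088,"gripper": -0.1},
    {"dx": 50,"dy": -210,"dz": 150,"roll": 0.088,"gripper": -0.1},
    {"dx": 40,"dy": -260,"dz": 145,"roll": 0.088,"gripper": -0.1},
    {"dx": 28,"dy": -305,"dz": 130,"roll": 0.088,"gripper": -0.1},
    {"dx": 20.4,"dy": -345,"dz": 110,"roll": 0.088,"gripper": -0.1},
    {"dx": 20.4,"dy": -352,"dz": 85,"roll": 0.088,"gripper": -0.1},
    {"dx": 20.4,"dy": -352,"dz": 75,"roll": 0.088,"gripper": -0.1},
    {"dx": 20.4,"dy": -352,"dz": 75,"roll": 0.088,"gripper": -0.1},
  ],
)

```text
t: 53.3
position: [0.4738, -0.2782, 0.1125]
eef_rot: [-0.014, 1.0, 0.004, 0.016]
ft_force: [-0.6, -0.5, -5.4]
gripper_width: 0.049
```

Run:
```python
from look import *
s=st();p=view("pics/h11.png",100,120,W=120,H=140,k=4)
lines((.472,-.278),.028,[(z,z+6) for z in range(48,150,6)])
```

```text
t 53.30 pos [ 473.8 -278.2  112.5] jaw 1.599 tilt [ 0.03  0.01 -1.  ] F [-0.6 -0.5 -5.4] w 49.0 q6 -0.81
(48, 54) 7 x' [-27.7  -7.1   8.2  21.5  23.6] y' [13.9 14.  14.7 15.3 15.5]
(54, 60) 5 x' [13.1 13.2 15.2 37.3 50.9] y' [13.2 13.3 14.2 23.1 24.2]
(60, 66) 3 x' [48.6 48.9 49.8 56.1 57.6] y' [24.  24.  24.  25.  25.1]
(66, 72) 5 x' [50.5 50.7 53.3 56.9 58.1] y' [24.  24.  24.3 24.7 24.8]
(72, 78) 19 x' [-27.9 -16.   20.7  57.6  59.7] y' [18.7 19.3 24.8 25.8 26.1]
(78, 84) 28 x' [-33.1 -23.9  10.1  50.4  55. ] y' [18.2 20.3 24.9 26.  26.3]
(84, 90) 32 x' [-27.6 -14.3  21.   46.6  60. ] y' [19.2 19.6 24.7 25.6 25.9]
(90, 96) 36 x' [-34.  -19.6  17.3  53.4  59.3] y' [17.6 18.9 24.6 25.5 25.9]
(96, 102) 26 x' [-30.7 -24.2  10.2  42.   57.5] y' [19.6 21.2 24.8 25.7 25.9]
(102, 108) 34 x' [-31.1 -16.2  22.5  49.6  59.4] y' [18.8 19.  24.6 25.2 25.7]
(108, 114) 26 x' [-13.7   1.1  28.1  55.4  58.3] y' [17.7 19.3 24.3 25.1 25.3]
(114, 120) 28 x' [ 6.5 13.7 29.7 47.9 56.4] y' [ 0.   1.7 23.8 25.4 25.9]
(120, 126) 36 x' [ 0.9 20.2 30.8 40.6 57.8] y' [-0.8 -0.5 17.2 29.9 30.6]
(126, 132) 65 x' [-1.   8.7 29.4 32.4 57.6] y' [-37.3 -26.3  19.7  33.3  35.6]
(132, 138) 98 x' [-2.2  8.7 30.7 55.9 59.7] y' [-37.7 -35.   12.9  35.9  36.9]
(138, 144) 88 x' [-8.3  7.6 29.4 32.  33. ] y' [-37.6 -35.1   7.   37.4  37.6]
(144, 150) 208 x' [-17.    1.   18.3  30.3  32.3] y' [-38.1 -29.8   1.   35.3  37.9]
```

View pics/h11.png

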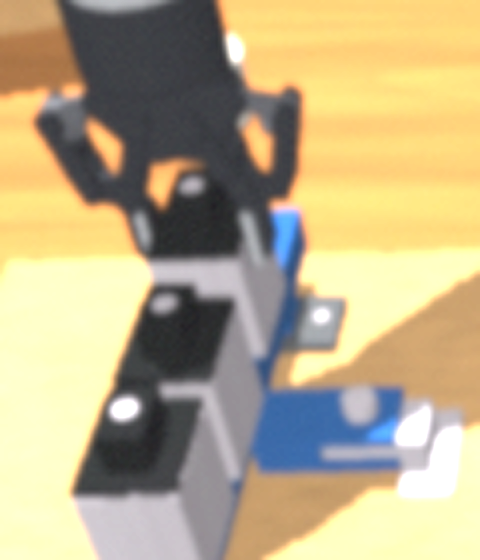

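carry_out(
  steps=[
    {"dx": 0,"dy": -0.5,"dz": -6,"roll": 0,"gripper": -0.1},
    {"dx": 0,"dy": -0.5,"dz": -11,"roll": 0,"gripper": -0.1},
    {"dx": 0,"dy": -0.5,"dz": -15,"roll": 0,"gripper": -0.1},
    {"dx": 0,"dy": -0.5,"dz": -16,"roll": 0,"gripper": -0.1},
    {"dx": 0,"dy": -0.5,"dz": -16,"roll": 0,"gripper": -0.1},
    {"dx": 0,"dy": -0.5,"dz": -16,"roll": 0,"gripper": 0.5},
    {"dx": 0,"dy": -0.5,"dz": -15,"roll": 0,"gripper": 0.8},
    {"dx": 0,"dy": -0.5,"dz": -15,"roll": 0,"gripper": 1.0},
    {"dx": 0,"dy": -0.5,"dz": -15,"roll": 0,"gripper": 1.0},
    {"dx": 0,"dy": 0,"dz": 15,"roll": 0,"gripper": 1.0},
    {"dx": 0,"dy": 0,"dz": 65,"roll": 0,"gripper": 1.0},
    {"dx": 0,"dy": 10,"dz": 100,"roll": 0,"gripper": 1.0},
    {"dx": 0,"dy": 50,"dz": 105,"roll": 0.1,"gripper": 1.0},
    {"dx": -5,"dy": 105,"dz": 90,"roll": 0.25,"gripper": 1.0},
    {"dx": -12,"dy": 160,"dz": 70,"roll": 0.4,"gripper": 1.0},
    {"dx": -18,"dy": 210,"dz": 50,"roll": 0.474,"gripper": 1.0},
    {"dx": -18,"dy": 217,"dz": 20,"roll": 0.474,"gripper": 1.0},
    {"dx": -18,"dy": 217,"dz": 5,"roll": 0.474,"gripper": 1.0},
    {"dx": -18,"dy": 217,"dz": 5,"roll": 0.474,"gripper": 1.0},
  ],
)

```text
t: 55.78
position: [0.4561, -0.062, 0.1182]
eef_rot: [-0.248, 0.969, 0.007, 0.016]
ft_force: [-0.1, 0.1, 0.1]
gripper_width: 0.0856
```

Run:
```python
from tubes import *
s=st();p=view("pics/h12.png",80,130,W=280,H=180,k=3,alpha=1.4)
fit_tubes({"B":(.628,-.2745,.028),"A":(.552,-.2765,.028),"D":(.472,-.2786,.028)},base=.06,z0=.01)
lines((.472,-.278),.028,[(z,z+8) for z in range(54,118,8)])
```

```text
t 55.77 pos [456.1 -62.  118.2] jaw 2.073 tilt [ 0.03  0.02 -1.  ] F [-0.1  0.1  0.1] w 85.6 q6 -0.94
B scene [ 628.46 -273.34   -0.  ] 0.127 top [ 628.19 -275.89    0.02] 0.107 mean [ 628.32 -274.62    0.01]
A scene [ 535.55 -276.02    0.05] 0.294 top [ 552.3  -278.88   -0.05] 0.352 mean [ 543.92 -277.45    0.  ]
D scene [ 467.82 -272.56    0.42] 0.461 top [ 471.16 -280.07    0.03] 0.037 mean [ 469.49 -276.32    0.23]
(54, 62) 15 x' [-23.6 -16.5  11.5  31.   52.4] y' [18.4 20.1 24.1 24.9 24.9]
(62, 70) 40 x' [-30.9 -24.8  16.9  52.1  59.7] y' [18.7 20.7 24.2 24.9 25. ]
(70, 78) 39 x' [-29.4 -17.2  14.3  47.5  58.9] y' [18.5 18.7 24.  25.1 25.3]
(78, 86) 37 x' [-32.6 -24.   14.3  52.   58.8] y' [18.9 20.5 24.2 25.  25.2]
(86, 94) 44 x' [-33.7 -19.9  16.   52.3  57.1] y' [18.5 19.6 24.1 24.9 25.2]
(94, 102) 39 x' [-31.6 -25.3  13.6  49.4  54.5] y' [19.4 20.3 24.2 25.2 25.5]
(102, 110) 39 x' [-31.8 -21.9  12.6  50.   59.1] y' [18.7 19.6 24.1 24.8 25.3]
(110, 118) 46 x' [-33.5 -21.   19.9  49.2  58. ] y' [ 1.4 18.9 24.2 25.  25.1]
```

View pics/h12.png

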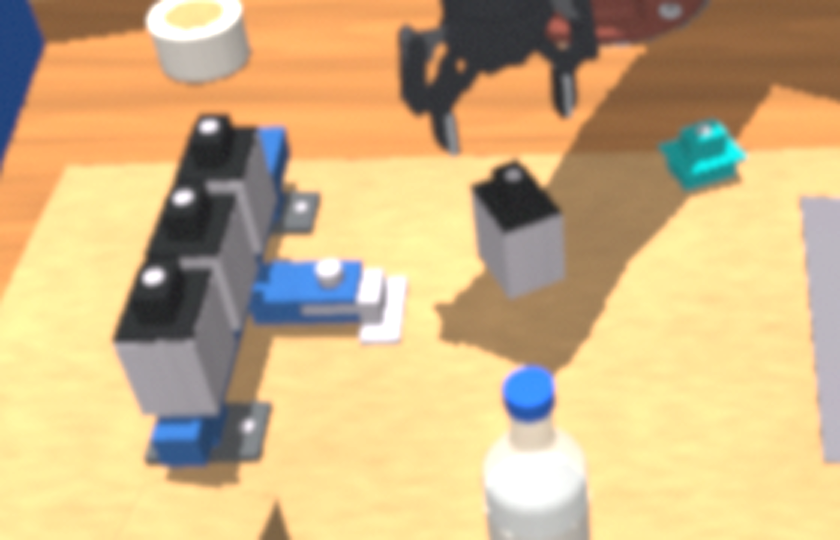

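Three are standing in line. Now the last one, C.

carry_out(
  steps=[
    {"dx": 0,"dy": 0.8,"dz": -40,"roll": 0,"gripper": 1.0},
    {"dx": 0,"dy": 0.8,"dz": -70,"roll": 0,"gripper": 1.0},
    {"dx": 0,"dy": 0.8,"dz": -84,"roll": 0,"gripper": 1.0},
    {"dx": 0,"dy": 0.8,"dz": -84,"roll": 0,"gripper": 1.0},
    {"dx": 0,"dy": 0.8,"dz": -84,"roll": 0,"gripper": 0.0},
    {"dx": 0,"dy": 0.8,"dz": -84,"roll": 0,"gripper": 0.0},
    {"dx": 0,"dy": 0.8,"dz": -84,"roll": 0,"gripper": 0.0},
    {"dx": 0,"dy": 0.8,"dz": -84,"roll": 0,"gripper": 0.0},
    {"dx": 0,"dy": 0.8,"dz": -84,"roll": 0,"gripper": 0.0},
  ],
)

```text
t: 57.1
position: [0.4579, -0.0618, 0.0374]
eef_rot: [-0.248, 0.969, 0.006, 0.017]
ft_force: [-1.8, 1.4, 7.0]
gripper_width: 0.0492
```

Run:
```python
from look import *
s=st();p=view("pics/h13.png",190,110,W=110,H=130,k=4)
```

```text
t 57.10 pos [457.9 -61.8  37.4] jaw 2.073 tilt [ 0.03  0.02 -1.  ] F [-1.8  1.4  7. ] w 49.2 q6 -0.94
```

View pics/h13.png

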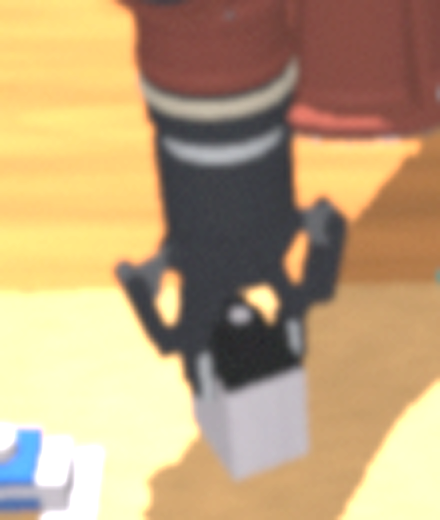

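carry_out(
  steps=[
    {"dx": 0,"dy": 0,"dz": 15,"roll": 0,"gripper": -0.1},
    {"dx": 0,"dy": 0,"dz": 60,"roll": 0,"gripper": -0.1},
    {"dx": 0,"dy": 0,"dz": 100,"roll": 0,"gripper": -0.1},
    {"dx": -10,"dy": -30,"dz": 110,"roll": -0.1,"gripper": -0.1},
    {"dx": -25,"dy": -75,"dz": 110,"roll": -0.22,"gripper": -0.1},
    {"dx": -40,"dy": -120,"dz": 110,"roll": -0.35,"gripper": -0.1},
    {"dx": -55,"dy": -165,"dz": 110,"roll": -0.474,"gripper": -0.1},
    {"dx": -64,"dy": -205,"dz": 105,"roll": -0.474,"gripper": -0.1},
    {"dx": -64,"dy": -219,"dz": 90,"roll": -0.474,"gripper": -0.1},
    {"dx": -64,"dy": -219,"dz": 75,"roll": -0.474,"gripper": -0.1},
    {"dx": -64,"dy": -219,"dz": 75,"roll": -0.474,"gripper": -0.1},
    {"dx": -64,"dy": -219,"dz": 75,"roll": -0.474,"gripper": -0.1},
  ],
)

```text
t: 58.65
position: [0.3943, -0.2799, 0.1127]
eef_rot: [-0.015, 1.0, 0.002, 0.018]
ft_force: [-0.3, 0.5, -5.6]
gripper_width: 0.0493
```

Run:
```python
from look import *
s=st();p=view("pics/h14.png",100,90,W=120,H=140,k=4)
lines((.392,-.2802),.028,[(z,z+6) for z in range(48,150,6)])
```

```text
t 58.65 pos [ 394.3 -279.9  112.7] jaw 1.600 tilt [ 0.04  0.   -1.  ] F [-0.3  0.5 -5.6] w 49.3 q6 -0.94
(48, 54) 4 x' [-17.  -10.2   7.3  10.7  11.4] y' [13.9 13.9 14.5 14.6 14.6]
(54, 60) 3 x' [13.9 14.3 16.2 45.9 53.3] y' [14.2 14.2 14.4 23.2 23.8]
(60, 66) 4 x' [45.5 46.5 50.  52.4 53. ] y' [23.6 23.6 24.2 24.3 24.3]
(66, 72) 4 x' [-3.4 14.5 57.7 59.5 59.6] y' [23.9 23.9 24.2 24.6 24.7]
(72, 78) 16 x' [-34.4 -23.5  25.8  52.6  56.9] y' [21.  21.  24.6 25.3 25.5]
(78, 84) 24 x' [-24.8 -22.1  19.9  54.6  59.5] y' [19.2 19.7 24.6 25.2 25.3]
(84, 90) 31 x' [-31.1 -17.6  14.6  49.4  56.9] y' [20.8 21.  24.7 25.5 25.8]
(90, 96) 23 x' [-29.5 -21.6  22.   51.6  59.2] y' [20.  20.4 24.5 25.3 25.6]
(96, 102) 23 x' [-33.7 -15.1  14.2  50.7  55.4] y' [20.8 22.7 24.6 25.5 25.5]
(102, 108) 23 x' [-28.6 -20.2  21.3  52.3  59.8] y' [19.8 20.9 24.6 25.3 25.4]
(108, 114) 23 x' [ 0.   3.  29.1 50.  58.4] y' [20.6 20.8 24.7 25.5 25.6]
(114, 120) 16 x' [ 7.8 10.3 29.  54.3 57.9] y' [19.4 19.8 24.5 25.6 25.6]
(120, 126) 33 x' [ 8.  12.  30.1 47.9 57.6] y' [ 2.2  2.5 24.  30.9 31.3]
(126, 132) 42 x' [ 6.  11.6 31.  52.3 57.1] y' [-38.6 -27.6  20.4  31.3  35.1]
(132, 138) 92 x' [-6.9  8.4 30.8 53.4 58.4] y' [-36.2 -34.8  14.3  37.8  38.4]
(138, 144) 72 x' [-4.2  7.  30.1 32.5 33.9] y' [-38.2 -36.5   5.6  37.   38.1]
(144, 150) 204 x' [-30.2  -2.6  18.9  31.3  34.7] y' [-37.4 -30.7   4.9  35.5  38.9]
```

View pics/h14.png

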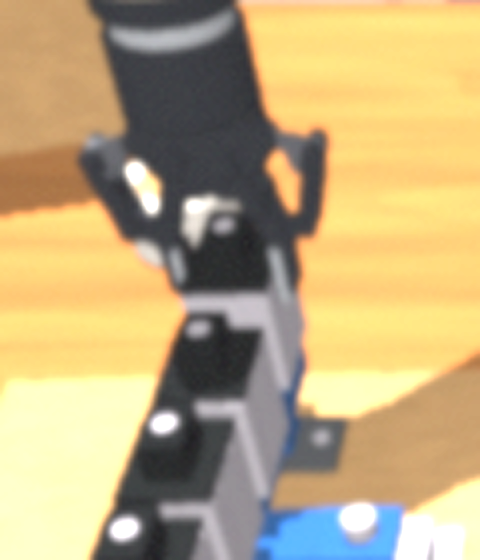

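carry_out(
  steps=[
    {"dx": 0,"dy": -0.4,"dz": -6,"roll": 0,"gripper": -0.1},
    {"dx": 0,"dy": -0.4,"dz": -11,"roll": 0,"gripper": -0.1},
    {"dx": 0,"dy": -0.4,"dz": -15,"roll": 0,"gripper": -0.1},
    {"dx": 0,"dy": -0.4,"dz": -16.3,"roll": 0,"gripper": -0.1},
    {"dx": 0,"dy": -0.4,"dz": -16.3,"roll": 0,"gripper": -0.1},
    {"dx": 0,"dy": -0.4,"dz": -16.3,"roll": 0,"gripper": 0.5},
    {"dx": 0,"dy": -0.4,"dz": -15.5,"roll": 0,"gripper": 0.8},
    {"dx": 0,"dy": -0.4,"dz": -15.5,"roll": 0,"gripper": 1.0},
    {"dx": 0,"dy": -0.4,"dz": -15.5,"roll": 0,"gripper": 1.0},
    {"dx": 0,"dy": 0,"dz": 15,"roll": 0,"gripper": 1.0},
    {"dx": 0,"dy": 0,"dz": 65,"roll": 0,"gripper": 1.0},
    {"dx": 0,"dy": 0,"dz": 110,"roll": 0,"gripper": 1.0},
    {"dx": 15,"dy": 50,"dz": 130,"roll": 0,"gripper": 1.0},
    {"dx": 30,"dy": 105,"dz": 130,"roll": 0,"gripper": 1.0},
    {"dx": 45,"dy": 160,"dz": 130,"roll": 0,"gripper": 1.0},
    {"dx": 60,"dy": 220,"dz": 130,"roll": 0,"gripper": 1.0},
    {"dx": 60,"dy": 280,"dz": 130,"roll": 0,"gripper": 1.0},
    {"dx": 60,"dy": 340,"dz": 130,"roll": 0,"gripper": 1.0},
    {"dx": 60,"dy": 400,"dz": 130,"roll": 0,"gripper": 1.0},
  ],
)

```text
t: 61.12
position: [0.4543, 0.1215, 0.2433]
eef_rot: [-0.014, 1.0, 0.002, 0.019]
ft_force: [1.1, -0.7, -0.3]
gripper_width: 0.0852
```

Run:
```python
from tubes import *
s=st();p=view("pics/h15.png",80,110,W=280,H=180,k=3,alpha=1.4)
t=read_camera("top"); w=cloud(t)
cv2.imwrite("pics/h16.png",cv2.resize(t["pixels"][60:300,60:460,::-1],None,fx=2,fy=2))
# top faces: grip-block tops at z~.157, flange tops at ~.135
for n,q in(("top",t),("scene",p)):
    w=cloud(q); z=w[...,2]-BZ[n]
    for nm,x in dict(B=.6285,A=.552,D=.4715,C=.392).items():
        y=-.2781+.028*(x-.512)
        r=(abs(w[...,0]-x)<.034)&(abs(w[...,1]-y)<.03)
        a=z[r&(z>.145)&(z<.17)]; b=z[r&(z>.125)&(z<.145)]
        f=fitrect(q,w,(x,y),.036,.024,.157,a0=.03,ztop=.157+BZ[n],dz=.005) 
        print(n,nm,"blocktop z %.1f"%(np.median(a)*1e3),"flange z %.1f"%(np.median(b)*1e3),"block fit",(f[0]*[1000,1000,1]).round(2),"%.2f"%f[1])
q=p; m=near(q,"scene",(.511,-.203),.02,.041,.056); print("pin",silfit(q,m,[prism(circ(.010),.041,.052)],(.51,-.202),yaw=False))
m=near(t,"top",(.51,-.203),.02,.041,.056); print("pin top",silfit(t,m,[prism(circ(.010),.041,.052)],(.51,-.202),yaw=False), np.nanmedian(cloud(t)[...,2][m>0]))
```

```text
t 61.12 pos [454.3 121.5 243.3] jaw 1.600 tilt [ 0.04  0.   -1.  ] F [ 1.1 -0.7 -0.3] w 85.2 q6 -0.05
top B blocktop z 156.1 flange z 134.1 block fit [ 628.38 -275.23    0.03] 0.08
top A blocktop z 155.8 flange z 134.2 block fit [ 551.   -277.21    0.01] 0.07
top D blocktop z 155.5 flange z 134.4 block fit [ 470.7  -279.17    0.03] 0.07
top C blocktop z 156.6 flange z 134.3 block fit [ 392.41 -281.44    0.02] 0.08
scene B blocktop z 155.8 flange z 134.2 block fit [ 633.25 -272.27    0.05] 0.11
scene A blocktop z 155.8 flange z 134.4 block fit [ 555.   -274.16    0.04] 0.14
scene D blocktop z 155.7 flange z 134.2 block fit [ 474.85 -276.22    0.05] 0.16
scene C blocktop z 155.4 flange z 134.3 block fit [ 398.75 -278.45   -0.  ] 0.18
pin (array([ 511.52, -201.42,    0.  ]), np.float64(0.1732855886220932))
pin top (array([ 509.36, -203.17,    0.  ]), np.float64(0.1489335298538208)) 0.0518584220812317
```

View pics/h15.png

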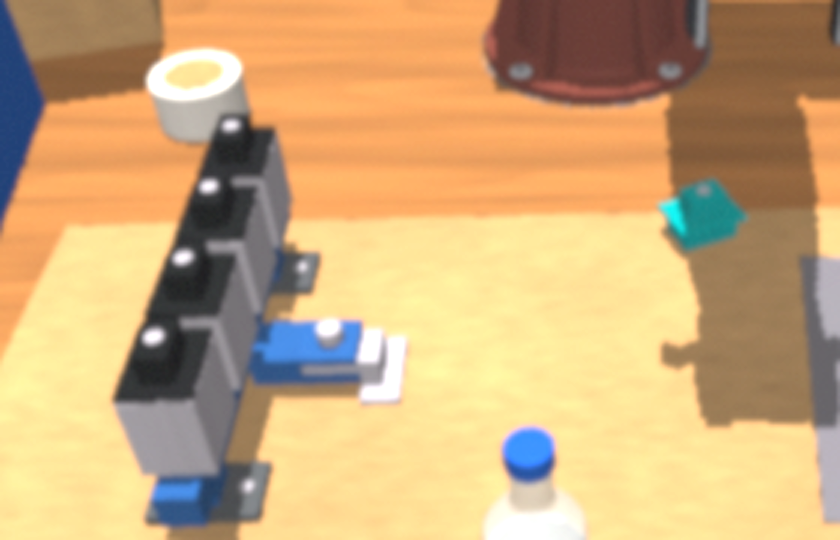

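View pics/h16.png

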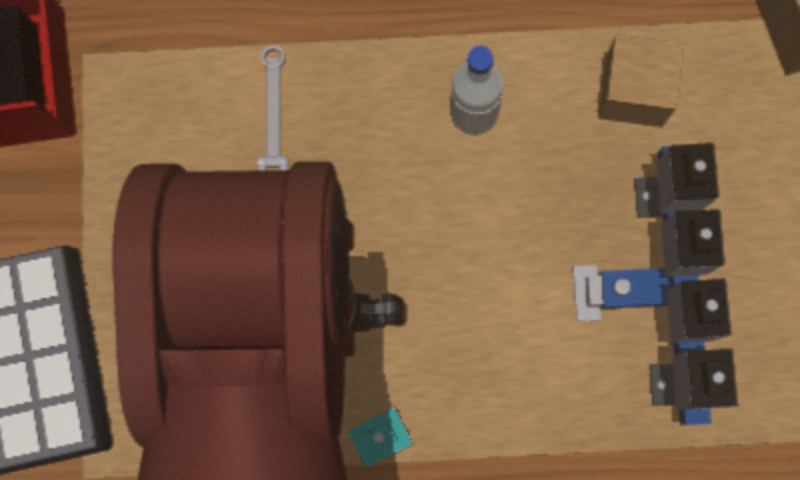

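All checks pass: each tube is within 1 mm of the rail's centre line, flange tops are at about 134–135 mm, grip tops at about 156 mm, and the pin is seated. Handing in.

```bash
python3 -c "
from workcell import bot
print(bot.finish_job())"
```

```text
the job is handed in; nothing more can be done
None
```

I handed the job in at about 61 s: the pin is in the fork, all four tubes are plugged, and all four stand on the rail. No verdict was reported.

**What I did:** I seated the pin first. Then, with the tubes still on the bench, I pushed a black plug home in each one. Last, I stood the tubes on the rail at roughly +117, +40, −40 and −119 mm from its middle.

**Last checks:**
- **Tubes:** all four were upright and within about 1 mm of the rail's centre line in the top view. They were turned at most about 0.03 rad from the rail's direction, also in the top view.
- **Plugs:** flange tops read about 134 mm and grip tops about 156 mm in both views; fully home would be 135 and 157 mm.
- **Pin:** the head top read about 52 mm, which is right for a seated pin.
- **Bystanders:** the bottle, wrench and carton stood where they had been, judged by eye in the last pictures.

**What disagreed or changed:**
- **Camera offset:** the two cameras differ by 1–3 mm. I used their mean, which matched the gripper's contact with the pin. In the last check the scene camera put the grip blocks 4–6 mm farther along x and about 3 mm to +y of the top view. I put this down to my cruder fit from that angle.
- **Gripper height:** the fingertips sit about 6 mm (shut) to 19 mm (open) above the reported TCP height, not 19 mm below it as the text says. I worked from the measured heights.
- **Knocked plug:** one plug was knocked about 26 mm aside during the run. I measured it again before grasping it.

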